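Clear and lift off the brush-box lid, then put the brushes away

ROBOT

A 6-joint arm with a two-finger parallel gripper is mounted at the origin on the work surface. World frame = base frame: x ahead of the robot, y to its left, z up, the work surface at z = 0. Lengths are in mm, angles in rad, forces in N, time in s.
With the tool pointing down it reaches from about 300 to 850 mm from the base axis. Payload 4.2 kg.
Tool frame: the origin (TCP) lies midway between the tips of the shut fingers; the grasp point (between the pads) lies 19 mm behind it; z points along the fingers, y is the direction in which the jaws open and shut (so a half turn about z gives the same grasp; the last joint's range is limited). The gripper opens to 91 mm and grips with 3 to 60 N. Pads are 32 mm wide; open, the fingers measure 118 mm over their backs; the gripper's body (76 mm by 178 mm) begins 60 mm behind the grasp point.
Start: joints at [-1.226, 0.32, 1.565, -0, 1.257, -0.02], TCP at [205.143, -537.178, 213.976] pointing down, gripper open.
Joint ranges: [-3.11, 3.11], [-0.84, 2.01], [0.21, 2.61], [-1.34, 4.49], [0.05, 2.63], [-2.56, 2.56]. Speed limits (rad/s): [2.57, 2.57, 3.14, 3.14, 3.14, 3.14].

INTERFACE

Orientations are given as a unit quaternion [x, y, z, w].
In Python, from cell import manip, eyes gives the robot as it stands. The module is installed in compiled form; this text tells all that it offers.
- The arm moves only by the shell command python3 -m creep 'ROWS' [FORCE]. ROWS is JSON, a list of rows, each a list of 5 numbers: the closure, from 0 (fully open) to 1 (shut), then the shift along the tool's x, y, z in cm, then the turn about the tool's z in rad. In form: [[grip, tx, ty, tz, twist], ...]. A call has exactly 8 rows; each row shifts and turns the pose as measured when the row begins, along the tool's axes as they then stand; what a row does not reach is not made up. A row lasts 1/10 s, in which the tool goes at most 50 mm and 8.59 degrees, less where a joint would pass 70% of its speed; a pose out of reach is approached as far as the arm can. A call is refused whole if a number of a shift passes 5 or a number of a turn 0.15, either way. A call with a gripper value outside its range is refused whole. The fingers move at their own pace and stop on an object; FORCE is the grip in N (left out, the last holds). Time passes only in rows, so rows that do not move let the fingers close, or fill a call up. It gives the time, the measured TCP pose, the force and the opening at its end, in the units of the state.
- manip.get_obs(): the state, without advancing time (a new reading comes with each control period).
- eyes.snapshot(name): name is "scene" or "top" or "wrist"; returns a dict with "color" (384x512x3 uint8, red, green, blue), "vfov" (degrees; the focal length in pixels is half the picture's height over the tangent of half this angle, whatever the lens; pixels are square), "cx", "cy" (the principal point, pixels), "k1" (the pictures are not rectified: a ray, as slopes to the right and down, at radius r is drawn at 1 + k1 r^2 times it, then the intrinsics apply), "position" and "orientation" of the camera in the world; the wrist camera has in their place "T_tool_cam" (4x4, takes a point from camera to tool coordinates, whose origin is the TCP and whose axes are the flange's). Camera axes: x right, y down, z forward; pixel columns grow to the right and rows downward; lengths in mm; the calibration is good to about 2 mm. A picture is of the moment at which its call begins: read the wrist's pose just before it. There is no depth.
- manip.finish_job(): hands the job in, once; it reports no verdict.
Trained networks look in a picture, given as the dict that the camera call returned (one of the last four; its "shot" number tells which), for a name from the list of things; names that differ only in an ending like _2 or _b are one class to them, and where a whole thing is asked for, a point or a joint stands for the part that bears it (a point fixed in the world has none). Each returns a list of dicts, best first, with "confidence" (0 to 1); they miss things now and then, are a little off and sometimes report something else, mostly with a low value. They report only what shows in the picture. A call takes as long as a camera call.
- eyes.regions_of(picture, query): "pixels" (384x512 bool, what is visible of it) and "extent" ([centre column, centre row, width, height] in pixels, round what is visible of it).
The state is a dict: "time": time; "joints": joint angles; "qd": joint speeds; "joint_efforts": joint torques, N m; "ee_pos": TCP position; "tcp_rot": TCP orientation; "ft_force": force on the tool from outside, world axes, zero at the start; "ft_torque": the same for the moment, N m; "gripper_width": opening from 0.0 (shut) to 1.0 (fully open).
Only numpy, scipy, OpenCV 4.12 (cv2) and the standard library are available. Lean on these libraries where they do the work, as an engineer would, in place of code of your own. Each camera call takes 0.05 s, during which the arm holds its last target.

TASK

Put the washing-up brushes away. First clear whatever stands on the lid of the white brush box by standing it upright in the blue basket, without tipping anything over; then raise the green lid by its handle until it is upright on its hinge pins, lift it straight up off them and stand it on its hinge edge in the slot of the drying rack. Finally put every brush from the counter inside the open box, below its rim, and leave the other kitchen things where they are.

Things in the scene. Friction and masses are not known exactly. Their poses are not given: they have to be found in the camera images.
- box_floor (a point): centre of the inner floor of the white open box (fixed to the counter; outside 170 mm along its x, 230 mm along its y, 70 mm high, walls and floor 6 mm); its position and yaw vary; its x axis points to the hinge side (away from the robot), y along the hinge, z up. Four brushes fit side by side, lengthwise along x, about 50 mm apart in y
- box_hinge (a point): middle of the hinge axis of the box: two fixed steel pins of 8 mm diameter lying on one line along the box's y, at y = 42 to 102 mm either side of the middle, 18 mm outside the far wall, 4 mm above the rim. Same axes as the box. Just behind the pins two dark posts (at y = +-96 mm, top 55 mm above the pins) stop the lid about 11 degrees beyond upright, where it leans and stays if let go
- lid_handle (a point): middle of the black round bar handle of the green lid: 14 mm diameter, lying along the lid's y, free for 96 mm between its two arms, its axis 45 mm in front of the lid's front edge with open space below and behind it. The lid (350 g) is a loose plate 170 x 230 x 8 mm resting closed on the box rim; lid axes as the box's when closed (x to the hinge, z out of its upper face). The bar is 233 mm from the hinge axis
- lid_hinge (a point): middle of the lid's own hinge axis, between its two hook-like knuckles (at y = +-70 mm, each 30 mm wide, 18 mm thick, ends 12 mm beyond this axis, so this axis stands 12 mm high when the lid stands on them, and the bar 245 mm high). Each knuckle is a slot 10 mm wide, open away from the handle, hooked over a pin: shut, a rib inside the front wall holds the lid on; upright, the slots face down and the lid lifts up off the pins (clear after 20 mm). Lies on box_hinge while hung
- basket_in (a point): centre of the inner floor (5 mm above the counter) of the blue basket, fixed, outside 160 mm along its x, 250 mm along its y, 40 mm high, walls 5 mm, z up; it has room for three things in a row along y, 75 mm apart; its place and yaw vary (it may change places with the rack)
- rack_slot (a point): middle of the foot of the drying rack's slot, on its grey base (8 mm above the counter). The rack is fixed: base 110 x 200 mm with two black upright wire hoops along its y, 74 mm high and 176 mm long, which leave a slot 30 mm wide (in x) for the lid, z up; its place and yaw vary
- tin_center (a point): red closed can, 52 mm diameter, 80 mm tall, upright on the lid: its centre, half-way up (may be absent)
- jar_center (a point): amber jar with black cap, 52 mm diameter, 85 mm tall, upright on the lid: its centre, half-way up (may be absent)
- pot_center (a point): blue ceramic pot, closed, 52 mm diameter, 75 mm tall, upright on the lid: its centre, half-way up (may be absent)
- brush_wood_grip (a point): wooden scrubbing brush with light bristles, 62 mm tall, 120 mm or less long (x), 44 mm wide, lying bristles down (z up); the point is in the middle of its top grip ridge (20 mm wide in y, 90 mm or more long in x, 46 mm above the underside, ridge from 32 to 62 mm) (may be absent)
- brush_white_grip (a point): white scrubbing brush with blue bristles, 62 mm tall, 120 mm or less long (x), 44 mm wide, lying bristles down (z up); the point is in the middle of its top grip ridge (20 mm wide in y, 90 mm or more long in x, 46 mm above the underside, ridge from 32 to 62 mm) (may be absent)
- brush_orange_grip (a point): orange dish brush with a round black bristle head, 62 mm tall, 120 mm or less long (x), 44 mm wide, lying bristles down (z up); the point is in the middle of its top grip ridge (20 mm wide in y, 90 mm or more long in x, 46 mm above the underside, ridge from 32 to 62 mm) (may be absent)
- brush_green_grip (a point): green dish brush with a round white bristle head, 62 mm tall, 120 mm or less long (x), 44 mm wide, lying bristles down (z up); the point is in the middle of its top grip ridge (20 mm wide in y, 90 mm or more long in x, 46 mm above the underside, ridge from 32 to 62 mm) (may be absent)
- soap_mid (a point): clear bottle with blue cap, 64 x 190 mm: a bystander to leave alone; the point is at its middle
- mug_mid (a point): white mug, 80 x 85 mm: a bystander to leave alone; the point is at its middle
- bowl_mid (a point): steel bowl, 130 x 55 mm: a bystander to leave alone; the point is at its middle
- cup_mid (a point): yellow cup, 72 x 90 mm: a bystander to leave alone; the point is at its middle
- spatula_mid (a point): spatula lying on the counter: a bystander to leave alone; the point is at its middle
- cleaner_mid (a point): white bottle with red cap, 70 x 150 mm: a bystander to leave alone; the point is at its middle

How it is judged (in metres and radians):
On the way, in this order (a step that is already met when the one before it is completed fails the run):
1. everything that stood on the lid stands upright in the blue basket, let go (x of tin_center in the frame of basket_in between -0.065 and 0.065 m and y of tin_center in the frame of basket_in between -0.11 and 0.11 m and z of tin_center in the frame of basket_in below 0.05 m and angle between each of tin_center, jar_center, pot_center's own z axis and vertical below 0.2 rad and x of jar_center in the frame of basket_in between -0.065 and 0.065 m and y of jar_center in the frame of basket_in between -0.11 and 0.11 m and z of jar_center in the frame of basket_in below 0.0525 m and x of pot_center in the frame of basket_in between -0.065 and 0.065 m and y of pot_center in the frame of basket_in between -0.11 and 0.11 m and z of pot_center in the frame of basket_in below 0.0475 m and contact force between each of tin, jar, pot and the fingers below 0.3 N), for 0.2 s.
2. the lid is raised upright, still on its hinge pins (angle between lid_handle's own z axis and vertical between 1.35 and 1.95 rad and distance between lid_hinge and box_hinge below 0.015 m), for 0.1 s.
3. the lid stands on its hinge edge in the slot of the drying rack (x of lid_hinge in the frame of rack_slot between -0.02 and 0.02 m and y of lid_hinge in the frame of rack_slot between -0.05 and 0.05 m and z of lid_hinge in the frame of rack_slot below 0.03 m and angle between lid_handle's own z axis and vertical between 1.2 and 1.94 rad and height (world z) of lid_handle above 0.2 m), for 0.2 s.
At the end, for the whole second after the job is handed in: Cleared things upright (0.2 rad) on the basket floor; lid upright (0.37 rad) on its hinge edge in the rack slot (hinge axis within 20 mm across, 50 mm along, under 30 mm above the foot); every brush's grip point inside the box, under its rim; all let go and at rest (all of step 1 and all of step 3 and x of brush_wood_grip in the frame of box_floor between -0.078 and 0.078 m and y of brush_wood_grip in the frame of box_floor between -0.108 and 0.108 m and z of each of brush_wood_grip, brush_white_grip, brush_orange_grip, brush_green_grip in the frame of box_floor below 0.064 m and x of brush_white_grip in the frame of box_floor between -0.078 and 0.078 m and y of brush_white_grip in the frame of box_floor between -0.108 and 0.108 m and x of brush_orange_grip in the frame of box_floor between -0.078 and 0.078 m and y of brush_orange_grip in the frame of box_floor between -0.108 and 0.108 m and x of brush_green_grip in the frame of box_floor between -0.078 and 0.078 m and y of brush_green_grip in the frame of box_floor between -0.108 and 0.108 m and contact force between each of lid, brush_wood, brush_white, brush_orange, brush_green and the fingers below 0.3 N and linear speed of each of lid, tin, jar, pot, brush_wood, brush_white, brush_orange, brush_green below 0.05 m/s); the robot touches nothing.
It fails at once if a thing from the lid is tipped over (angle between any of tin_center, jar_center, pot_center's own z axis and vertical above 0.8 rad).
It fails at once if another kitchen thing is pushed away (over 50 mm) (distance of any of soap_mid, mug_mid, bowl_mid, cup_mid, spatula_mid, cleaner_mid from where it was at the start of the episode above 0.05 m).
Of tin, jar, pot only 2 to 3 are there at a start; the rules pass over those that are not, and their reading is None.
Of brush_wood, brush_white, brush_orange, brush_green only 2 to 4 are there at a start; the rules pass over those that are not, and their reading is None.
At some moment in a run one of brush_wood, brush_white, brush_orange, brush_green may be knocked a few centimetres aside while the robot is not near it.
It also fails if it takes over 210 s, if anything falls off the work surface, if the arm or the gripper's body presses on something with over 40 N, if the wrist force passes 120 N, or if a joint passes its speed limit or range.

## Working session

There is one attempt and no reset: what is moved stays moved. The work goes in short steps, Python scripts to look and compute and a shell command to move; the robot and the scene stay as the last step left them, time stands still between calls to the robot, and variables do not carry over. Pictures are saved under pics/ and viewed, and the job is handed in when it is done.

I'll start by looking at the state and the cameras.

```bash
mkdir -p pics; ls; cat > h.py <<'E'
import numpy as np, cv2
from cell import manip, eyes
from scipy.spatial.transform import Rotation as R
def tool():
    o=manip.get_obs(); T=np.eye(4); T[:3,:3]=R.from_quat(o['tcp_rot']).as_matrix(); T[:3,3]=o['ee_pos']; return T
def cam(s,T=None):
    if 'position' in s:
        C=np.eye(4); C[:3,:3]=R.from_quat(s['orientation']).as_matrix(); C[:3,3]=s['position']; return C
    return T@np.array(s['T_tool_cam'])
def f_of(s): return s['color'].shape[0]/2/np.tan(np.radians(s['vfov'])/2)
def K(s): f=f_of(s); return np.array([[f,0,s['cx']],[0,f,s['cy']],[0,0,1.]])
def D(s): return np.array([s['k1'],0,0,0,0.])
def ray(s,C,uv):
    p=cv2.undistortPoints(np.array(uv,float).reshape(-1,1,2),K(s),D(s)).reshape(-1,2)
    d=np.c_[p,np.ones(len(p))]@C[:3,:3].T
    return C[:3,3],d
def onz(s,C,uv,z):
    o,d=ray(s,C,uv); t=(z-o[2])/d[:,2]; return o+d*t[:,None]
def proj(s,C,P):
    P=np.atleast_2d(P).astype(float); Q=(P-C[:3,3])@C[:3,:3]
    x=Q[:,:2]/Q[:,2:]; r2=(x**2).sum(1,keepdims=True); x=x*(1+s['k1']*r2)
    return x*f_of(s)+[s['cx'],s['cy']]
def snap(name,fn=None,scale=1):
    T=tool(); s=eyes.snapshot(name); C=cam(s,T)
    if fn:
        im=s['color'][:,:,::-1]
        cv2.imwrite('pics/'+fn,cv2.resize(im,None,fx=1.5,fy=1.5,interpolation=cv2.INTER_CUBIC))
    return s,C
E
python3 - <<'E'
from h import *
o=manip.get_obs(); print(o)
for n in ['scene','top','wrist']:
    s,C=snap(n,n+'0.png'); print(n,s['vfov'],s['cx'],s['cy'],s['k1'],C.round(3).tolist())
    print({k:v for k,v in s.items() if k not in('color',)}.keys())
E
```

```text
pics
{'time': 0.0, 'joints': array([-1.22596174e+00,  3.20321138e-01,  1.56567523e+00,  8.32974612e-07,
        1.25739799e+00, -1.99922767e-02]), 'qd': array([-1.59795208e-04,  1.40951612e-03, -2.13345517e-03, -8.26946694e-05,
       -1.63061624e-04, -1.90367589e-04]), 'joint_efforts': array([-1.24298440e-03, -4.12459016e+01, -2.31975031e+01,  7.26688164e-02,
        4.58848535e-02, -1.73634344e-04]), 'ee_pos': array([ 204.98732057, -536.67965979,  213.10496923]), 'tcp_rot': array([ 9.83408376e-01,  1.81403291e-01, -1.45284135e-04, -8.89059987e-04]), 'ft_force': array([-1.07043379, -0.40878344, -0.32338295]), 'ft_torque': array([ 0.02686573, -0.06657449, -0.02769329]), 'gripper_width': 1.0041327068461905}
scene 49.5328387739339 249.92634256161566 196.990221630313 -0.1306718796305172 [[-0.398, 0.721, -0.568, 1207.917], [0.917, 0.301, -0.261, 249.991], [-0.017, -0.625, -0.781, 1000.204], [0.0, 0.0, 0.0, 1.0]]
dict_keys(['vfov', 'cx', 'cy', 'k1', 'position', 'orientation', 'shot'])
top 57.53572062704198 246.7264628073991 199.78394148676793 0.01637007107872142 [[-0.004, -0.991, 0.137, 396.246], [-1.0, 0.005, 0.001, -54.66], [-0.001, -0.137, -0.991, 1191.19], [0.0, 0.0, 0.0, 1.0]]
dict_keys(['vfov', 'cx', 'cy', 'k1', 'position', 'orientation', 'shot'])
wrist 67.98098337602157 256.3598223523599 187.6063801458807 -2.767949277917683e-06 [[0.356, -0.907, -0.225, 268.326], [-0.934, -0.346, -0.084, -513.56], [-0.001, 0.241, -0.971, 382.534], [0.0, 0.0, 0.0, 1.0]]
dict_keys(['vfov', 'cx', 'cy', 'k1', 'T_tool_cam', 'shot'])
```

View pics/scene0.png

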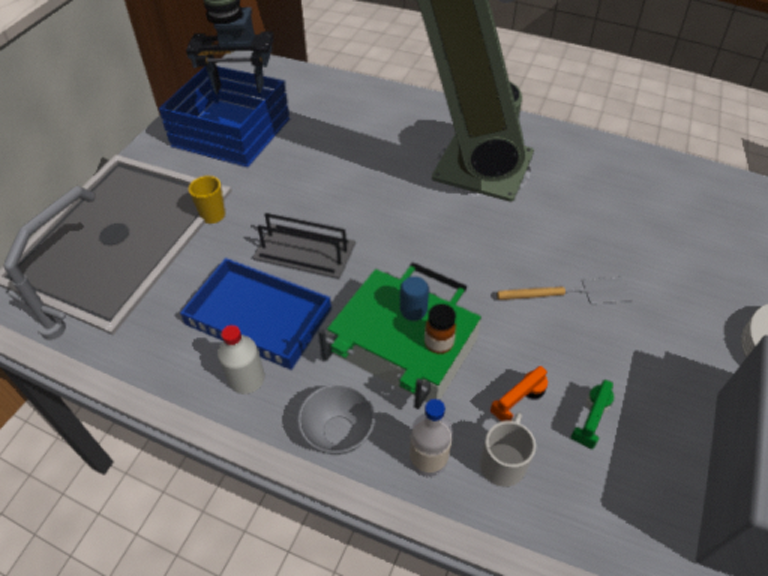

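View pics/top0.png

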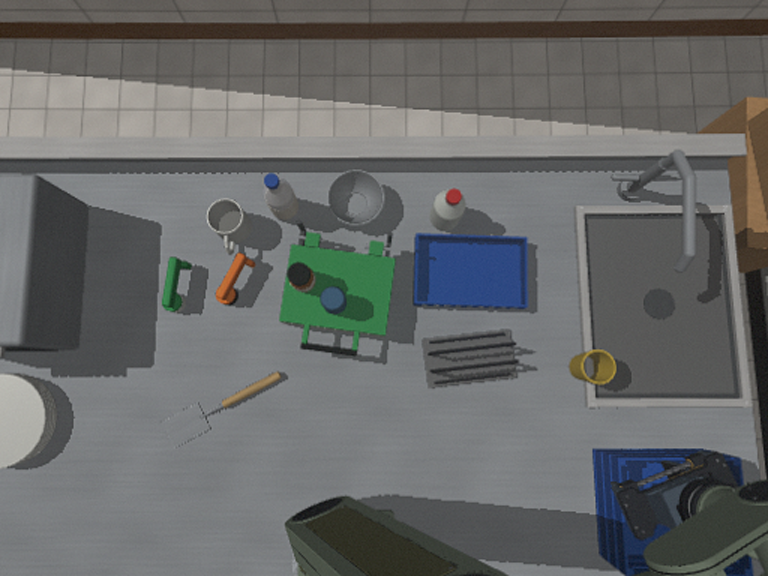

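View pics/wrist0.png

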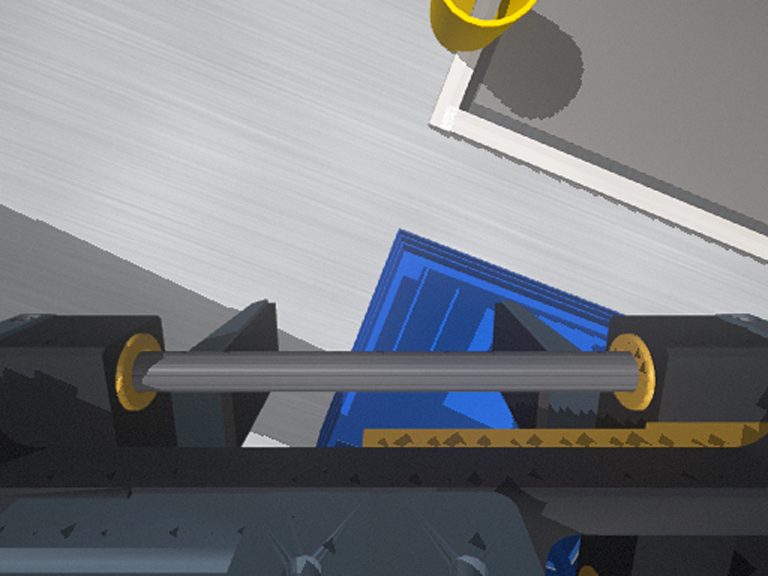

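```bash
python3 - <<'E'
from h import *
names="lid_handle lid_hinge basket_in rack_slot tin_center jar_center pot_center brush_wood_grip brush_white_grip brush_orange_grip brush_green_grip soap_mid mug_mid bowl_mid cup_mid spatula_mid cleaner_mid box_floor".split()
for n in ['scene','top']:
    s,C=snap(n)
    for q in names:
        try: r=eyes.regions_of(s,q)
        except Exception as e: print(n,q,'ERR',e); continue
        print(n,q,[(round(x['confidence'],2),np.round(x['extent']).astype(int).tolist(), onz(s,C,[x['extent'][:2]],30).round()[0][:2].tolist()) for x in r[:3]])
print(manip.get_obs()['time'])
E
```

```text
scene lid_handle [(0.65, [270, 218, 106, 85], [550.0, 10.0])]
scene lid_hinge [(0.92, [268, 220, 102, 80], [561.0, 6.0])]
scene basket_in [(0.85, [171, 209, 102, 72], [635.0, -270.0]), (0.55, [137, 134, 24, 32], [395.0, -548.0])]
scene rack_slot [(0.62, [204, 167, 68, 41], [446.0, -259.0])]
scene tin_center []
scene jar_center [(0.95, [294, 218, 20, 32], [525.0, 73.0]), (0.22, [289, 293, 32, 54], [750.0, 140.0])]
scene pot_center [(0.63, [275, 198, 19, 28], [477.0, -3.0])]
scene brush_wood_grip []
scene brush_white_grip []
scene brush_orange_grip [(0.74, [346, 262, 37, 34], [608.0, 251.0])]
scene brush_green_grip [(0.84, [395, 276, 33, 48], [599.0, 384.0])]
scene soap_mid [(0.61, [289, 292, 29, 51], [748.0, 141.0])]
scene mug_mid [(0.71, [337, 298, 42, 50], [716.0, 259.0])]
scene bowl_mid [(0.94, [227, 278, 52, 47], [773.0, -23.0]), (0.44, [288, 294, 27, 49], [754.0, 141.0])]
scene cup_mid [(0.75, [137, 134, 26, 32], [398.0, -546.0])]
scene spatula_mid [(0.58, [375, 196, 92, 21], [353.0, 272.0])]
scene cleaner_mid [(0.84, [161, 242, 33, 46], [744.0, -238.0])]
scene box_floor [(0.96, 
[... 526 characters left out ...]
top pot_center []
top brush_wood_grip []
top brush_white_grip [(0.58, [237, 131, 38, 33], [796.0, -20.0])]
top brush_orange_grip [(0.68, [237, 132, 38, 36], [793.0, -21.0]), (0.54, [156, 188, 26, 32], [599.0, 250.0])]
top brush_green_grip []
top soap_mid [(0.67, [188, 132, 28, 35], [795.0, 146.0])]
top mug_mid [(0.74, [152, 152, 32, 39], [722.0, 268.0])]
top bowl_mid [(0.61, [238, 131, 38, 40], [795.0, -25.0])]
top cup_mid [(0.88, [395, 245, 27, 24], [404.0, -540.0])]
top spatula_mid [(0.83, [148, 276, 79, 51], [310.0, 269.0])]
top cleaner_mid [(0.69, [224, 186, 71, 79], [604.0, 24.0]), (0.66, [298, 140, 27, 27], [762.0, -230.0])]
top box_floor [(0.57, [229, 160, 66, 23], [695.0, 5.0])]
2.05
```

```bash
cat >> h.py <<'E'
def plan(x=None,y=None,z=None,jaw=None,w=None,rows=None):
    """jaw: desired world angle(deg) of tool y (mod 180). prints twist first (constant), then tool deltas"""
    o=manip.get_obs(); T=tool(); Rm=T[:3,:3]; p=T[:3,3]
    ja=np.degrees(np.arctan2(Rm[1,1],Rm[0,1]))
    print('t %.2f tcp %s jaw %.2f j6 %.2f width %.3f F %s'%(o['time'],p.round(1),ja,o['joints'][5],o['gripper_width'],o['ft_force'].round(1)))
    tw=0
    if jaw is not None:
        d=(jaw-ja+90)%180-90; tw=-np.radians(d)   # tool z is down
        print('twist total %.3f'%tw, 'rows',int(np.ceil(abs(tw)/0.15)))
    t=np.array([p[0] if x is None else x,p[1] if y is None else y,p[2] if z is None else z])
    dw=t-p
    print('before twist: tool delta cm', (Rm.T@dw/10).round(2))
    if tw:
        R2=Rm@R.from_rotvec([0,0,tw]).as_matrix(); print('after twist: tool delta cm',(R2.T@dw/10).round(2))
    n=int(np.ceil(np.abs(dw).max()/50)) if rows is None else rows
    if tw:
        n=max(n,int(np.ceil(abs(tw)/0.145))) if rows is None else rows
    out=[]
    Rc=Rm.copy()
    for i in range(n):
        out.append((Rc.T@(dw/n)/10).round(2).tolist()+[round(tw/n,3)])
        Rc=Rc@R.from_rotvec([0,0,tw/n]).as_matrix()
    for r in out: print(r)
E
python3 -c "
from h import *
plan(430,-20,330,0)"
```

```text
t 2.05 tcp [ 205.1 -537.2  214. ] jaw -69.10 j6 -0.02 width 1.000 F [0.7 0.2 0.1]
twist total -1.206 rows 9
before twist: tool delta cm [ 39.46 -40.29 -11.61]
after twist: tool delta cm [ 51.72  22.49 -11.61]
[3.59, -3.66, -1.06, np.float64(-0.11)]
[3.97, -3.25, -1.06, np.float64(-0.11)]
[4.3, -2.79, -1.06, np.float64(-0.11)]
[4.58, -2.31, -1.06, np.float64(-0.11)]
[4.8, -1.79, -1.06, np.float64(-0.11)]
[4.97, -1.26, -1.06, np.float64(-0.11)]
[5.08, -0.71, -1.06, np.float64(-0.11)]
[5.12, -0.15, -1.06, np.float64(-0.11)]
[5.11, 0.42, -1.06, np.float64(-0.11)]
[5.03, 0.97, -1.06, np.float64(-0.11)]
[4.9, 1.52, -1.06, np.float64(-0.11)]
```

```bash
python3 -m creep '[[0,0,0,-4,0],[0,3.5,-3.7,-3,-0.12],[0,4,-3.2,-3,-0.12],[0,4.3,-2.8,-2,-0.12],[0,4.6,-2.2,0,-0.12],[0,4.8,-1.7,0,-0.12],[0,4.9,-1.2,0,-0.12],[0,4.9,-0.6,0,-0.12]]' && python3 -c "
from h import *
plan(430,-20,330,0)"
```

```text
time: 2.85
ee_pos: [328.7, -226.0, 328.0]
tcp_rot: [0.818, 0.576, 0.002, 0.001]
ft_force: [0.8, -0.0, 0.2]
gripper_width: 1.0
t 2.85 tcp [ 328.7 -226.   328. ] jaw -19.69 j6 -0.29 width 1.000 F [ 0.8 -0.   0.2]
twist total -0.344 rows 3
before twist: tool delta cm [22.81  2.59 -0.14]
after twist: tool delta cm [20.6  10.13 -0.14]
[4.56, 0.52, -0.03, np.float64(-0.069)]
[4.52, 0.83, -0.03, np.float64(-0.069)]
[4.45, 1.14, -0.03, np.float64(-0.069)]
[4.36, 1.44, -0.03, np.float64(-0.069)]
[4.25, 1.74, -0.03, np.float64(-0.069)]
```

```bash
python3 -m creep '[[0,4.6,0.6,0,-0.07],[0,4.5,0.9,0,-0.07],[0,4.4,1.2,0,-0.07],[0,4.3,1.5,0,-0.07],[0,4.2,1.8,0,-0.07],[0,0,0,0,0],[0,0,0,0,0],[0,0,0,0,0]]' && python3 -c "
from h import *
plan(430,-20,330,0)
s,C=snap('wrist','w1.png'); print(C.round(2).tolist())"
```

```text
time: 3.65
ee_pos: [433.9, -6.7, 330.4]
tcp_rot: [0.696, 0.718, 0.004, 0.004]
ft_force: [-0.2, -0.4, 0.6]
gripper_width: 0.997
t 3.65 tcp [433.9  -6.7 330.4] jaw 1.82 j6 -0.07 width 0.997 F [-0.2 -0.4  0.6]
twist total 0.032 rows 1
before twist: tool delta cm [-1.32 -0.43  0.04]
after twist: tool delta cm [-1.33 -0.39  0.04]
[-1.32, -0.43, 0.04, np.float64(0.032)]
[[1.0, 0.03, 0.02, 430.32], [0.03, -0.97, -0.24, 60.08], [0.01, 0.24, -0.97, 499.67], [0.0, 0.0, 0.0, 1.0]]
```

View pics/w1.png

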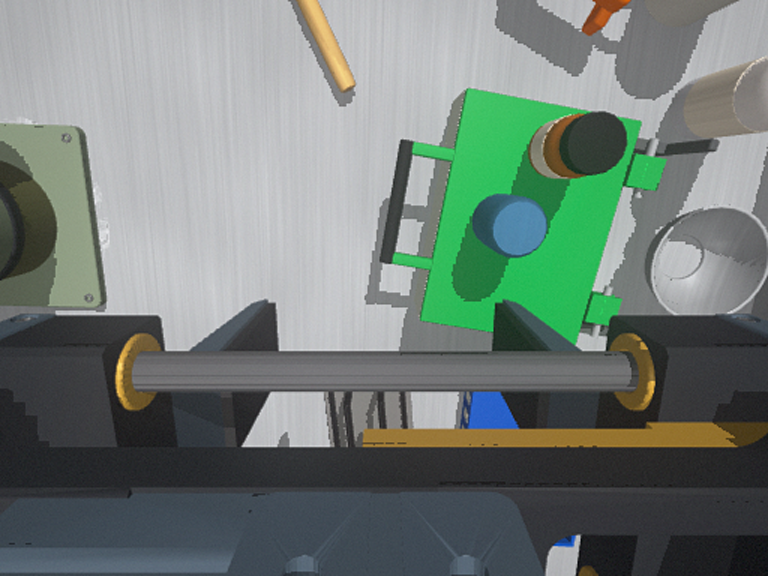

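```bash
cat >> h.py <<'E'
from scipy.optimize import least_squares
def fitrect(s,C,pts,model,z):
    """pts px (512 scale), model xy; returns x,y,yaw(rad)"""
    W=onz(s,C,pts,z)[:,:2]; M=np.array(model,float)
    mc,wc=M.mean(0),W.mean(0); H=(M-mc).T@(W-wc); a=np.arctan2(H[0,1]-H[1,0],H[0,0]+H[1,1])
    r=np.array([[np.cos(a),-np.sin(a)],[np.sin(a),np.cos(a)]]); t=wc-r@mc
    print('fit',t.round(1),'yaw deg %.2f'%np.degrees(a),'res',(M@r.T+t-W).round(1).tolist())
    return t[0],t[1],a
E
python3 - <<'E'
from h import *
s,C=snap('wrist')
g=cv2.cvtColor(s['color'],cv2.COLOR_RGB2GRAY)
p0=np.array([[468,88],[640,122],[422,322]],np.float32)/1.5-0.17
p=cv2.cornerSubPix(g,p0.copy().reshape(-1,1,2),(4,4),(-1,-1),(3,50,0.01)).reshape(-1,2)
print(p0.round(1).tolist(),p.round(1).tolist())
m=[[-85,115],[85,115],[-85,-115]]
fitrect(s,C,p,m,78); x,y,a=fitrect(s,C,p0,m,78)
im=s['color'][:,:,::-1].copy()
c,sn=np.cos(a),np.sin(a)
def W(px,py,pz): return [x+c*px-sn*py,y+sn*px+c*py,pz]
for q in [[-85,115,78],[85,115,78],[85,-115,78],[-85,-115,78],[-130,48,74],[-130,-48,74],[103,72,74],[103,-72,74]]:
    u=proj(s,C,[W(*q)])[0]; cv2.circle(im,(int(round(u[0])),int(round(u[1]))),2,(0,0,255),1)
cv2.imwrite('pics/w1fit.png',cv2.resize(im[0:260,200:512],None,fx=2.5,fy=2.2,interpolation=cv2.INTER_NEAREST))
r=eyes.regions_of(s,'pot_center')[:1]+eyes.regions_of(s,'jar_center')[:1]; print([(q['confidence'],q['extent']) for q in r])
E
```

```text
[[311.79998779296875, 58.5], [426.5, 81.19999694824219], [281.20001220703125, 214.5]] [[310.79998779296875, 58.20000076293945], [427.70001220703125, 80.4000015258789], [280.3999938964844, 210.6999969482422]]
fit [575.   16.7] yaw deg -8.21 res [[0.1, 2.4], [1.9, 1.7], [-2.0, -4.0]]
fit [575.9  14.4] yaw deg -7.60 res [[-1.7, -0.3], [3.2, 1.5], [-1.5, -1.2]]
[(0.96, [385.1, 97.6, 61.5, 49.3])]
```

View pics/w1fit.png

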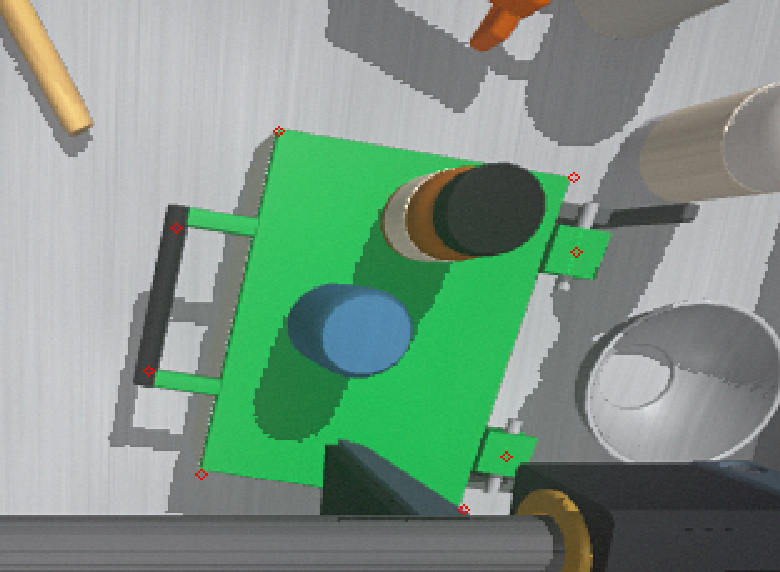

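```bash
python3 - <<'E'
from h import *
s,C=snap('wrist')
print('pot',onz(s,C,[[366/2.5+200,333/2.2]],153),onz(s,C,[[321/2.5+200,333/2.2],[412/2.5+200,333/2.2]],153))
print('jar',onz(s,C,[[489/2.5+200,209/2.2]],163),onz(s,C,[[434/2.5+200,209/2.2],[544/2.5+200,209/2.2]],163))
plan(540,95,330,85)
E
```

```text
pot [[545.17996077  21.83937123 153.        ]] [[523.15115917  21.22185209 153.        ]
 [567.73002784  22.47150367 153.        ]]
jar [[591.06125272  88.1417514  163.        ]] [[566.02492787  87.38800939 163.        ]
 [616.1383659   88.89672468 163.        ]]
t 3.90 tcp [433.9  -7.3 330.6] jaw 1.72 j6 -0.07 width 1.002 F [-0.5  0.5  0.1]
twist total -1.453 rows 10
before twist: tool delta cm [ 9.9  10.92  0.18]
after twist: tool delta cm [-9.68 11.11  0.18]
[0.9, 0.99, 0.02, np.float64(-0.132)]
[0.76, 1.1, 0.02, np.float64(-0.132)]
[0.61, 1.19, 0.02, np.float64(-0.132)]
[0.45, 1.26, 0.02, np.float64(-0.132)]
[0.28, 1.31, 0.02, np.float64(-0.132)]
[0.1, 1.34, 0.02, np.float64(-0.132)]
[-0.07, 1.34, 0.02, np.float64(-0.132)]
[-0.25, 1.32, 0.02, np.float64(-0.132)]
[-0.42, 1.27, 0.02, np.float64(-0.132)]
[-0.59, 1.21, 0.02, np.float64(-0.132)]
[-0.74, 1.12, 0.02, np.float64(-0.132)]
```

```bash
python3 -c "
from h import *
plan(545,22,230,-8)"
```

```text
t 3.90 tcp [433.9  -7.3 330.6] jaw 1.72 j6 -0.07 width 1.002 F [-0.5  0.5  0.1]
twist total 0.170 rows 2
before twist: tool delta cm [ 2.6  11.08 10.18]
after twist: tool delta cm [ 4.43 10.48 10.18]
[0.87, 3.69, 3.39, np.float64(0.057)]
[1.07, 3.64, 3.39, np.float64(0.057)]
[1.28, 3.57, 3.39, np.float64(0.057)]
```

```bash
python3 -m creep '[[0,0.8,2.2,2,0.04],[0,0.9,2.2,2,0.04],[0,0.9,2.2,2,0.04],[0,0.9,2.2,2,0.04],[0,0.9,2.0,2,0],[0,0,0,0,0],[0,0,0,0,0],[0,0,0,0,0]]' && python3 -c "
from h import *
plan(545,22,230,-8)
s,C=snap('wrist','w2.png')"
```

```text
time: 4.7
ee_pos: [548.5, 24.8, 231.8]
tcp_rot: [0.758, 0.652, 0.006, 0.006]
ft_force: [-0.4, -0.6, 0.7]
gripper_width: 1.0
t 4.70 tcp [548.5  24.8 231.8] jaw -8.56 j6 0.18 width 1.000 F [-0.4 -0.6  0.7]
twist total -0.010 rows 1
before twist: tool delta cm [-0.33 -0.31  0.17]
after twist: tool delta cm [-0.33 -0.31  0.17]
[-0.33, -0.31, 0.17, np.float64(-0.01)]
```

View pics/w2.png

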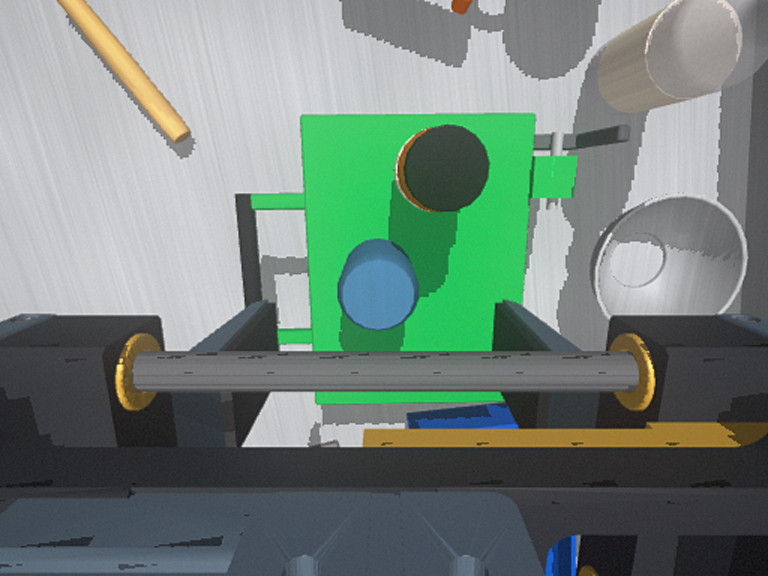

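```bash
python3 - <<'E'
from h import *
s,C=snap('wrist')
k=lambda l:np.array(l,float)/1.5-0.17
print('pot',onz(s,C,k([[378,290],[341,290],[416,290]]),153).round(1).tolist())
print('jar',onz(s,C,k([[449,168],[409,168],[489,168]]),163).round(1).tolist())
fitrect(s,C,k([[301,114],[536,114],[317,404]]),[[-85,115],[85,115],[-85,-115]],78)
plan(545,22,109,-8)
E
```

```text
pot [[546.3, 25.2, 153.0], [524.3, 28.7, 153.0], [568.9, 21.7, 153.0]]
jar [[595.1, 89.5, 163.0], [573.7, 92.7, 163.0], [616.6, 86.3, 163.0]]
fit [576.7  16. ] yaw deg -8.04 res [[-0.6, 0.3], [1.9, 1.2], [-1.3, -1.6]]
t 4.80 tcp [548.7  25.  232.4] jaw -8.55 j6 0.18 width 0.999 F [ 0.   0.3 -0.2]
twist total -0.010 rows 1
before twist: tool delta cm [-0.36 -0.55 12.34]
after twist: tool delta cm [-0.35 -0.55 12.34]
[-0.12, -0.18, 4.11, np.float64(-0.003)]
[-0.12, -0.18, 4.11, np.float64(-0.003)]
[-0.12, -0.18, 4.11, np.float64(-0.003)]
```

```bash
python3 -m creep '[[0,-0.1,-0.3,3,0],[0,0,0,3,0],[0,0,0,3,0],[0,0,0,3,0],[0,0,0,0,0],[0.9,0,0,0,0],[0.9,0,0,0,0],[0.9,0,0,0,0]]' 12 && python3 -m creep '[[0.9,0,0,0,0],[0.9,0,0,0,0],[0.9,0,0,0,0],[0.9,0,0,-1,0],[0.9,0,0,-3,0],[0.9,0,0,-3,0],[0.9,0,0,-3,0],[0.9,0,0,0,0]]' && python3 -c "
from h import *
plan(545,22,230,-8)
s,C=snap('wrist','w3.png')"
```

```text
time: 5.6
ee_pos: [551.8, 22.8, 122.1]
tcp_rot: [0.758, 0.652, 0.015, 0.014]
ft_force: [-0.0, 1.1, -0.5]
gripper_width: 0.768
time: 6.4
ee_pos: [547.1, 23.0, 228.1]
tcp_rot: [0.758, 0.652, 0.015, 0.014]
ft_force: [-0.3, 0.1, -3.0]
gripper_width: 0.571
t 6.40 tcp [547.1  23.  228.1] jaw -8.67 j6 0.17 width 0.571 F [-0.3  0.1 -3. ]
twist total -0.012 rows 1
before twist: tool delta cm [-0.13 -0.18 -0.19]
after twist: tool delta cm [-0.13 -0.19 -0.19]
[-0.13, -0.18, -0.19, np.float64(-0.012)]
```

View pics/w3.png

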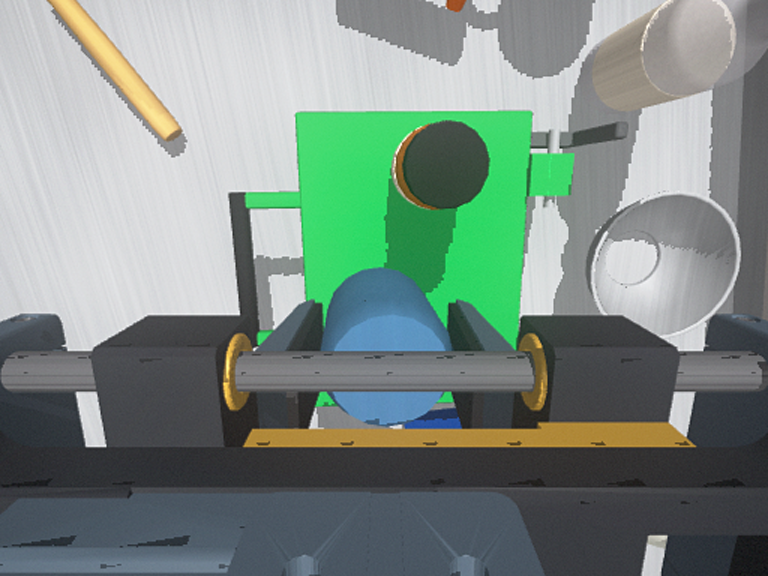

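```bash
cat >> h.py <<'E'
_plan=plan
def plan(*a,**k):
    z=tool()[:3,2]; print('tool z tilt mrad world x,y:',(z[:2]*1000).round(1), 'joints',manip.get_obs()['joints'].round(3))
    _plan(*a,**k)
E
python3 - <<'E'
from h import *
s,C=snap('top','top1.png')
im=s['color'][:,:,::-1]
cv2.imwrite('pics/top1c.png',cv2.resize(im[140:270,255:375],None,fx=5,fy=4.5,interpolation=cv2.INTER_CUBIC))
plan(620,-273,230)
E
```

```text
tool z tilt mrad world x,y: [32.4 -1.9] joints [ 0.023  0.249  1.641 -0.003  1.22   0.175]
t 6.50 tcp [544.5  22.9 223.7] jaw -8.66 j6 0.17 width 0.574 F [ 0.6  0.4 -2.9]
before twist: tool delta cm [-28.12  11.94  -0.33]
[-4.69, 1.99, -0.05, 0.0]
[-4.69, 1.99, -0.05, 0.0]
[-4.69, 1.99, -0.05, 0.0]
[-4.69, 1.99, -0.05, 0.0]
[-4.69, 1.99, -0.05, 0.0]
[-4.69, 1.99, -0.05, 0.0]
```

View pics/top1c.png

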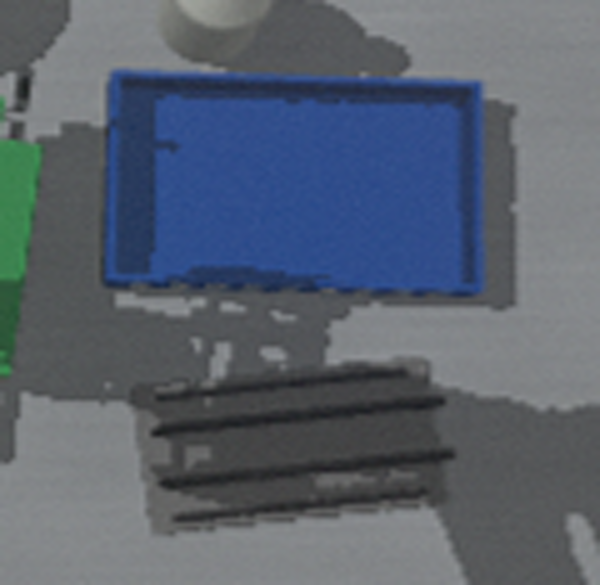

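```bash
python3 - <<'E'
from h import *
s,C=snap('top')
k=lambda l:np.array(l,float)/[5,4.5]+[255,140]-[.4,.4]
# image left = +y, up=+x
m=[[80,125],[80,-125],[-80,-125],[-80,125]]
print(onz(s,C,k([[110,71],[482,83],[483,294],[105,286]]),40).round(1).tolist())
fitrect(s,C,k([[110,71],[482,83],[483,294],[105,286]]),m,40)
print('rack base',onz(s,C,k([[430,360],[446,502],[155,532],[135,388]]),8).round(1).tolist())
print('inner hoops',onz(s,C,k([[155,430],[443,400],[452,455],[163,484]]),74).round(1).tolist())
print('outer lines',onz(s,C,k([[155,397],[410,370],[430,490],[175,518]]),8).round(1).tolist())
E
```

```text
[[706.5, -155.5, 40.0], [695.9, -406.0, 40.0], [536.6, -399.5, 40.0], [543.7, -149.5, 40.0]]
fit [ 620.7 -277.6] yaw deg -2.08 res [[-1.4, -0.2], [0.2, 0.5], [-0.4, -0.1], [1.6, -0.3]]
rack base [[490.7, -371.1, 8.0], [385.1, -377.3, 8.0], [363.8, -182.6, 8.0], [470.5, -171.2, 8.0]]
inner hoops [[436.7, -176.9, 74.0], [457.1, -360.5, 74.0], [418.4, -364.5, 74.0], [398.9, -181.2, 74.0]]
outer lines [[463.7, -184.6, 8.0], [483.2, -357.3, 8.0], [394.0, -367.0, 8.0], [374.0, -196.1, 8.0]]
```

```bash
python3 -c "
from h import *
plan(604,-347,200,-2)"
```

```text
tool z tilt mrad world x,y: [29.7 -1.9] joints [ 0.023  0.25   1.642 -0.003  1.22   0.175]
t 6.55 tcp [543.8  22.9 222.4] jaw -8.66 j6 0.17 width 0.572 F [ 0.7 -0.2 -3.1]
twist total -0.116 rows 1
before twist: tool delta cm [-35.67  11.45   2.49]
after twist: tool delta cm [-36.76   7.24   2.49]
[-4.46, 1.43, 0.31, np.float64(-0.015)]
[-4.48, 1.37, 0.31, np.float64(-0.015)]
[-4.5, 1.3, 0.31, np.float64(-0.015)]
[-4.52, 1.24, 0.31, np.float64(-0.015)]
[-4.53, 1.17, 0.31, np.float64(-0.015)]
[-4.55, 1.1, 0.31, np.float64(-0.015)]
[-4.57, 1.04, 0.31, np.float64(-0.015)]
[-4.58, 0.97, 0.31, np.float64(-0.015)]
```

```bash
python3 -m creep '[[0.9,-2,0.7,0,-0.015],[0.9,-3.5,1.1,0,-0.015],[0.9,-4.2,1.2,0,-0.015],[0.9,-4.5,1.2,0,-0.015],[0.9,-4.5,1.1,0,-0.015],[0.9,-4.5,1.1,0,-0.015],[0.9,-4.2,1,0,-0.015],[0.9,-3.5,0.8,0,-0.015]]' && python3 -c "
from h import *
plan(604,-347,200,-2)"
```

```text
time: 7.35
ee_pos: [591.2, -296.5, 203.9]
tcp_rot: [0.713, 0.701, 0.003, -0.004]
ft_force: [0.0, 0.4, -2.5]
gripper_width: 0.572
tool z tilt mrad world x,y: [-1.   9.7] joints [-0.486  0.466  1.36   0.008  1.321 -0.471]
t 7.35 tcp [ 591.2 -296.5  203.9] jaw -1.00 j6 -0.47 width 0.572 F [ 0.   0.4 -2.5]
twist total 0.018 rows 1
before twist: tool delta cm [-5.03  1.37  0.34]
after twist: tool delta cm [-5.01  1.45  0.34]
[-2.52, 0.68, 0.17, np.float64(0.009)]
[-2.51, 0.7, 0.17, np.float64(0.009)]
```

```bash
python3 -m creep '[[0.9,-2.5,0.7,1,0.01],[0.9,-2.5,0.7,2,0.01],[0.9,0,0,2.5,0],[0.9,0,0,2.5,0],[0.9,0,0,2.5,0],[0.9,0,0,0,0],[0.9,0,0,0,0],[0.9,0,0,0,0]]' && python3 -c "
from h import *
plan(604,-347,60,-2)
s,C=snap('wrist','w4.png')"
```

```text
time: 8.15
ee_pos: [596.6, -351.9, 76.0]
tcp_rot: [0.723, 0.69, -0.001, -0.016]
ft_force: [-0.4, 0.1, -2.2]
gripper_width: 0.568
tool z tilt mrad world x,y: [-24.5  21.8] joints [-0.552  0.618  1.422  0.006  1.133 -0.509]
t 8.15 tcp [ 596.6 -351.9   76. ] jaw -2.63 j6 -0.51 width 0.568 F [-0.4  0.1 -2.2]
twist total -0.011 rows 1
before twist: tool delta cm [0.49 0.76 1.59]
after twist: tool delta cm [0.48 0.77 1.59]
[0.49, 0.76, 1.59, np.float64(-0.011)]
```

View pics/w4.png

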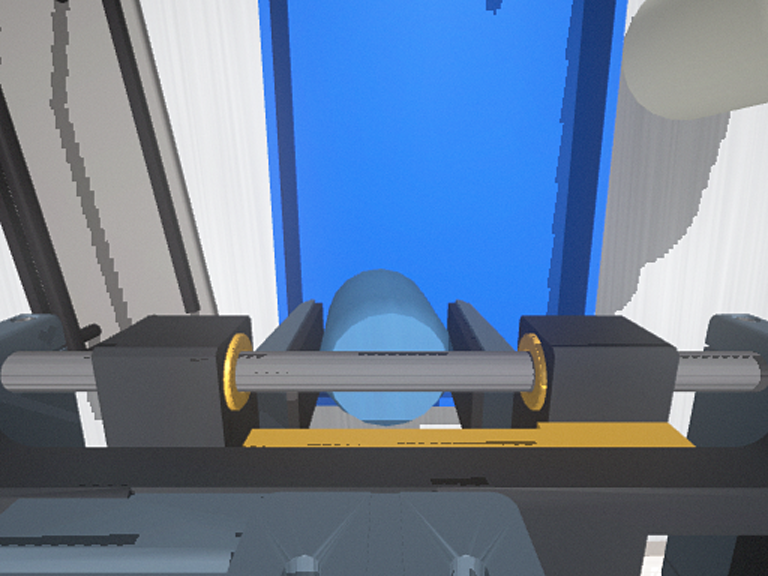

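```bash
python3 -m creep '[[0.9,0,0.5,0.5,0],[0.9,0,0,0.5,0],[0.9,0,0,0.4,0],[0.9,0,0,0.3,0],[0.9,0,0,0,0],[0.9,0,0,0,0],[0.9,0,0,0,0],[0.9,0,0,0,0]]' && python3 -c "
from h import *
plan(604,-347,60,-2)"
```

```text
time: 9.0
ee_pos: [604.2, -352.8, 62.5]
tcp_rot: [0.723, 0.691, -0.0, -0.012]
ft_force: [-0.0, -0.2, -2.1]
gripper_width: 0.572
tool z tilt mrad world x,y: [-16.6  17. ] joints [-0.548  0.635  1.426  0.007  1.104 -0.505]
t 9.00 tcp [ 604.2 -352.8   62.5] jaw -2.59 j6 -0.51 width 0.572 F [-0.  -0.2 -2.1]
twist total -0.010 rows 1
before twist: tool delta cm [ 0.58 -0.04  0.26]
after twist: tool delta cm [ 0.58 -0.04  0.26]
[0.58, -0.04, 0.26, np.float64(-0.01)]
```

```bash
python3 -m creep '[[0.9,0,0,0.3,0],[0.9,0,0,0.3,0],[0.9,0,0,0.3,0],[0.9,0,0,0.3,0],[0.9,0,0,0.2,0],[0.9,0,0,0,0],[0.9,0,0,0,0],[0.9,0,0,0,0]]' && python3 -c "
from h import *
plan(604,-347,60,-2)"
```

```text
time: 9.8
ee_pos: [602.4, -353.4, 50.5]
tcp_rot: [0.723, 0.691, -0.001, -0.012]
ft_force: [0.2, 0.4, -0.3]
gripper_width: 0.564
tool z tilt mrad world x,y: [-18.6  15.3] joints [-0.549  0.645  1.44   0.004  1.08  -0.505]
t 9.80 tcp [ 602.4 -353.4   50.5] jaw -2.58 j6 -0.51 width 0.564 F [ 0.2  0.4 -0.3]
twist total -0.010 rows 1
before twist: tool delta cm [ 0.66  0.11 -0.94]
after twist: tool delta cm [ 0.66  0.12 -0.94]
[0.66, 0.11, -0.94, np.float64(-0.01)]
```

```bash
python3 -m creep '[[0.9,0,0,0.1,0],[0,0,0,0,0],[0,0,0,0,0],[0,0,0,0,0],[0,0,0,0,0],[0,0,0,-1,0],[0,0,0,-3,0],[0,0,0,-4,0]]' && python3 -m creep '[[0,0,0,-4,0],[0,0,0,-4,0],[0,0,0,-3,0],[0,3,-0.2,0,0],[0,4,-0.2,0,0],[0,4,-0.2,0,0],[0,4,-0.2,0,0],[0,4,-0.2,0,0]]' &&  python3 -c "
from h import *
plan(593,89,240,-8)
s,C=snap('wrist','w5.png')
s,C=snap('scene','s5.png')"
```

```text
time: 10.6
ee_pos: [601.7, -353.0, 126.8]
tcp_rot: [0.723, 0.691, -0.003, -0.017]
ft_force: [0.8, 0.6, 0.1]
gripper_width: 0.999
time: 11.4
ee_pos: [606.5, -166.4, 258.3]
tcp_rot: [0.726, 0.688, 0.001, -0.006]
ft_force: [1.0, 0.2, 0.1]
gripper_width: 1.0
tool z tilt mrad world x,y: [-6.4  9.2] joints [-0.29   0.389  1.348  0.007  1.413 -0.237]
t 11.40 tcp [ 606.5 -166.4  258.3] jaw -3.08 j6 -0.24 width 1.000 F [1.  0.2 0.1]
twist total 0.086 rows 1
before twist: tool delta cm [25.42 -2.71  2.08]
after twist: tool delta cm [25.09 -4.88  2.08]
[4.24, -0.45, 0.35, np.float64(0.014)]
[4.23, -0.51, 0.35, np.float64(0.014)]
[4.22, -0.57, 0.35, np.float64(0.014)]
[4.21, -0.63, 0.35, np.float64(0.014)]
[4.2, -0.69, 0.35, np.float64(0.014)]
[4.19, -0.75, 0.35, np.float64(0.014)]
```

View pics/s5.png

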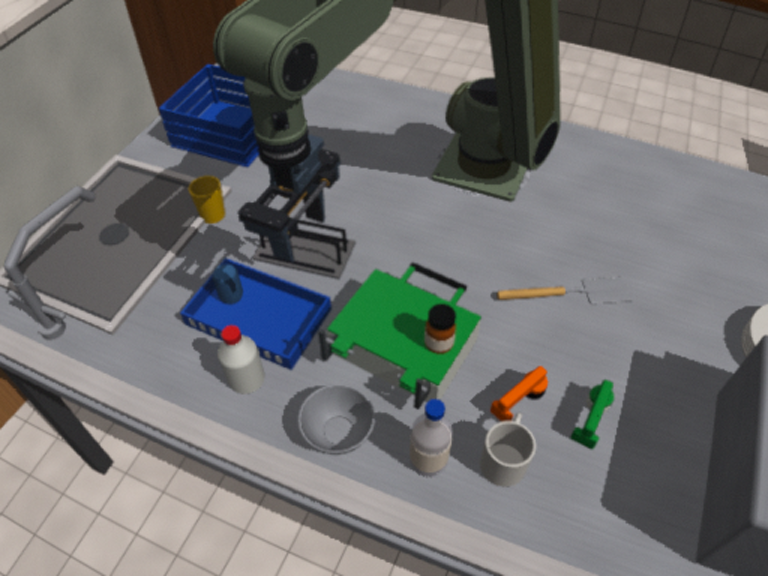

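The pot stands upright in the basket, at about (228,283) in the enlarged picture. Next is the jar.

```bash
python3 -m creep '[[0,3,-0.3,0,0.014],[0,4.2,-0.5,0,0.014],[0,4.2,-0.5,0,0.014],[0,4.2,-0.6,0,0.014],[0,4.0,-0.6,0.3,0.014],[0,2.8,-0.5,0.3,0.014],[0,0.5,-0.1,0.3,0],[0,0,0,0,0]]' && python3 -c "
from h import *
plan(593,89,130,-8)
s,C=snap('wrist','w6.png')
k=lambda l:np.array(l,float)/1.5-0.17
"
```

```text
time: 12.3
ee_pos: [597.0, 72.2, 257.2]
tcp_rot: [0.754, 0.657, 0.004, -0.002]
ft_force: [-0.0, -1.2, -0.1]
gripper_width: 0.998
tool z tilt mrad world x,y: [3.1 7.4] joints [0.097 0.337 1.43  0.007 1.371 0.233]
t 12.30 tcp [597.   72.2 257.2] jaw -7.86 j6 0.23 width 0.998 F [-0.  -1.2 -0.1]
twist total 0.002 rows 1
before twist: tool delta cm [ 1.51 -0.65 12.73]
after twist: tool delta cm [ 1.51 -0.65 12.73]
[0.5, -0.22, 4.24, np.float64(0.001)]
[0.5, -0.22, 4.24, np.float64(0.001)]
[0.5, -0.22, 4.24, np.float64(0.001)]
```

View pics/w6.png

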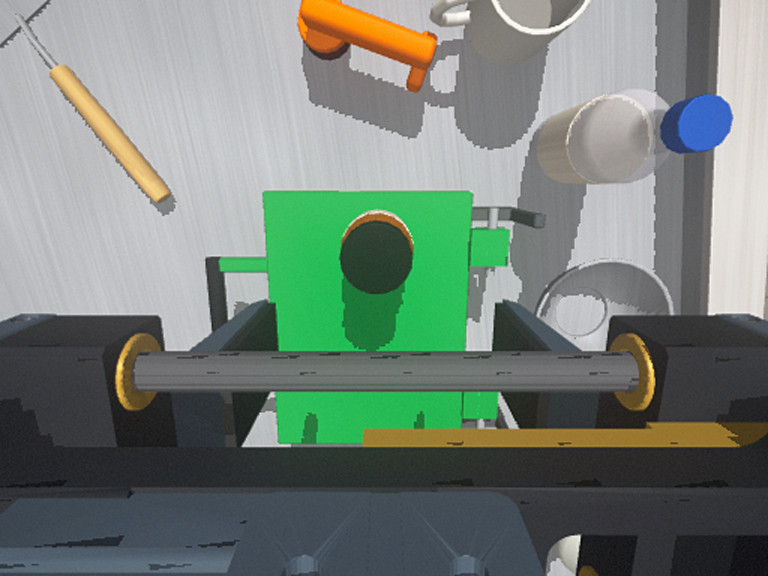

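```bash
python3 - <<'E'
from h import *
s,C=snap('wrist')
k=lambda l:np.array(l,float)/1.5-0.17
print('jar',onz(s,C,k([[376,257],[340,257],[412,257]]),163).round(1).tolist())
fitrect(s,C,k([[264,191],[473,191],[278,443]]),[[-85,115],[85,115],[-85,-115]],78)
plan(593,89,112,-8)
E
```

```text
jar [[594.8, 90.3, 163.0], [572.4, 93.5, 163.0], [617.2, 87.2, 163.0]]
fit [576.7  16.1] yaw deg -8.19 res [[-1.1, 1.1], [1.5, 0.1], [-0.4, -1.2]]
tool z tilt mrad world x,y: [3.7 7.4] joints [0.095 0.337 1.429 0.007 1.371 0.233]
t 12.40 tcp [597.3  71.1 257.4] jaw -7.97 j6 0.23 width 1.003 F [0.5 0.3 0.3]
twist total 0.000 rows 1
before twist: tool delta cm [ 1.6  -0.71 14.56]
after twist: tool delta cm [ 1.6  -0.71 14.56]
[0.53, -0.24, 4.85, np.float64(0.0)]
[0.53, -0.24, 4.85, np.float64(0.0)]
[0.53, -0.24, 4.85, np.float64(0.0)]
```

```bash
python3 -m creep '[[0,1.0,-0.4,2,0],[0,0.9,-0.1,2.5,0],[0,0,0,2.5,0],[0,0,0,2.5,0],[0,0,0,2,0],[0,0,0,0,0],[0,0,0,0,0],[0,0,0,0,0]]' && python3 -c "
from h import *
plan(594.5,90,112,-8)"
```

```text
time: 13.2
ee_pos: [600.7, 78.8, 143.5]
tcp_rot: [0.759, 0.651, 0.006, 0.003]
ft_force: [0.6, 0.3, 1.6]
gripper_width: 0.999
tool z tilt mrad world x,y: [13.1  3.9] joints [0.11  0.411 1.609 0.003 1.109 0.262]
t 13.20 tcp [600.7  78.8 143.5] jaw -8.79 j6 0.26 width 0.999 F [0.6 0.3 1.6]
twist total -0.014 rows 1
before twist: tool delta cm [ 0.99 -0.82  3.15]
after twist: tool delta cm [ 1.   -0.81  3.15]
[0.99, -0.82, 3.15, np.float64(-0.014)]
```

```bash
python3 -m creep '[[0,0.6,-0.4,0.5,0],[0,0.6,-0.4,1,0],[0,0,0,1,0],[0,0,0,0.7,0],[0,0,0,0,0],[0,0,0,0,0],[0,0,0,0,0],[0,0,0,0,0]]' && python3 -c "
from h import *
plan(594.5,90,112,-8)"
```

```text
time: 14.0
ee_pos: [596.3, 93.4, 111.7]
tcp_rot: [0.759, 0.651, 0.008, 0.004]
ft_force: [0.4, -0.2, 0.5]
gripper_width: 1.002
tool z tilt mrad world x,y: [18.4  4.5] joints [0.135 0.433 1.661 0.002 1.029 0.287]
t 14.00 tcp [596.3  93.4 111.7] jaw -8.78 j6 0.29 width 1.002 F [ 0.4 -0.2  0.5]
twist total -0.014 rows 1
before twist: tool delta cm [-0.37 -0.12 -0.03]
after twist: tool delta cm [-0.36 -0.13 -0.03]
[-0.37, -0.12, -0.03, np.float64(-0.014)]
```

```bash
python3 -m creep '[[0.9,-0.3,-0.1,0,0],[0.9,0,0,0,0],[0.9,0,0,0,0],[0.9,0,0,0,0],[0.9,0,0,0,0],[0.9,0,0,0,0],[0.9,0,0,0,0],[0.9,0,0,-1,0]]' 12 && python3 -m creep '[[0.9,0,0,-2,0],[0.9,0,0,-3,0],[0.9,0,0,-3,0],[0.9,0,0,-2,0],[0.9,-1,0,0,0],[0.9,-3,0,0,0],[0.9,-4,0,0,0],[0.9,-4.5,0.4,0,-0.01]]' && python3 -c "
from h import *
plan(604,-272,200,-2)"
```

```text
time: 14.8
ee_pos: [593.4, 89.9, 121.0]
tcp_rot: [0.759, 0.651, 0.007, 0.003]
ft_force: [-0.8, -0.1, -3.2]
gripper_width: 0.562
time: 15.6
ee_pos: [574.2, -34.7, 221.6]
tcp_rot: [0.753, 0.658, 0.005, 0.001]
ft_force: [0.7, -0.2, -3.5]
gripper_width: 0.56
tool z tilt mrad world x,y: [8.7 4.7] joints [-0.084  0.311  1.558  0.006  1.265  0.049]
t 15.60 tcp [574.2 -34.7 221.6] jaw -7.68 j6 0.05 width 0.560 F [ 0.7 -0.2 -3.5]
twist total -0.099 rows 1
before twist: tool delta cm [-23.13   6.1    2.07]
after twist: tool delta cm [-23.62   3.78   2.07]
[-4.63, 1.22, 0.41, np.float64(-0.02)]
[-4.65, 1.13, 0.41, np.float64(-0.02)]
[-4.67, 1.04, 0.41, np.float64(-0.02)]
[-4.69, 0.94, 0.41, np.float64(-0.02)]
[-4.71, 0.85, 0.41, np.float64(-0.02)]
```

```bash
python3 -m creep '[[0.9,-4.6,1.1,0.3,-0.02],[0.9,-4.6,1.1,0.3,-0.02],[0.9,-4.5,1,0.3,-0.02],[0.9,-3.5,0.8,0.3,-0.02],[0.9,-2,0.5,0.3,-0.02],[0.9,0,0,0,0],[0.9,0,0,0,0],[0.9,0,0,0,0]]' && python3 -c "
from h import *
plan(604,-272,70,-2)"
```

```text
time: 16.4
ee_pos: [589.7, -246.5, 193.3]
tcp_rot: [0.72, 0.694, -0.002, -0.007]
ft_force: [0.2, 0.4, -3.2]
gripper_width: 0.561
tool z tilt mrad world x,y: [-11.2   7.3] joints [-0.415  0.44   1.429  0.002  1.286 -0.378]
t 16.40 tcp [ 589.7 -246.5  193.3] jaw -2.18 j6 -0.38 width 0.561 F [ 0.2  0.4 -3.2]
twist total -0.003 rows 1
before twist: tool delta cm [-2.58  1.67 12.29]
after twist: tool delta cm [-2.59  1.66 12.29]
[-0.86, 0.56, 4.1, np.float64(-0.001)]
[-0.86, 0.55, 4.1, np.float64(-0.001)]
[-0.86, 0.55, 4.1, np.float64(-0.001)]
```

```bash
python3 -m creep '[[0.9,-0.8,0.5,1.5,0],[0.9,-0.8,0.5,2.5,0],[0.9,-0.8,0.5,2.5,0],[0.9,0,0,2.5,0],[0.9,0,0,1.5,0],[0.9,0,0,0,0],[0.9,0,0,0,0],[0.9,0,0,0,0]]' && python3 -c "
from h import *
plan(604,-272,60,-2)"
```

```text
time: 17.2
ee_pos: [604.8, -266.0, 80.8]
tcp_rot: [0.717, 0.697, -0.001, -0.006]
ft_force: [0.1, -0.3, -4.8]
gripper_width: 0.562
tool z tilt mrad world x,y: [-10.7   7.1] joints [-0.433  0.558  1.524  0.002  1.073 -0.405]
t 17.20 tcp [ 604.8 -266.    80.8] jaw -1.63 j6 -0.41 width 0.562 F [ 0.1 -0.3 -4.8]
twist total 0.006 rows 1
before twist: tool delta cm [-0.62 -0.04  2.07]
after twist: tool delta cm [-0.62 -0.03  2.07]
[-0.62, -0.04, 2.07, np.float64(0.006)]
```

```bash
python3 -m creep '[[0.9,-0.3,0,0.8,0],[0.9,-0.3,0,0.8,0],[0.9,0,0,0.5,0],[0.9,0,0,0.4,0],[0.9,0,0,0,0],[0.9,0,0,0,0],[0.9,0,0,0,0],[0.9,0,0,0,0]]' && python3 -c "
from h import *
plan(604,-272,60,-2)"
```

```text
time: 18.0
ee_pos: [606.2, -273.1, 56.7]
tcp_rot: [0.717, 0.697, -0.0, -0.003]
ft_force: [0.5, 0.2, -2.5]
gripper_width: 0.563
tool z tilt mrad world x,y: [-5.2  4.4] joints [-0.441  0.584  1.544  0.002  1.021 -0.414]
t 18.00 tcp [ 606.2 -273.1   56.7] jaw -1.61 j6 -0.41 width 0.563 F [ 0.5  0.2 -2.5]
twist total 0.007 rows 1
before twist: tool delta cm [ 0.1  -0.22 -0.33]
after twist: tool delta cm [ 0.1  -0.22 -0.33]
[0.1, -0.22, -0.33, np.float64(0.007)]
```

```bash
python3 -m creep '[[0.9,0,0,0.3,0],[0.9,0,0,0.3,0],[0.9,0,0,0.3,0],[0.9,0,0,0.3,0],[0.9,0,0,0.2,0],[0.9,0,0,0,0],[0.9,0,0,0,0],[0.9,0,0,0,0]]' && python3 -c "
from h import *
plan(604,-272,60,-2)"
```

```text
time: 18.8
ee_pos: [606.2, -273.0, 41.6]
tcp_rot: [0.717, 0.697, -0.0, -0.003]
ft_force: [-0.6, 0.9, -3.9]
gripper_width: 0.56
tool z tilt mrad world x,y: [-5.   4.3] joints [-0.441  0.599  1.559  0.002  0.99  -0.415]
t 18.80 tcp [ 606.2 -273.    41.6] jaw -1.60 j6 -0.41 width 0.560 F [-0.6  0.9 -3.9]
twist total 0.007 rows 1
before twist: tool delta cm [ 0.1  -0.23 -1.84]
after twist: tool delta cm [ 0.1  -0.23 -1.84]
[0.1, -0.23, -1.84, np.float64(0.007)]
```

```bash
python3 -m creep '[[0.9,0,0,0.15,0],[0.9,0,0,0.15,0],[0.9,0,0,0.1,0],[0.9,0,0,0,0],[0.9,0,0,0,0],[0.9,0,0,0,0],[0.9,0,0,0,0],[0.9,0,0,0,0]]' && python3 -c "
from h import *
plan(604,-272,60,-2)"
```

```text
time: 19.6
ee_pos: [606.7, -273.5, 39.9]
tcp_rot: [0.717, 0.697, -0.0, -0.002]
ft_force: [-0.2, 0.9, 0.3]
gripper_width: 0.562
tool z tilt mrad world x,y: [-2.9  2.8] joints [-0.442  0.6    1.561  0.002  0.984 -0.415]
t 19.60 tcp [ 606.7 -273.5   39.9] jaw -1.59 j6 -0.41 width 0.562 F [-0.2  0.9  0.3]
twist total 0.007 rows 1
before twist: tool delta cm [ 0.15 -0.28 -2.01]
after twist: tool delta cm [ 0.15 -0.28 -2.01]
[0.15, -0.28, -2.01, np.float64(0.007)]
```

```bash
python3 -m creep '[[0.25,0,0,0,0],[0.25,0,0,0,0],[0.25,0,0,0,0],[0.25,0,0,0,0],[0.25,0,0,-1,0],[0.25,0,0,-3,0],[0.25,0,0,-4,0],[0.25,0,0,-4,0]]' && python3 -m creep '[[0.25,0,0,-4,0],[0,0,0,-4,0],[0,0,-1,-2,0],[0,0,-3,0,0],[0,0,-4,0,0],[0,0,-4,0,0],[0,1,-4,0,0],[0,2,-3,0,0]]' &&  python3 -c "
from h import *
plan(450,33,200,-8)
s,C=snap('wrist','w7.png')
s,C=snap('scene','s7.png')"
```

```text
time: 20.4
ee_pos: [604.8, -272.6, 158.9]
tcp_rot: [0.717, 0.697, -0.002, -0.007]
ft_force: [0.6, 0.0, 0.5]
gripper_width: 0.753
time: 21.2
ee_pos: [416.8, -240.0, 276.7]
tcp_rot: [0.716, 0.698, 0.002, 0.006]
ft_force: [-0.0, 0.2, 0.6]
gripper_width: 0.998
tool z tilt mrad world x,y: [11.9 -5.5] joints [-0.547  0.127  1.662  0.002  1.339 -0.521]
t 21.20 tcp [ 416.8 -240.   276.7] jaw -1.52 j6 -0.52 width 0.998 F [-0.   0.2  0.6]
twist total 0.113 rows 1
before twist: tool delta cm [27.42  2.5   7.56]
after twist: tool delta cm [27.53 -0.61  7.56]
[4.57, 0.42, 1.26, np.float64(0.019)]
[4.58, 0.33, 1.26, np.float64(0.019)]
[4.58, 0.24, 1.26, np.float64(0.019)]
[4.59, 0.16, 1.26, np.float64(0.019)]
[4.59, 0.07, 1.26, np.float64(0.019)]
[4.59, -0.02, 1.26, np.float64(0.019)]
```

View pics/s7.png

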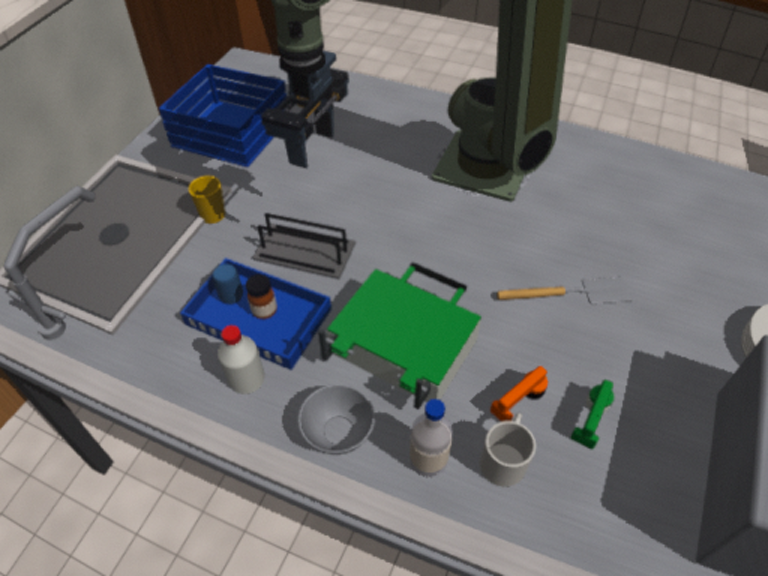

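View pics/w7.png

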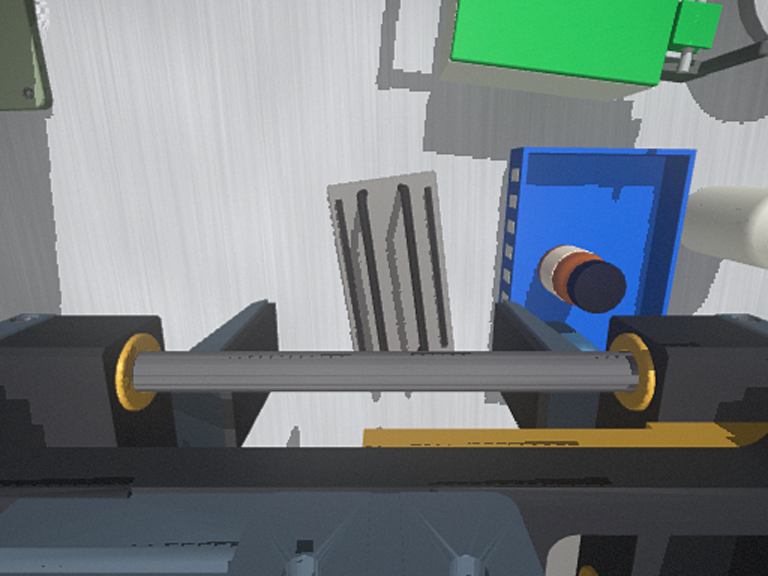

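```bash
python3 - <<'E'
from h import *
s,C=snap('wrist')
k=lambda l:np.array(l,float)/1.5-0.17
print('base',onz(s,C,k([[328,187],[435,171],[452,348]]),8).round(1).tolist())
print('hoopL',onz(s,C,k([[362,192],[381,345]]),72).round(1).tolist())
print('hoopR',onz(s,C,k([[404,187],[424,345]]),72).round(1).tolist())
print('outer',onz(s,C,k([[338,202],[361,345],[429,190],[446,345]]),10).round(1).tolist())
b=onz(s,C,k([[328,187],[435,171]]),8)[:,:2]
d=b[1]-b[0]; L=np.linalg.norm(d); d/=L; n=np.array([d[1],-d[0]])
print(L,np.degrees(np.arctan2(d[1],d[0])),'centre',b.mean(0)+n*100)
print('basket corners',onz(s,C,k([[512,149],[695,150]]),40).round(1).tolist())
E
```

```text
base [[362.9, -181.5, 8.0], [470.1, -168.8, 8.0], [489.4, -358.4, 8.0]]
hoopL [[399.5, -184.9, 72.0], [411.8, -325.9, 72.0]]
hoopR [[435.6, -181.6, 72.0], [452.2, -327.1, 72.0]]
outer [[372.3, -196.5, 10.0], [389.3, -351.0, 10.0], [463.9, -187.1, 10.0], [482.4, -353.8, 10.0]]
107.92488761733203 6.781479935421702 centre [ 428.285405   -274.46290192]
basket corners [[536.4, -151.3, 40.0], [704.7, -156.4, 40.0]]
```

```bash
python3 -c "
from h import *
plan(448,34.4,150,-8.1)"
```

```text
tool z tilt mrad world x,y: [13.3 -5.5] joints [-0.546  0.126  1.661  0.002  1.34  -0.521]
t 21.35 tcp [ 417.7 -239.2  277.4] jaw -1.43 j6 -0.52 width 1.002 F [ 1.4 -0.6 -0.3]
twist total 0.116 rows 1
before twist: tool delta cm [27.49  2.18 12.63]
after twist: tool delta cm [27.56 -1.03 12.63]
[4.58, 0.36, 2.1, np.float64(0.019)]
[4.59, 0.27, 2.1, np.float64(0.019)]
[4.59, 0.19, 2.1, np.float64(0.019)]
[4.6, 0.1, 2.1, np.float64(0.019)]
[4.6, 0.01, 2.1, np.float64(0.019)]
[4.6, -0.08, 2.1, np.float64(0.019)]
```

```bash
python3 -m creep '[[0,3,0.3,0,0.018],[0,4.5,0.3,0.5,0.018],[0,4.5,0.2,1,0.018],[0,4.5,0.1,2,0.018],[0,4.5,0.1,2,0.018],[0,3.5,0,2,0.018],[0,1.5,0,1,0],[0,0,0,0,0]]' && python3 -c "
from h import *
plan(448,34.4,150,-8.1)"
```

```text
time: 22.15
ee_pos: [464.2, 25.4, 193.2]
tcp_rot: [0.755, 0.656, 0.009, 0.015]
ft_force: [0.5, -1.0, 0.0]
gripper_width: 1.003
tool z tilt mrad world x,y: [ 32.8 -10.9] joints [ 0.039  0.145  1.857 -0.014  1.107  0.184]
t 22.15 tcp [464.2  25.4 193.2] jaw -8.00 j6 0.18 width 1.003 F [ 0.5 -1.   0. ]
twist total 0.002 rows 1
before twist: tool delta cm [ 0.69 -1.87  4.26]
after twist: tool delta cm [ 0.69 -1.87  4.26]
[0.69, -1.87, 4.26, np.float64(0.002)]
```

```bash
python3 -m creep '[[0,0.4,-0.8,1,0],[0,0.3,-0.8,1,0],[0,0,0,1,0],[0,0,0,0.5,0],[0,0,0,0,0],[0,0,0,0,0],[0,0,0,0,0],[0,0,0,0,0]]' && python3 -c "
from h import *
plan(448,34.4,100,-8.1)
s,C=snap('wrist','w8.png')"
```

```text
time: 22.95
ee_pos: [454.3, 31.3, 157.9]
tcp_rot: [0.756, 0.654, 0.011, 0.017]
ft_force: [0.6, 0.5, -0.4]
gripper_width: 0.999
tool z tilt mrad world x,y: [ 39.4 -12.1] joints [ 0.054  0.16   1.937 -0.017  1.006  0.207]
t 22.95 tcp [454.3  31.3 157.9] jaw -8.24 j6 0.21 width 0.999 F [ 0.6  0.5 -0.4]
twist total -0.002 rows 1
before twist: tool delta cm [ 0.25 -0.9   5.75]
after twist: tool delta cm [ 0.25 -0.9   5.75]
[0.13, -0.45, 2.88, np.float64(-0.001)]
[0.13, -0.45, 2.88, np.float64(-0.001)]
```

View pics/w8.png

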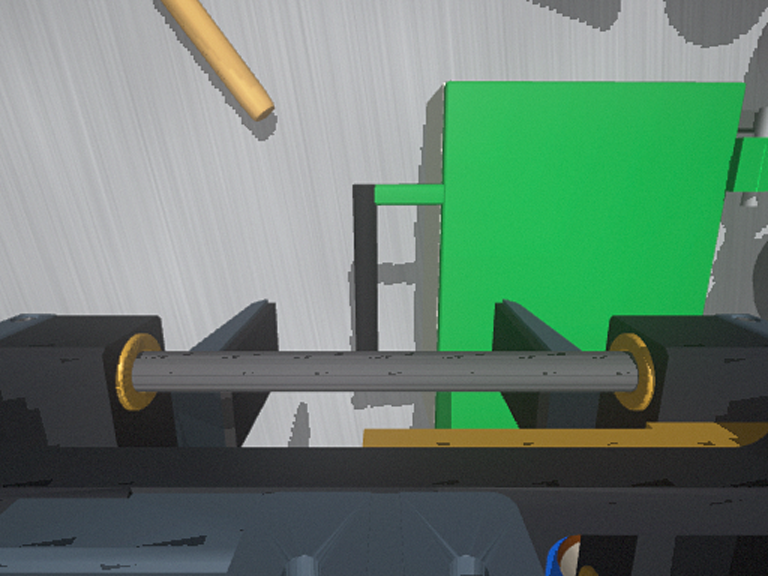

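```bash
python3 - <<'E'
from h import *
s,C=snap('wrist')
k=lambda l:np.array(l,float)/1.5-0.17
P=onz(s,C,k([[365,186],[367,340],[354,186],[377,186]]),74); print(P.round(1).tolist())
a=np.radians(-8.1); c=np.array([576.7,16.1]); 
r=np.array([[np.cos(a),-np.sin(a)],[np.sin(a),np.cos(a)]])
print('local',((P[:,:2]-c)@r).round(1).tolist())
print(((onz(s,C,k([[446,83],[743,83]]),78)[:,:2]-c)@r).round(1).tolist())
plan(448,34.4,100,-8.1)
E
```

```text
[[455.5, 92.4, 74.0], [442.0, -1.6, 74.0], [449.2, 93.3, 74.0], [462.3, 91.4, 74.0]]
local [[-130.8, 58.4], [-130.9, -36.5], [-137.1, 58.5], [-123.9, 58.4]]
[[-86.2, 112.7], [79.6, 113.5]]
tool z tilt mrad world x,y: [ 39.4 -12.1] joints [ 0.054  0.16   1.937 -0.017  1.006  0.207]
t 23.05 tcp [454.2  31.4 157.9] jaw -8.22 j6 0.21 width 0.999 F [ 0.8 -0.3 -0.2]
twist total -0.002 rows 1
before twist: tool delta cm [ 0.24 -0.89  5.75]
after twist: tool delta cm [ 0.24 -0.89  5.75]
[0.12, -0.45, 2.88, np.float64(-0.001)]
[0.12, -0.45, 2.88, np.float64(-0.001)]
```

```bash
python3 -m creep '[[0,0.1,-0.4,1.5,0],[0,0.1,-0.4,2,0],[0,0,-0.2,2,0],[0,0,-0.1,2,0],[0,0,-0.1,1,0],[0,0,0,0,0],[0,0,0,0,0],[0,0,0,0,0]]' && python3 -c "
from h import *
plan(447.5,34.4,55,-8.1)"
```

```text
time: 23.85
ee_pos: [451.1, 34.6, 76.7]
tcp_rot: [0.756, 0.655, 0.017, 0.022]
ft_force: [0.4, 0.3, -0.1]
gripper_width: 1.001
tool z tilt mrad world x,y: [ 54.3 -11.8] joints [ 0.062  0.249  2.07  -0.022  0.77   0.221]
t 23.85 tcp [451.1  34.6  76.7] jaw -8.19 j6 0.22 width 1.001 F [ 0.4  0.3 -0.1]
twist total -0.002 rows 1
before twist: tool delta cm [-0.06 -0.47  2.15]
after twist: tool delta cm [-0.06 -0.47  2.15]
[-0.06, -0.47, 2.15, np.float64(-0.002)]
```

```bash
python3 -m creep '[[0,0,-0.2,0.6,0],[0,0,-0.2,0.7,0],[0,0,-0.1,0.6,0],[0,0,0,0.2,0],[0,0,0,0,0],[0.9,0,0,0,0],[0.9,0,0,0,0],[0.9,0,0,0,0]]' 10 && python3 -m creep '[[0.9,0,0,0,0],[0.9,0,0,0,0],[0.9,0,0,0,0],[0.9,0,0,0,0],[0.9,0,0,0,0],[0.9,0,0,0,0],[0.9,0,0,0,0],[0.9,0,0,0,0]]' && python3 -c "
from h import *
plan(447.5,34.4,55,-8.1)"
```

```text
time: 24.65
ee_pos: [453.3, 34.6, 75.1]
tcp_rot: [0.755, 0.654, 0.026, 0.031]
ft_force: [1.1, -0.1, 2.2]
gripper_width: 0.767
time: 25.45
ee_pos: [446.5, 35.0, 72.1]
tcp_rot: [0.756, 0.654, 0.019, 0.025]
ft_force: [3.0, -0.1, 0.7]
gripper_width: 0.152
tool z tilt mrad world x,y: [ 61.9 -12.4] joints [ 0.065  0.246  2.09  -0.024  0.744  0.227]
t 25.45 tcp [446.5  35.   72.1] jaw -8.28 j6 0.23 width 0.152 F [ 3.  -0.1  0.7]
twist total -0.003 rows 1
before twist: tool delta cm [-0.04 -0.    1.72]
after twist: tool delta cm [-0.04 -0.    1.72]
[-0.04, -0.0, 1.72, np.float64(-0.003)]
```

```bash
python3 -m creep '[[0.6,0,0,0,0],[0.6,0,0,0,0],[0.6,0,0,0,0],[0.6,0,0,0.6,0],[0.6,0,0,0.7,0],[0.6,0,0,0.6,0],[0.6,0,0,0.3,0],[0.6,0,0,0,0]]' 10 && python3 -c "
from h import *
plan(447.5,34.4,55,-8.1)"
```

```text
time: 26.25
ee_pos: [449.0, 34.5, 48.0]
tcp_rot: [0.756, 0.654, 0.02, 0.026]
ft_force: [-0.1, 0.1, 0.1]
gripper_width: 0.401
tool z tilt mrad world x,y: [ 63.4 -12.6] joints [ 0.064  0.286  2.116 -0.026  0.677  0.228]
t 26.25 tcp [449.   34.5  48. ] jaw -8.28 j6 0.23 width 0.401 F [-0.1  0.1  0.1]
twist total -0.003 rows 1
before twist: tool delta cm [-0.03 -0.1  -0.71]
after twist: tool delta cm [-0.03 -0.1  -0.71]
[-0.03, -0.1, -0.71, np.float64(-0.003)]
```

```bash
python3 -m creep '[[0.6,0,0,-0.4,0],[0.6,0,0,-0.3,0],[0.6,0,0,0,0],[0.9,0,0,0,0],[0.9,0,0,0,0],[0.9,0,0,0,0],[0.9,0,0,0,0],[0.9,0,0,0,0]]' 10 && python3 -c "
from h import *
plan(447.5,34.4,55,-8.1)"
```

```text
time: 27.05
ee_pos: [447.6, 34.8, 56.0]
tcp_rot: [0.756, 0.654, 0.019, 0.025]
ft_force: [1.0, -0.6, 0.5]
gripper_width: 0.146
tool z tilt mrad world x,y: [ 62.1 -12.4] joints [ 0.064  0.272  2.108 -0.025  0.7    0.227]
t 27.05 tcp [447.6  34.8  56. ] jaw -8.27 j6 0.23 width 0.146 F [ 1.  -0.6  0.5]
twist total -0.003 rows 1
before twist: tool delta cm [-0.04 -0.01  0.1 ]
after twist: tool delta cm [-0.04 -0.01  0.1 ]
[-0.04, -0.01, 0.1, np.float64(-0.003)]
```

```bash
cat >> h.py <<'E'
P0=np.array([447.6,34.8,56.0]); BX=np.array([np.cos(np.radians(-8.1)),np.sin(np.radians(-8.1)),0]); BY=np.array([-BX[1],BX[0],0])
TIP0=np.array([0.0,0,0])
def arc(th1,n=8):
    T=tool(); p=T[:3,3]; o=manip.get_obs()
    z=T[:3,2]
    bar=p-19*z; hinge=P0+19*np.array([0,0,1])-19*np.array([.062,-.012,0])+233*BX; 
    d=bar-hinge; r=np.hypot(d@BX,d[2]); th=np.degrees(np.arctan2(d[2],-d@BX))
    print('theta %.1f r-233 %.1f yoff %.1f z %.1f width %.3f F %s tilt %s j %s'%(th,r-233,d@BY,p[2],o['gripper_width'],o['ft_force'].round(1),(z[:2]*1e3).round(),o['joints'].round(2)))
    prev=d
    for i in range(n):
        t=np.radians(th+(th1-th)*(i+1)/n)
        q=-233*np.cos(t)*BX+np.array([0,0,233*np.sin(t)]) + BY*(d@BY)*(1-(i+1)/n)
        print((T[:3,:3].T@(q-prev)/10).round(2).tolist()); prev=q
E
python3 -c "
from h import *
arc(22)"
```

```text
theta -0.0 r-233 -0.0 yoff -0.0 z 56.0 width 0.146 F [ 1.  -0.6  0.5] tilt [ 62. -12.] j [ 0.06  0.27  2.11 -0.03  0.7   0.23]
[-0.0, 0.09, -1.11]
[-0.0, 0.15, -1.11]
[-0.0, 0.2, -1.1]
[-0.0, 0.26, -1.09]
[-0.0, 0.31, -1.08]
[-0.0, 0.36, -1.06]
[-0.0, 0.41, -1.04]
[-0.0, 0.46, -1.02]
```

```bash
python3 -m creep '[[0.9,0,0.1,-0.8,0],[0.9,0,0.15,-1,0],[0.9,0,0.2,-1.1,0],[0.9,0,0.25,-1.1,0],[0.9,0,0.3,-1.1,0],[0.9,0,0.35,-1,0],[0.9,0,0.4,-0.8,0],[0.9,0,0,0,0]]' && python3 -c "
from h import *
arc(45)
snap('scene','s9.png')"
```

```text
time: 27.85
ee_pos: [460.0, 32.8, 131.5]
tcp_rot: [0.756, 0.654, 0.018, 0.024]
ft_force: [0.3, -0.9, -2.8]
gripper_width: 0.153
theta 18.9 r-233 -0.1 yoff -0.2 z 131.5 width 0.153 F [ 0.3 -0.9 -2.8] tilt [ 59. -13.] j [ 0.06  0.19  1.98 -0.02  0.92  0.21]
[-0.0, 0.53, -1.21]
[-0.0, 0.61, -1.18]
[-0.0, 0.67, -1.14]
[0.0, 0.74, -1.1]
[0.0, 0.8, -1.06]
[0.0, 0.86, -1.01]
[0.0, 0.91, -0.96]
[0.0, 0.97, -0.91]
```

View pics/s9.png

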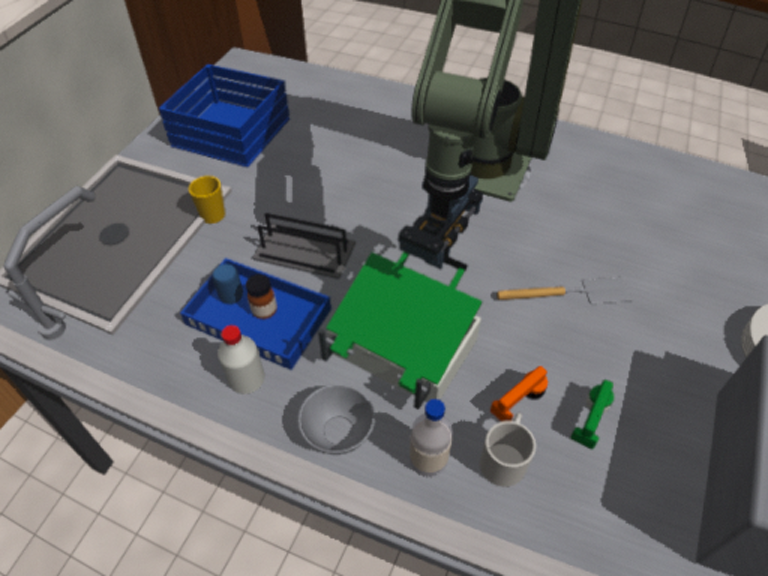

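The lid is lifting on its hinge and the bar is following the arc. I'll continue.

```bash
python3 -m creep '[[0.9,0,0.5,-1.1,0],[0.9,0,0.6,-1.2,0],[0.9,0,0.65,-1.2,0],[0.9,0,0.75,-1.1,0],[0.9,0,0.8,-1.05,0],[0.9,0,0.8,-0.9,0],[0.9,0,0.6,-0.6,0],[0.9,0,0,0,0]]' && python3 -c "
from h import *
arc(62)"
```

```text
time: 28.7
ee_pos: [496.6, 27.0, 203.3]
tcp_rot: [0.756, 0.654, 0.012, 0.018]
ft_force: [-1.3, -0.5, -0.5]
gripper_width: 0.151
theta 38.8 r-233 1.9 yoff -0.8 z 203.3 width 0.151 F [-1.3 -0.5 -0.5] tilt [ 41. -12.] j [ 0.04  0.18  1.78 -0.02  1.14  0.19]
[0.01, 0.94, -0.74]
[0.01, 0.84, -0.82]
[0.01, 0.88, -0.78]
[0.01, 0.92, -0.74]
[0.01, 0.96, -0.69]
[0.01, 0.99, -0.64]
[0.01, 1.02, -0.59]
[0.01, 1.05, -0.54]
```

```bash
python3 -m creep '[[0.9,0,0.8,-0.8,0],[0.9,0,0.95,-0.85,0],[0.9,0,0.95,-0.8,0],[0.9,0,1,-0.75,0],[0.9,0,1,-0.7,0],[0.9,0,1,-0.6,0],[0.9,0,0.7,-0.4,0],[0.9,0,0,0,0]]' && python3 -c "
from h import *
arc(80)"
```

```text
time: 29.5
ee_pos: [550.3, 19.3, 254.7]
tcp_rot: [0.756, 0.654, 0.004, 0.01]
ft_force: [-2.6, -0.3, 1.6]
gripper_width: 0.147
theta 57.2 r-233 3.5 yoff -0.8 z 254.7 width 0.147 F [-2.6 -0.3  1.6] tilt [ 19. -10.] j [ 0.02  0.25  1.56 -0.01  1.31  0.17]
[0.01, 1.19, -0.29]
[0.01, 1.03, -0.53]
[0.01, 1.06, -0.48]
[0.01, 1.08, -0.43]
[0.01, 1.1, -0.38]
[0.01, 1.12, -0.32]
[0.01, 1.13, -0.26]
[0.01, 1.14, -0.21]
```

```bash
python3 -m creep '[[0.9,0,1.1,-0.3,0],[0.9,0,1.1,-0.5,0],[0.9,0,1.1,-0.45,0],[0.9,0,1.1,-0.4,0],[0.9,0,1.1,-0.35,0],[0.9,0,1.1,-0.3,0],[0.9,0,0.8,-0.1,0],[0.9,0,0,0,0]]' && python3 -c "
from h import *
arc(92)"
```

```text
time: 30.3
ee_pos: [624.2, 8.9, 283.3]
tcp_rot: [0.756, 0.655, 0.005, 0.011]
ft_force: [-1.1, 0.2, 2.1]
gripper_width: 0.145
theta 76.7 r-233 0.6 yoff -0.7 z 283.3 width 0.145 F [-1.1  0.2  2.1] tilt [ 22. -10.] j [ 0.    0.36  1.34 -0.01  1.43  0.15]
[0.01, 0.78, -0.09]
[0.01, 0.77, -0.12]
[0.01, 0.77, -0.1]
[0.01, 0.78, -0.07]
[0.01, 0.78, -0.05]
[0.01, 0.78, -0.02]
[0.01, 0.78, 0.01]
[0.01, 0.78, 0.03]
```

```bash
python3 -m creep '[[0.9,0,0.8,-0.15,0],[0.9,0,0.8,-0.12,0],[0.9,0,0.8,-0.1,0],[0.9,0,0.7,-0.07,0],[0.9,0,0.7,-0.05,0],[0.9,0,0.5,0,0],[0.9,0,0,0,0],[0.9,0,0,0,0]]' && python3 -c "
from h import *
arc(90)
snap('scene','s10.png')
snap('wrist','w10.png')"
```

```text
time: 31.1
ee_pos: [671.8, 2.2, 288.2]
tcp_rot: [0.756, 0.654, 0.006, 0.012]
ft_force: [0.0, 0.4, 1.9]
gripper_width: 0.152
theta 88.6 r-233 -0.8 yoff -0.6 z 288.2 width 0.152 F [0.  0.4 1.9] tilt [ 25. -10.] j [-0.01  0.43  1.2  -0.01  1.48  0.14]
[0.01, 0.07, -0.08]
[0.01, 0.07, 0.0]
[0.01, 0.07, 0.0]
[0.01, 0.07, 0.0]
[0.01, 0.07, 0.0]
[0.01, 0.07, 0.0]
[0.01, 0.07, 0.0]
[0.01, 0.07, 0.0]
```

View pics/s10.png

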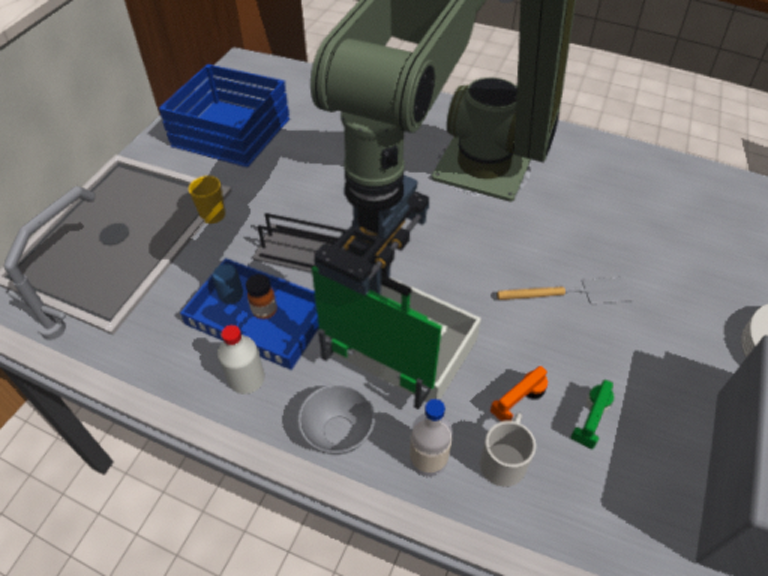

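View pics/w10.png

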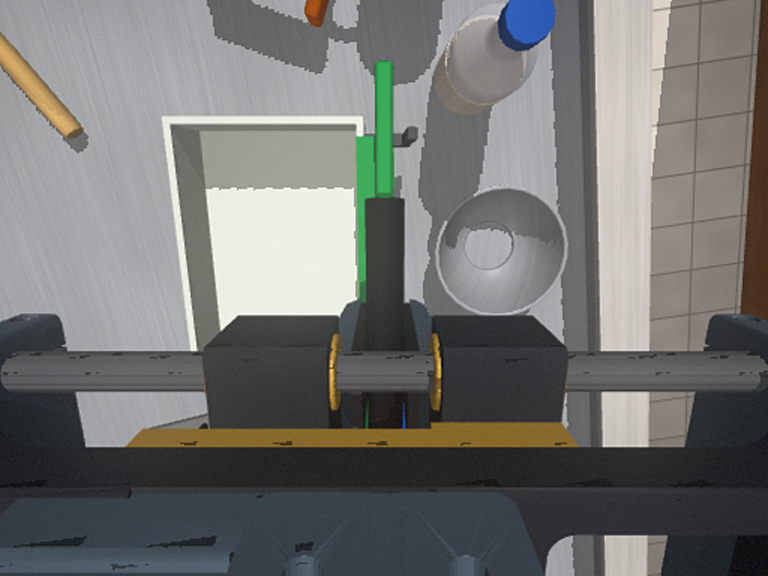

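```bash
python3 -m creep '[[0.9,0,0.1,0,0],[0.9,0,0.05,0,0],[0.9,0,0.02,-0.3,0],[0.9,0,0.02,-0.5,0],[0.9,0,0.02,-0.6,0],[0.9,0,0.02,-0.6,0],[0.9,0,0.02,-0.6,0],[0.9,0,0.0,-0.6,0]]' 20 && python3 -c "
from h import *
arc(90,1)
snap('wrist','w11.png')"
```

```text
time: 32.0
ee_pos: [671.4, 2.3, 317.4]
tcp_rot: [0.756, 0.654, 0.002, 0.008]
ft_force: [0.6, 0.1, -2.8]
gripper_width: 0.149
theta 88.7 r-233 28.5 yoff -0.5 z 317.4 width 0.149 F [ 0.6  0.1 -2.8] tilt [ 15. -10.] j [-0.01  0.44  1.13 -0.01  1.56  0.13]
[0.07, 0.55, 2.85]
```

View pics/w11.png

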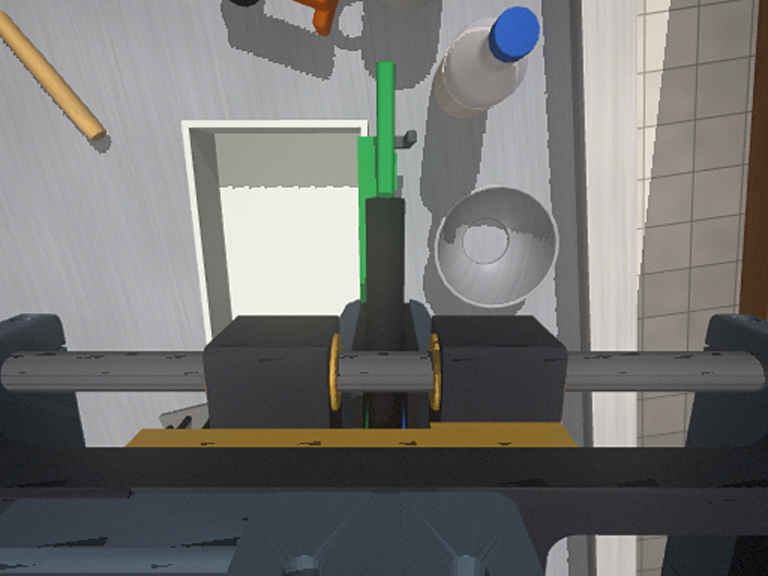

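```bash
python3 -m creep '[[0.9,0,0,-1,0],[0.9,0,0,-1.2,0],[0.9,0,0,-1.2,0],[0.9,0,0,-1.2,0],[0.9,0,0,-0.8,0],[0.9,0,0,0,0],[0.9,0,0,0,0],[0.9,0,0,0,0]]' && python3 -c "
from h import *
plan(427.5,-273,365,6)"
```

```text
time: 32.85
ee_pos: [671.0, 2.9, 379.7]
tcp_rot: [0.756, 0.654, 0.005, 0.01]
ft_force: [-0.3, 0.2, -4.2]
gripper_width: 0.146
tool z tilt mrad world x,y: [20.7 -9.7] joints [-0.008  0.432  0.988 -0.01   1.7    0.134]
t 32.85 tcp [671.    2.9 379.7] jaw -8.23 j6 0.13 width 0.146 F [-0.3  0.2 -4.2]
twist total -0.248 rows 2
before twist: tool delta cm [-30.79 -20.17   1.23]
after twist: tool delta cm [-24.88 -27.13   1.23]
[-5.13, -3.36, 0.21, np.float64(-0.041)]
[-4.99, -3.57, 0.21, np.float64(-0.041)]
[-4.84, -3.78, 0.21, np.float64(-0.041)]
[-4.68, -3.97, 0.21, np.float64(-0.041)]
[-4.51, -4.16, 0.21, np.float64(-0.041)]
[-4.33, -4.35, 0.21, np.float64(-0.041)]
```

```bash
python3 -m creep '[[0.9,-0.8,-1.2,0,0],[0.9,-1.4,-2,0,-0.02],[0.9,-2.2,-2.4,0,-0.025],[0.9,-2.6,-2.4,0,-0.025],[0.9,-2.6,-2.4,0,-0.025],[0.9,-2.6,-2.4,0,-0.025],[0.9,-2.6,-2.2,0,-0.025],[0.9,-2.6,-2,0,-0.025]]' && python3 -c "
from h import *
plan(427.5,-273,350,6)"
```

```text
time: 33.65
ee_pos: [484.1, -158.5, 369.8]
tcp_rot: [0.693, 0.721, 0.001, 0.006]
ft_force: [1.0, -0.9, -4.1]
gripper_width: 0.147
tool z tilt mrad world x,y: [10.  -6.1] joints [-0.337  0.149  1.409 -0.002  1.572 -0.378]
t 33.65 tcp [ 484.1 -158.5  369.8] jaw 2.34 j6 -0.38 width 0.147 F [ 1.  -0.9 -4.1]
twist total -0.064 rows 1
before twist: tool delta cm [-11.2   -6.14   1.99]
after twist: tool delta cm [-10.79  -6.84   1.99]
[-3.73, -2.05, 0.66, np.float64(-0.021)]
[-3.69, -2.13, 0.66, np.float64(-0.021)]
[-3.64, -2.2, 0.66, np.float64(-0.021)]
```

```bash
python3 -m creep '[[0.9,-2.3,-1.2,0,-0.015],[0.9,-2.2,-1.2,0,-0.015],[0.9,-2,-1.1,0,-0.015],[0.9,-1.6,-0.9,0,-0.015],[0.9,-1,-0.6,0,0],[0.9,-0.5,-0.3,0,0],[0.9,0,0,0,0],[0.9,0,0,0,0]]' && python3 -c "
from h import *
plan(427.5,-273,330,6)
snap('wrist','w12.png');snap('scene','s12.png')"
```

```text
time: 34.45
ee_pos: [430.1, -263.0, 367.9]
tcp_rot: [0.672, 0.741, -0.0, 0.003]
ft_force: [-0.2, 1.0, -4.3]
gripper_width: 0.151
tool z tilt mrad world x,y: [ 4.6 -4.9] joints [-0.57   0.144  1.421 -0.002  1.571 -0.668]
t 34.45 tcp [ 430.1 -263.   367.9] jaw 5.61 j6 -0.67 width 0.151 F [-0.2  1.  -4.3]
twist total -0.007 rows 1
before twist: tool delta cm [-0.95 -0.37  3.79]
after twist: tool delta cm [-0.95 -0.38  3.79]
[-0.95, -0.37, 3.79, np.float64(-0.007)]
```

View pics/w12.png

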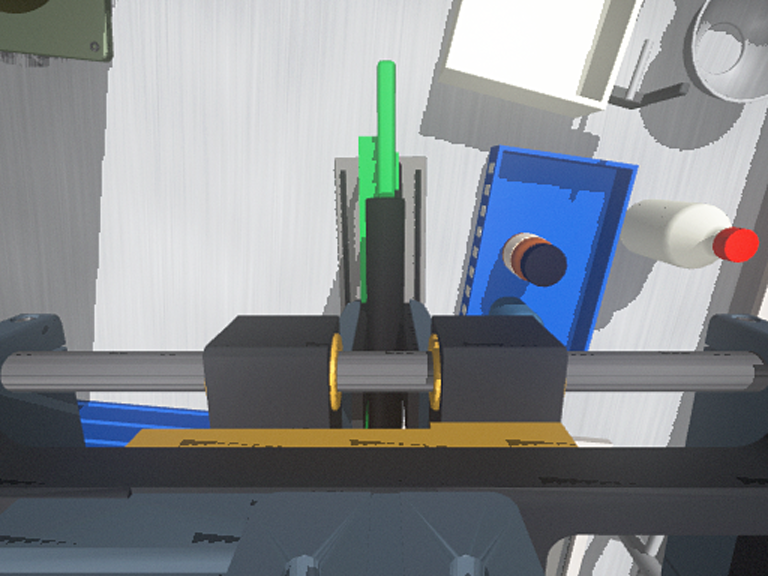

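View pics/s12.png

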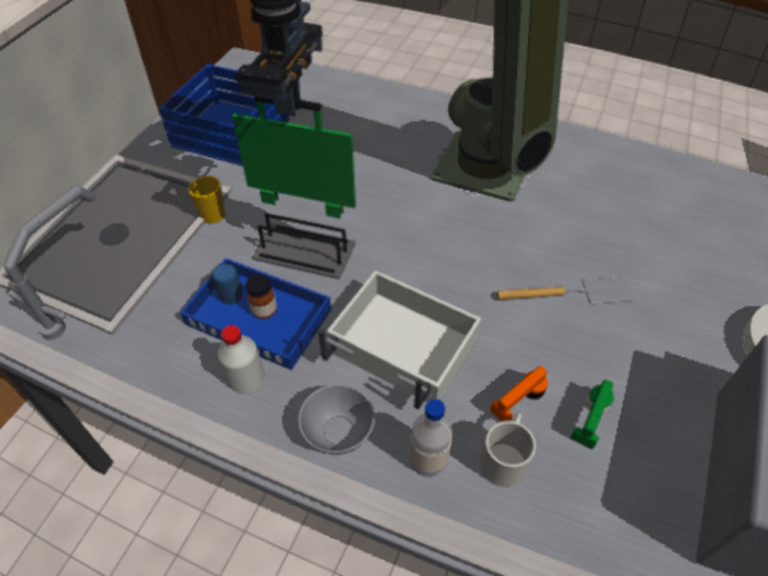

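```bash
python3 -c "
from h import *
plan(440.5,-273,310,6)
s,C=snap('wrist')
k=lambda l:np.array(l,float)/1.5-0.17
P=onz(s,C,k([[359,137],[359,300],[379,200]]),367.9+19-233-12+30); print('knuckle',P.round(1).tolist())
P=onz(s,C,k([[335,158],[426,158]]),8); print('base',P.round(1).tolist())
"
```

```text
tool z tilt mrad world x,y: [ 4.6 -5.3] joints [-0.57   0.143  1.421 -0.002  1.571 -0.669]
t 34.55 tcp [ 430.2 -262.9  367.9] jaw 5.64 j6 -0.67 width 0.145 F [ 0.5 -0.3 -4.3]
twist total -0.006 rows 1
before twist: tool delta cm [-1.08  0.9   5.8 ]
after twist: tool delta cm [-1.08  0.9   5.8 ]
[-0.54, 0.45, 2.9, np.float64(-0.003)]
[-0.54, 0.45, 2.9, np.float64(-0.003)]
knuckle [[400.9, -169.1, 171.9], [412.3, -306.6, 171.9], [421.8, -217.6, 171.9]]
base [[364.4, -183.6, 8.0], [472.2, -173.0, 8.0]]
```

```bash
python3 -m creep '[[0.9,-0.4,0.3,0,0],[0.9,-0.4,0.3,0.5,0],[0.9,-0.2,0.2,1,0],[0.9,0,0,1,0],[0.9,0,0,1,0],[0.9,0,0,0,0],[0.9,0,0,0,0],[0.9,0,0,0,0]]' && python3 -c "
from h import *
plan(439.5,-273,310,6)
snap('wrist','w13.png')"
```

```text
time: 35.4
ee_pos: [440.5, -271.5, 328.3]
tcp_rot: [0.671, 0.742, -0.0, 0.002]
ft_force: [-0.2, 0.5, -4.5]
gripper_width: 0.148
tool z tilt mrad world x,y: [ 2.2 -3.2] joints [-5.740e-01  1.740e-01  1.478e+00 -1.000e-03  1.485e+00 -6.740e-01]
t 35.40 tcp [ 440.5 -271.5  328.3] jaw 5.78 j6 -0.67 width 0.148 F [-0.2  0.5 -4.5]
twist total -0.004 rows 1
before twist: tool delta cm [-0.13 -0.12  1.83]
after twist: tool delta cm [-0.13 -0.12  1.83]
[-0.13, -0.12, 1.83, np.float64(-0.004)]
```

View pics/w13.png

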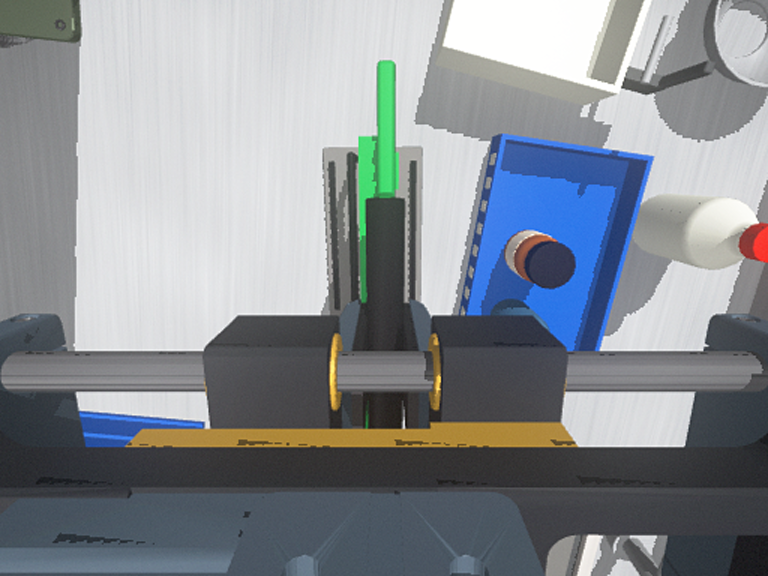

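```bash
python3 -m creep '[[0.9,0,0.1,0.5,0],[0.9,0,0.05,0.6,0],[0.9,0,0,0.6,0],[0.9,0,0,0.2,0],[0.9,0,0,0,0],[0.9,0,0,0,0],[0.9,0,0,0,0],[0.9,0,0,0,0]]' && python3 -c "
from h import *
plan(439.5,-273,235,6)
s,C=snap('wrist','w14.png')
cv2.imwrite('pics/w14c.png',cv2.resize(s['color'][80:220,200:310,::-1],None,fx=5,fy=4,interpolation=cv2.INTER_CUBIC))"
```

```text
time: 36.25
ee_pos: [442.6, -271.7, 308.9]
tcp_rot: [0.671, 0.742, -0.0, 0.003]
ft_force: [0.5, -1.5, -3.5]
gripper_width: 0.15
tool z tilt mrad world x,y: [ 4.4 -4.7] joints [-0.572  0.181  1.517 -0.002  1.437 -0.672]
t 36.25 tcp [ 442.6 -271.7  308.9] jaw 5.78 j6 -0.67 width 0.150 F [ 0.5 -1.5 -3.5]
twist total -0.004 rows 1
before twist: tool delta cm [-0.06 -0.35  7.39]
after twist: tool delta cm [-0.06 -0.35  7.39]
[-0.03, -0.17, 3.69, np.float64(-0.002)]
[-0.03, -0.17, 3.69, np.float64(-0.002)]
```

View pics/w14c.png

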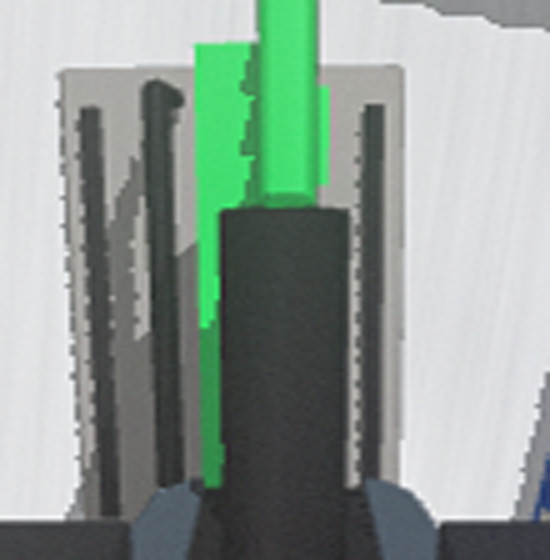

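```bash
python3 -m creep '[[0.9,0,0,0.5,0],[0.9,0,0,0.8,0],[0.9,0,0,0.8,0],[0.9,0,0,0.8,0],[0.9,0,0,0.5,0],[0.9,0,0,0,0],[0.9,0,0,0,0],[0.9,0,0,0,0]]' && python3 -c "
from h import *
plan(442,-273,235,6)
s,C=snap('wrist')
cv2.imwrite('pics/w15c.png',cv2.resize(s['color'][80:220,200:310,::-1],None,fx=5,fy=4,interpolation=cv2.INTER_CUBIC))"
```

```text
time: 37.1
ee_pos: [447.0, -272.6, 281.6]
tcp_rot: [0.67, 0.742, 0.003, 0.012]
ft_force: [0.4, -0.7, -1.0]
gripper_width: 0.147
tool z tilt mrad world x,y: [ 22.6 -12. ] joints [-0.571  0.188  1.576  0.002  1.353 -0.672]
t 37.10 tcp [ 447.  -272.6  281.6] jaw 5.80 j6 -0.67 width 0.147 F [ 0.4 -0.7 -1. ]
twist total -0.003 rows 1
before twist: tool delta cm [ 0.08 -0.6   4.64]
after twist: tool delta cm [ 0.08 -0.6   4.64]
[0.08, -0.6, 4.64, np.float64(-0.003)]
```

View pics/w15c.png

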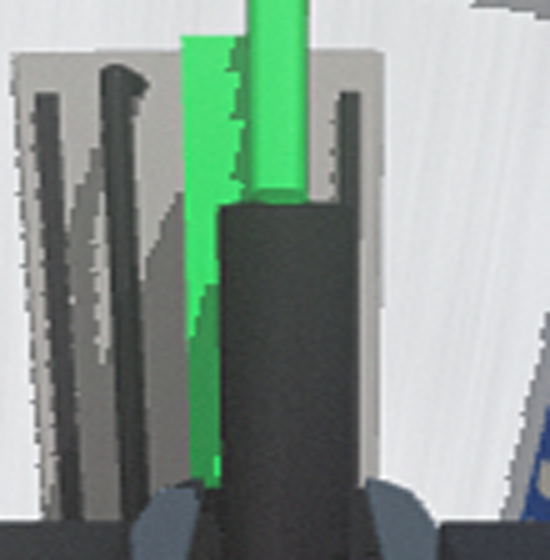

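```bash
python3 -m creep '[[0.9,0,-0.3,-0.1,0],[0.9,0,-0.3,0,0],[0.9,0,-0.2,0,0],[0.9,0,0,0,0],[0.9,0,0,0,0],[0.9,0,0,0,0],[0.9,0,0,0,0],[0.9,0,0,0,0]]' && python3 -c "
from h import *
plan(442,-273,235,6)
s,C=snap('wrist');snap('scene','s16.png')
cv2.imwrite('pics/w16c.png',cv2.resize(s['color'][80:220,200:310,::-1],None,fx=5,fy=4,interpolation=cv2.INTER_CUBIC))"
```

```text
time: 37.95
ee_pos: [439.2, -273.8, 281.4]
tcp_rot: [0.671, 0.742, 0.004, 0.013]
ft_force: [1.0, -0.1, -2.6]
gripper_width: 0.152
tool z tilt mrad world x,y: [ 23.7 -11.3] joints [-0.582  0.178  1.589  0.004  1.349 -0.683]
t 37.95 tcp [ 439.2 -273.8  281.4] jaw 5.78 j6 -0.68 width 0.152 F [ 1.  -0.1 -2.6]
twist total -0.004 rows 1
before twist: tool delta cm [0.11 0.18 4.65]
after twist: tool delta cm [0.11 0.18 4.65]
[0.11, 0.18, 4.65, np.float64(-0.004)]
```

View pics/w16c.png

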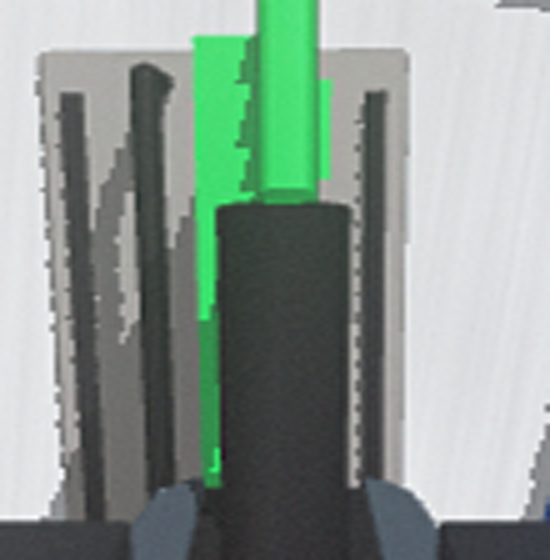

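View pics/s16.png

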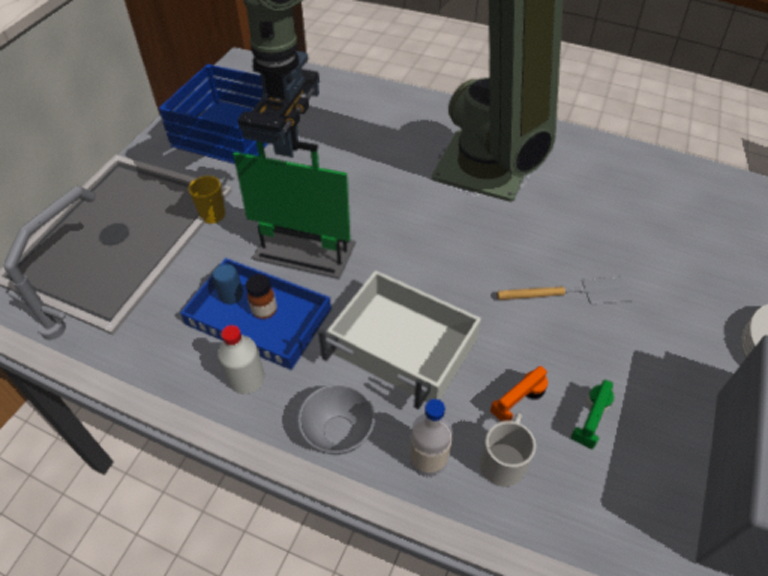

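```bash
python3 - <<'E'
from h import *
a=cv2.imread('pics/s12.png');b=cv2.imread('pics/s16.png')
z=lambda i:cv2.resize(i[190:290,220:370],None,fx=5,fy=3,interpolation=cv2.INTER_CUBIC)
cv2.imwrite('pics/cmp16.png',np.vstack([z(a),z(b)])[:600])
E
```

```text
(no output)
```

View pics/cmp16.png

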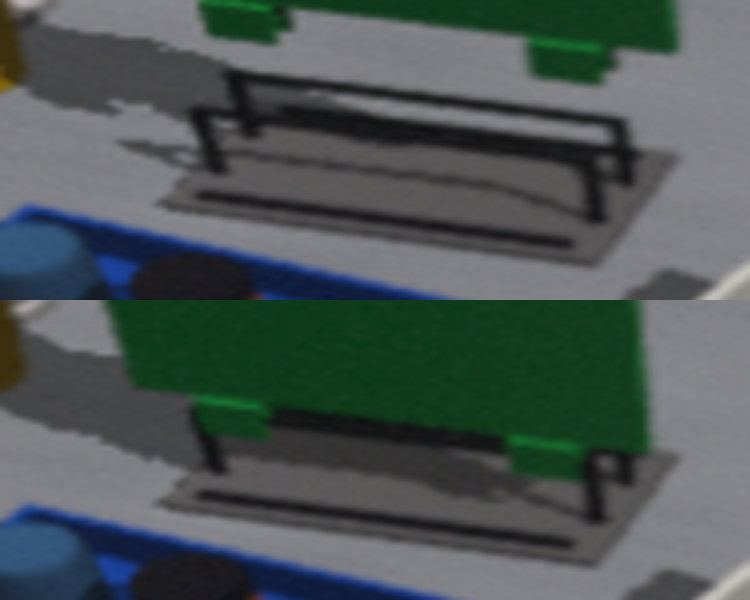

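```bash
python3 - <<'E'
from h import *
s,C=snap('wrist'); Tt=np.array(s['T_tool_cam'])
# tool-frame points: bar at z=-19; lid plumb along +z tool; x tool = lid y dir; y tool = normal
def pr(P):
    P=np.array(P,float); Q=(P-Tt[:3,3])@Tt[:3,:3]; x=Q[:,:2]/Q[:,2:]; return (x*f_of(s)+[s['cx'],s['cy']])
for phi in [-4,-2,0,2]:
    a=np.radians(phi)
    def L(x,d,n): return [x, np.sin(a)*d+np.cos(a)*n, -19+np.cos(a)*d-np.sin(a)*n]
    pts={'top cornR':L(115,45,4),'top cornL':L(115,45,-4),'bot cornL':L(115,215,-4),'kn R far':L(85,245,9),'kn R near':L(55,245,9),'knL':L(85,245,-9),'bar end':L(58,0,0)}
    u=pr(list(pts.values())); print(phi,{k:((u[i]-[200,80])*[5,4]).round().tolist() for i,k in enumerate(pts)})
E
```

```text
-4 {'top cornR': [286.0, -170.0], 'top cornL': [222.0, -171.0], 'bot cornL': [202.0, -17.0], 'kn R far': [251.0, 92.0], 'kn R near': [251.0, 184.0], 'knL': [183.0, 92.0], 'bar end': [279.0, 217.0]}
-2 {'top cornR': [299.0, -170.0], 'top cornL': [235.0, -171.0], 'bot cornL': [233.0, -17.0], 'kn R far': [283.0, 92.0], 'kn R near': [283.0, 184.0], 'knL': [215.0, 92.0], 'bar end': [279.0, 217.0]}
0 {'top cornR': [311.0, -170.0], 'top cornL': [247.0, -170.0], 'bot cornL': [264.0, -17.0], 'kn R far': [315.0, 92.0], 'kn R near': [314.0, 184.0], 'knL': [247.0, 92.0], 'bar end': [279.0, 217.0]}
2 {'top cornR': [324.0, -171.0], 'top cornL': [260.0, -170.0], 'bot cornL': [296.0, -17.0], 'kn R far': [347.0, 92.0], 'kn R near': [346.0, 184.0], 'knL': [280.0, 92.0], 'bar end': [279.0, 217.0]}
```

```bash
python3 - <<'E'
from h import *
s,C=snap('wrist'); Tt=np.array(s['T_tool_cam'])
def pr(P):
    P=np.array(P,float); Q=(P-Tt[:3,3])@Tt[:3,:3]; x=Q[:,:2]/Q[:,2:]; return (x*f_of(s)+[s['cx'],s['cy']]-[200,80])*[5,4]
from scipy.optimize import fsolve
a=np.radians(0.9)
for d in [50,60,80,120,160,200,215,225,235,245]:
    def L(x,n): return [x, np.sin(a)*d+np.cos(a)*n, -19+np.cos(a)*d-np.sin(a)*n]
    sol=fsolve(lambda q: pr([L(q[0],q[1])])[0]-[197,40],[80,-10]); print(d,'x,n for (197,40):',sol.round(1), 'n at col 250:',fsolve(lambda q: pr([L(q[0],q[1])])[0]-[250,60],[80,-10]).round(1))
print(Tt.round(3).tolist())
import cv2
cv2.imwrite('pics/w17c.png',cv2.resize(s['color'][30:215,215:295,::-1],None,fx=7,fy=3.2,interpolation=cv2.INTER_NEAREST))
E
```

```text
50 x,n for (197,40): [ 84.3 -11.9] n at col 250: [81.1 -4.8]
60 x,n for (197,40): [ 85.1 -12.6] n at col 250: [81.8 -5.2]
80 x,n for (197,40): [ 86.9 -14. ] n at col 250: [83.2 -5.9]
120 x,n for (197,40): [ 90.4 -17. ] n at col 250: [86.1 -7.4]
160 x,n for (197,40): [ 93.9 -19.9] n at col 250: [89.  -8.9]
200 x,n for (197,40): [ 97.4 -22.8] n at col 250: [ 91.9 -10.4]
215 x,n for (197,40): [ 98.8 -23.9] n at col 250: [ 92.9 -11. ]
225 x,n for (197,40): [ 99.6 -24.6] n at col 250: [ 93.6 -11.3]
235 x,n for (197,40): [100.5 -25.3] n at col 250: [ 94.4 -11.7]
245 x,n for (197,40): [101.4 -26.1] n at col 250: [ 95.1 -12.1]
[[-0.001, -0.971, -0.24, 66.648], [1.0, -0.0, -0.001, 0.367], [0.001, -0.24, 0.971, -169.325], [0.0, 0.0, 0.0, 1.0]]
```

View pics/w17c.png

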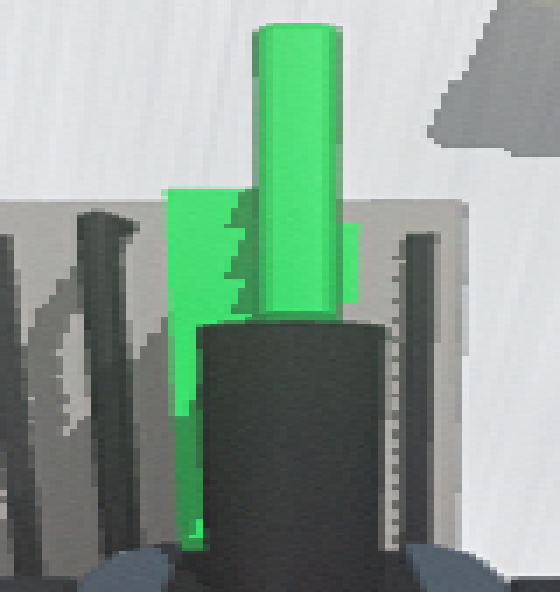

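```bash
python3 - <<'E'
from h import *
s,C=snap('top')
cv2.imwrite('pics/t17.png',cv2.resize(s['color'][200:290,260:370,::-1],None,fx=7,fy=6,interpolation=cv2.INTER_NEAREST))
s,C=snap('scene')
cv2.imwrite('pics/s17.png',cv2.resize(s['color'][90:190,140:250,::-1],None,fx=7,fy=6,interpolation=cv2.INTER_NEAREST))
E
```

```text
(no output)
```

View pics/t17.png

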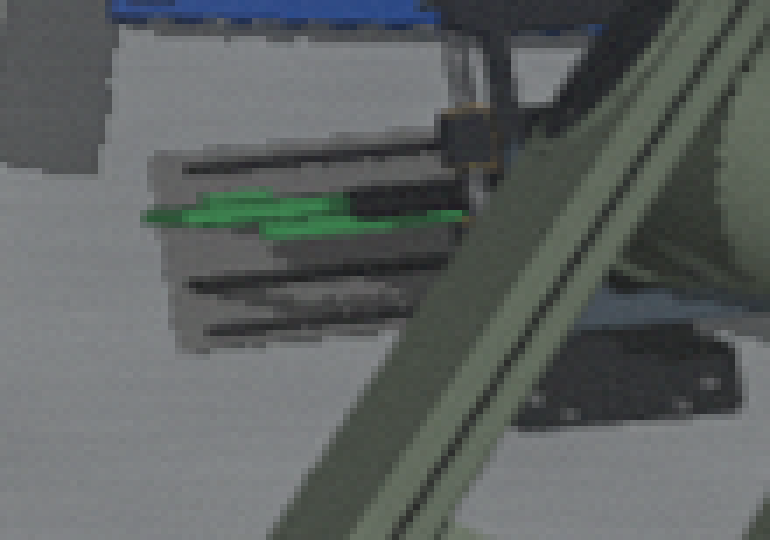

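View pics/s17.png

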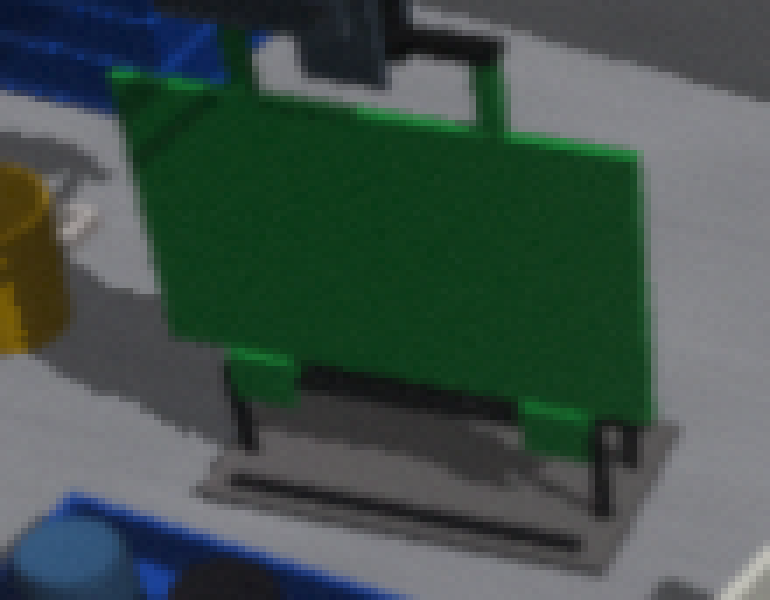

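```bash
python3 - <<'E'
from h import *
s,C=snap('scene')
k=lambda l:np.array(l,float)/[7,6]+[140,90]-0.1
for z in (45,55,65,75): print('knuckle bottoms',z,onz(s,C,k([[240,402],[297,406],[526,455],[588,461]]),z).round(1).tolist())
print('near hoop top corners z72',onz(s,C,k([[234,362],[602,424]]),72).round(1).tolist())
print('leg feet z8',onz(s,C,k([[248,447],[602,515]]),8).round(1).tolist())
print('base corner z8',onz(s,C,k([[605,574],[193,492]]),8).round(1).tolist())
print('rail z8',onz(s,C,k([[235,480],[578,545]]),8).round(1).tolist())
print('far hoop right top, foot',onz(s,C,k([[630,430]]),72).round(1).tolist(),onz(s,C,k([[632,462]]),8).round(1).tolist())
print('lid top corners z',onz(s,C,k([[110,70],[640,152]]),281.4+18.8-45).round(1).tolist())
plan()
E
```

```text
knuckle bottoms 45 [[455.7, -360.0, 45.0], [448.3, -333.9, 45.0], [440.3, -220.3, 45.0], [433.5, -192.7, 45.0]]
knuckle bottoms 55 [[463.6, -353.6, 55.0], [456.3, -327.8, 55.0], [448.3, -215.4, 55.0], [441.6, -188.0, 55.0]]
knuckle bottoms 65 [[471.5, -347.2, 65.0], [464.2, -321.7, 65.0], [456.3, -210.5, 65.0], [449.7, -183.4, 65.0]]
knuckle bottoms 75 [[479.3, -340.8, 75.0], [472.2, -315.6, 75.0], [464.4, -205.5, 75.0], [457.8, -178.8, 75.0]]
near hoop top corners z72 [[452.3, -360.3, 72.0], [429.7, -185.7, 72.0]]
leg feet z8 [[455.1, -362.7, 8.0], [436.3, -186.9, 8.0]]
base corner z8 [[472.9, -167.9, 8.0], [493.9, -369.8, 8.0]]
rail z8 [[478.8, -356.0, 8.0], [459.5, -187.8, 8.0]]
far hoop right top, foot [[428.8, -172.5, 72.0]] [[396.3, -190.6, 8.0]]
lid top corners z [[448.4, -389.0, 255.2], [422.6, -160.2, 255.2]]
tool z tilt mrad world x,y: [ 23.7 -11.3] joints [-0.582  0.178  1.589  0.004  1.349 -0.683]
t 38.30 tcp [ 439.2 -273.7  281.4] jaw 5.78 j6 -0.68 width 0.146 F [ 1.3 -0.8 -2.5]
before twist: tool delta cm [0. 0. 0.]
```

```bash
python3 - <<'E'
from h import *
s,C=snap('top'); T=tool()
a=np.radians(0.9)
def L(x,d,n): return (T@np.array([x, np.sin(a)*d+np.cos(a)*n, -19+np.cos(a)*d-np.sin(a)*n,1]))[:3]
def pp(P): return ((proj(s,C,[P])[0]-[260,200]+.5)*[7,6]).round().tolist()
print('top corner',pp(L(115,45,0)),'bot corner',pp(L(115,215,0)),'knuckle rear far',pp(L(85,245,9)),pp(L(55,245,9)),'bar end',pp(L(58,0,0)))
print('right end of plate top',pp(L(-115,45,0)))
for d,x,n in [(50,84.3,-11.9),(120,90.4,-17),(200,97.4,-22.8),(215,98.8,-23.9),(245,101.4,-26)]: print(d,pp(L(x,d,n)),pp(L(-x,d,n)))
E
```

```text
top corner [189.0, 217.0] bot corner [150.0, 215.0] knuckle rear far [207.0, 193.0] [272.0, 187.0] bar end [358.0, 203.0]
right end of plate top [791.0, 162.0]
50 [271.0, 236.0] [711.0, 196.0]
120 [235.0, 246.0] [674.0, 206.0]
200 [199.0, 256.0] [637.0, 216.0]
215 [192.0, 258.0] [631.0, 218.0]
245 [181.0, 261.0] [619.0, 221.0]
```

```bash
cat >> h.py <<'E'
def hinge(phi=0.9):
    T=tool(); a=np.radians(phi); return (T@np.array([0,np.sin(a)*233,-19+np.cos(a)*233,1]))[:3]
E
python3 -c "
from h import *
print(hinge())"
python3 -m creep '[[0.9,0,0,-0.5,0],[0.9,0,0,-0.8,0],[0.9,0,0,-0.8,0],[0.9,0,0,-0.8,0],[0.9,0,0,-0.3,0],[0.9,0,0,0,0],[0.9,0,0,0,0],[0.9,0,0,0,0]]' && python3 -c "
from h import *
print(hinge())
plan()"
```

```text
[ 447.91454854 -275.82348864   67.6033524 ]
time: 39.15
ee_pos: [437.0, -273.1, 315.7]
tcp_rot: [0.671, 0.742, 0.003, 0.011]
ft_force: [-0.7, 0.1, -5.1]
gripper_width: 0.147
[ 444.87740375 -274.94954325  101.84982591]
tool z tilt mrad world x,y: [ 20.  -10.4] joints [-0.582  0.163  1.523  0.002  1.433 -0.683]
t 39.15 tcp [ 437.  -273.1  315.7] jaw 5.76 j6 -0.68 width 0.147 F [-0.7  0.1 -5.1]
before twist: tool delta cm [0. 0. 0.]
```

```bash
python3 -m creep '[[0.9,0,-0.5,0,0],[0.9,0,-0.5,0,0],[0.9,0,-0.5,0,0],[0.9,0,-0.3,0,0],[0.9,0,0,0,0],[0.9,0,0,0,0],[0.9,0,0,0,0],[0.9,0,0,0,0]]' && python3 -c "
from h import *
print(hinge())
plan()
s,C=snap('wrist')
cv2.imwrite('pics/w18c.png',cv2.resize(s['color'][30:215,215:295,::-1],None,fx=7,fy=3.2,interpolation=cv2.INTER_NEAREST))"
```

```text
time: 39.95
ee_pos: [416.6, -274.8, 314.5]
tcp_rot: [0.671, 0.742, 0.003, 0.01]
ft_force: [0.1, 0.8, -4.6]
gripper_width: 0.145
[ 424.1217891  -276.48565908  100.6138266 ]
tool z tilt mrad world x,y: [18.1 -9.4] joints [-0.608  0.138  1.556  0.003  1.427 -0.708]
t 39.95 tcp [ 416.6 -274.8  314.5] jaw 5.73 j6 -0.71 width 0.145 F [ 0.1  0.8 -4.6]
before twist: tool delta cm [0. 0. 0.]
```

View pics/w18c.png

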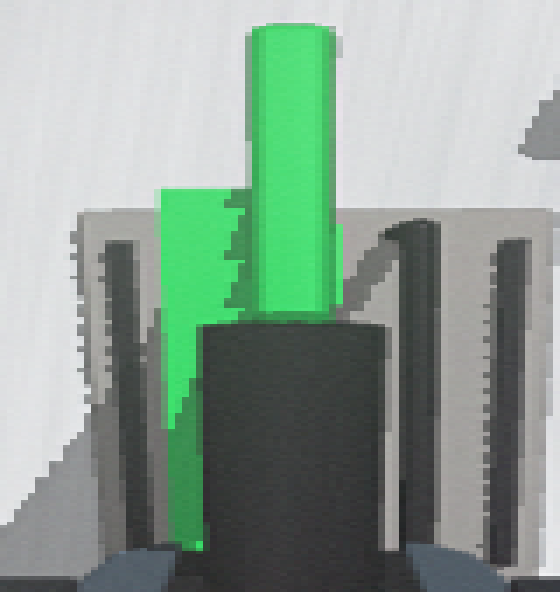

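```bash
python3 -m creep '[[0.9,0,0.25,0,0],[0.9,0,0.25,0.3,0],[0.9,0,0.05,0.5,0],[0.9,0,0,0.5,0],[0.9,0,0,0.3,0],[0.9,0,0,0,0],[0.9,0,0,0,0],[0.9,0,0,0,0]]' && python3 -c "
from h import *
print(hinge(0.3))
plan()
s,C=snap('wrist')
cv2.imwrite('pics/w19c.png',cv2.resize(s['color'][30:215,215:295,::-1],None,fx=7,fy=3.2,interpolation=cv2.INTER_NEAREST))"
```

```text
time: 40.8
ee_pos: [423.1, -274.1, 296.3]
tcp_rot: [0.671, 0.742, 0.003, 0.009]
ft_force: [0.5, 0.2, -4.1]
gripper_width: 0.143
[ 427.92395187 -275.82695408   82.35510977]
tool z tilt mrad world x,y: [16.9 -8.4] joints [-0.599  0.154  1.582  0.003  1.387 -0.7  ]
t 40.80 tcp [ 423.1 -274.1  296.3] jaw 5.77 j6 -0.70 width 0.143 F [ 0.5  0.2 -4.1]
before twist: tool delta cm [0. 0. 0.]
```

View pics/w19c.png

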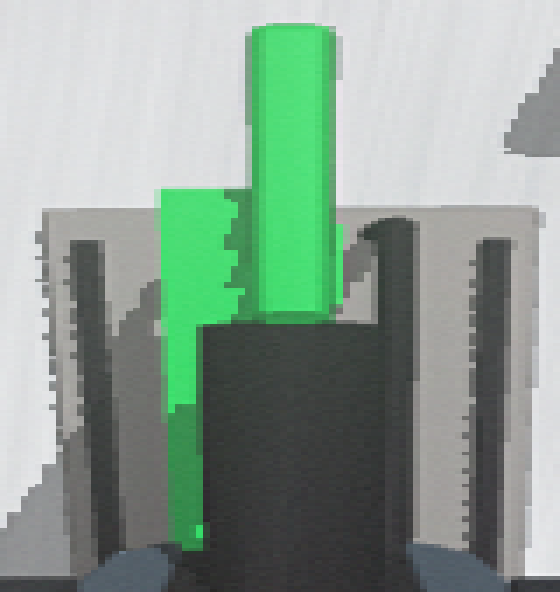

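```bash
python3 -m creep '[[0.9,0,0,0.4,0],[0.9,0,0,0.7,0],[0.9,0,0,0.7,0],[0.9,0,0,0.7,0],[0.9,0,0,0.3,0],[0.9,0,0,0,0],[0.9,0,0,0,0],[0.9,0,0,0,0]]' && python3 -c "
from h import *
print(hinge(0.3))
plan()
s,C=snap('wrist')
cv2.imwrite('pics/w20c.png',cv2.resize(s['color'][30:215,215:295,::-1],None,fx=7,fy=3.2,interpolation=cv2.INTER_NEAREST))
s,C=snap('scene')
cv2.imwrite('pics/s20.png',cv2.resize(s['color'][90:190,140:250,::-1],None,fx=7,fy=6,interpolation=cv2.INTER_NEAREST))"
```

```text
time: 41.65
ee_pos: [423.4, -274.4, 265.6]
tcp_rot: [0.671, 0.742, 0.002, 0.009]
ft_force: [-0.2, -0.4, -4.1]
gripper_width: 0.15
[ 428.18946406 -276.03648841   51.63982797]
tool z tilt mrad world x,y: [16.5 -8.2] joints [-0.599  0.168  1.64   0.003  1.315 -0.701]
t 41.65 tcp [ 423.4 -274.4  265.6] jaw 5.76 j6 -0.70 width 0.150 F [-0.2 -0.4 -4.1]
before twist: tool delta cm [0. 0. 0.]
```

View pics/s20.png

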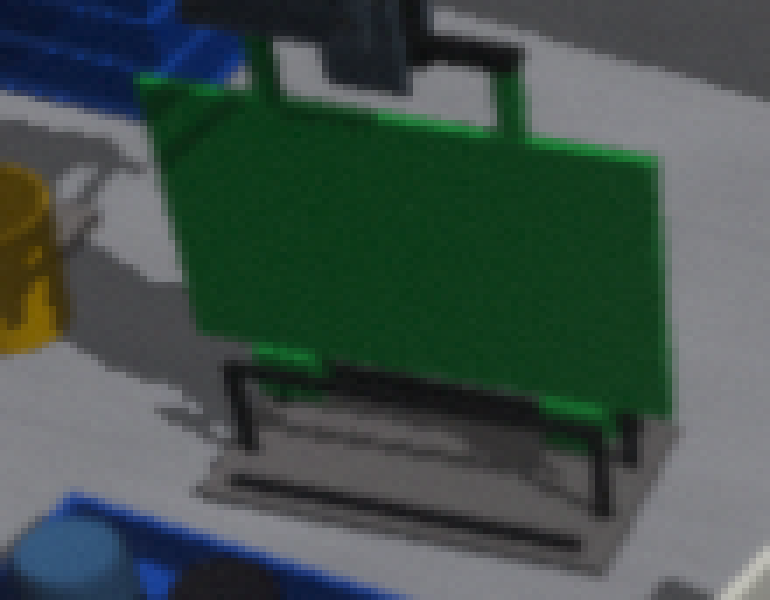

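The rear hoop's bar now passes in front of the knuckles, so the lid is inside the slot. I'll continue lowering it.

```bash
python3 -m creep '[[0.9,0,0,0.4,0],[0.9,0,0,0.6,0],[0.9,0,0,0.6,0],[0.9,0,0,0.4,0],[0.9,0,0,0,0],[0.9,0,0,0,0],[0.9,0,0,0,0],[0.9,0,0,0,0]]' && python3 -c "
from h import *
print(hinge(0.3))
plan()"
```

```text
time: 42.55
ee_pos: [423.9, -274.7, 244.0]
tcp_rot: [0.671, 0.742, 0.003, 0.009]
ft_force: [1.1, 0.4, -4.0]
gripper_width: 0.144
[ 428.80512018 -276.37483533   30.09955552]
tool z tilt mrad world x,y: [17.  -8.6] joints [-0.599  0.18   1.679  0.003  1.263 -0.701]
t 42.55 tcp [ 423.9 -274.7  244. ] jaw 5.76 j6 -0.70 width 0.144 F [ 1.1  0.4 -4. ]
before twist: tool delta cm [0. 0. 0.]
```

```bash
python3 -m creep '[[0.9,0,0,0.2,0],[0.9,0,0,0.3,0],[0.9,0,0,0.3,0],[0.9,0,0,0.2,0],[0.9,0,0,0.1,0],[0.9,0,0,0,0],[0.9,0,0,0,0],[0.9,0,0,0,0]]' && python3 -c "
from h import *
print(hinge(0.3))
plan()"
```

```text
time: 43.35
ee_pos: [424.5, -274.9, 232.8]
tcp_rot: [0.671, 0.742, 0.003, 0.01]
ft_force: [0.4, 0.2, -3.6]
gripper_width: 0.147
[ 429.5961426  -276.70262896   18.84094737]
tool z tilt mrad world x,y: [18.3 -9.2] joints [-0.599  0.187  1.699  0.003  1.235 -0.701]
t 43.35 tcp [ 424.5 -274.9  232.8] jaw 5.76 j6 -0.70 width 0.147 F [ 0.4  0.2 -3.6]
before twist: tool delta cm [0. 0. 0.]
```

```bash
python3 -m creep '[[0.9,0,0,0.15,0],[0.9,0,0,0.15,0],[0.9,0,0,0.15,0],[0.9,0,0,0.1,0],[0.9,0,0,0,0],[0.9,0,0,0,0],[0.9,0,0,0,0],[0.9,0,0,0,0]]' && python3 -c "
from h import *
print(hinge(0.3))
plan()"
```

```text
time: 44.15
ee_pos: [426.6, -274.6, 232.7]
tcp_rot: [0.671, 0.742, 0.005, 0.014]
ft_force: [-1.5, 1.9, 0.6]
gripper_width: 0.147
[ 433.48254344 -276.94474777   18.79217992]
tool z tilt mrad world x,y: [ 26.5 -11.3] joints [-0.598  0.186  1.702  0.006  1.226 -0.7  ]
t 44.15 tcp [ 426.6 -274.6  232.7] jaw 5.75 j6 -0.70 width 0.147 F [-1.5  1.9  0.6]
before twist: tool delta cm [0. 0. 0.]
```

```bash
python3 -m creep '[[0.7,0,0,0,0],[0.6,0,0,0,0],[0.4,0,0,0,0],[0.2,0,0,0,0],[0,0,0,0,0],[0,0,0,0,0],[0,0,0,0,0],[0,0,0,0,0]]' && python3 -c "
from h import *
plan()
snap('scene','s21.png')
snap('wrist','w21.png')"
```

```text
time: 44.95
ee_pos: [427.5, -276.0, 232.3]
tcp_rot: [0.671, 0.742, 0.004, 0.015]
ft_force: [-0.1, 0.3, 0.2]
gripper_width: 0.818
tool z tilt mrad world x,y: [ 28.1 -13.8] joints [-0.599  0.187  1.701  0.005  1.223 -0.701]
t 44.95 tcp [ 427.5 -276.   232.3] jaw 5.75 j6 -0.70 width 0.818 F [-0.1  0.3  0.2]
before twist: tool delta cm [0. 0. 0.]
```

View pics/s21.png

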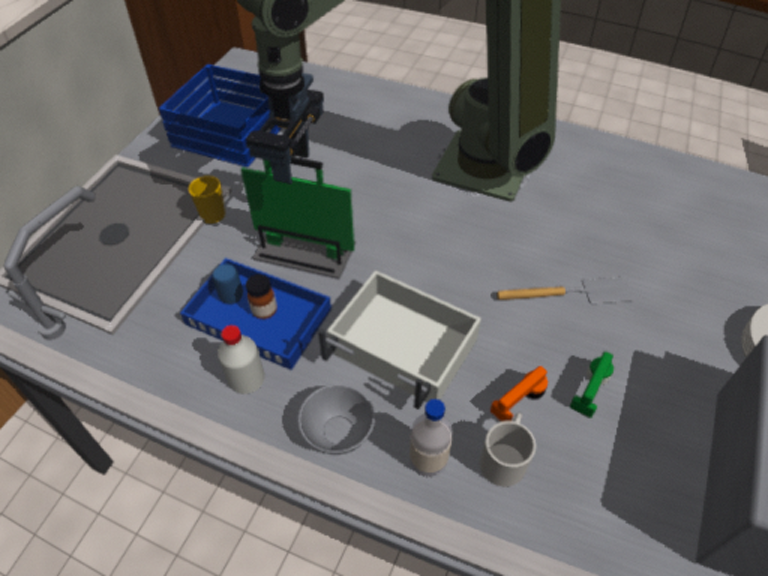

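View pics/w21.png

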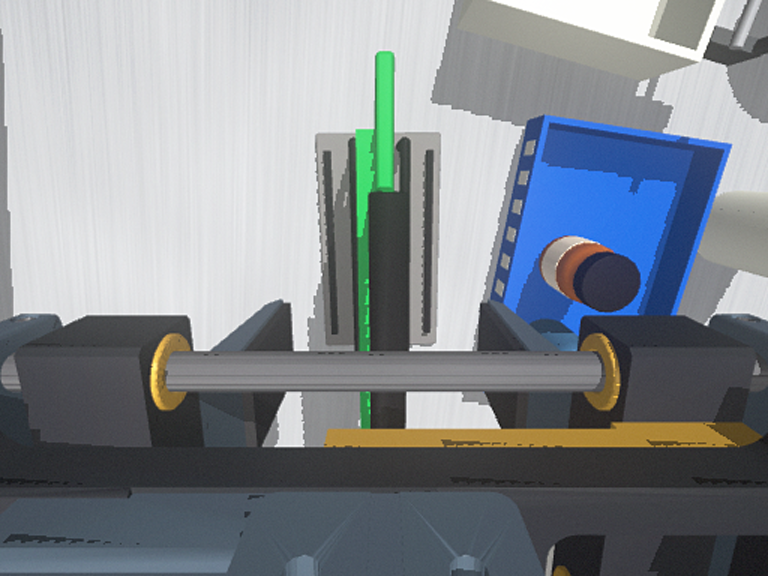

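```bash
python3 -m creep '[[0,0,0.1,0,0],[0,0,0.1,-0.5,0],[0,0,0.1,-1.5,0],[0,0,0,-2,0],[0,0,0,-2,0],[0,0,0,-2,0],[0,0,0,-1,0],[0,0,0,0,0]]' && python3 -c "
from h import *
plan(500,120,330)
snap('wrist','w22.png')"
```

```text
time: 45.85
ee_pos: [428.3, -274.2, 326.8]
tcp_rot: [0.671, 0.742, 0.004, 0.015]
ft_force: [-0.1, -0.4, 0.0]
gripper_width: 1.0
tool z tilt mrad world x,y: [ 27.9 -13.6] joints [-0.595  0.144  1.519  0.004  1.448 -0.696]
t 45.85 tcp [ 428.3 -274.2  326.8] jaw 5.77 j6 -0.70 width 1.000 F [-0.1 -0.4  0. ]
before twist: tool delta cm [38.49 11.1  -0.65]
[4.81, 1.39, -0.08, 0.0]
[4.81, 1.39, -0.08, 0.0]
[4.81, 1.39, -0.08, 0.0]
[4.81, 1.39, -0.08, 0.0]
[4.81, 1.39, -0.08, 0.0]
[4.81, 1.39, -0.08, 0.0]
[4.81, 1.39, -0.08, 0.0]
[4.81, 1.39, -0.08, 0.0]
```

View pics/w22.png

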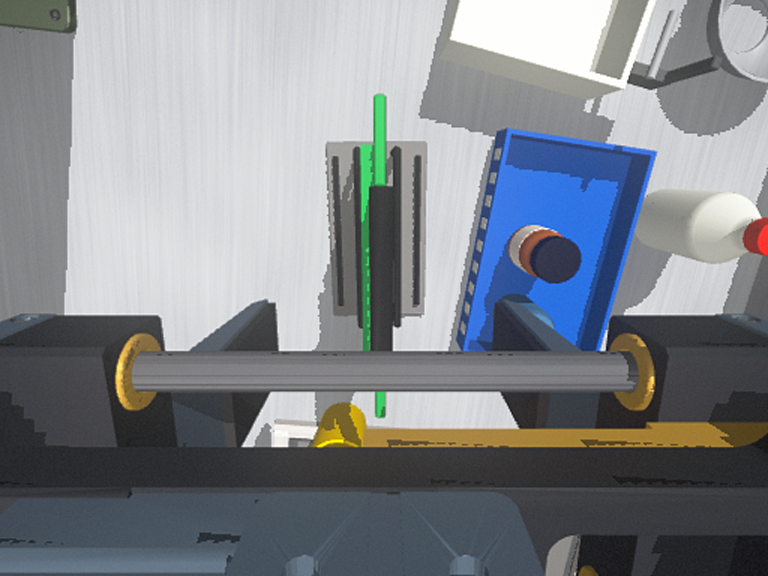

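```bash
python3 -m creep '[[0,3,0.5,0,0],[0,4.8,1,0,0],[0,4.8,1.2,0,0],[0,4.8,1.4,0,0],[0,4.8,1.4,0,0],[0,4.8,1.4,0,0],[0,4.8,1.4,0,0],[0,4.5,1.4,0,0]]' && python3 -m creep '[[0,3,1.2,-0.2,0],[0,1.5,1,-0.2,0],[0,0,0,0,0],[0,0,0,0,0],[0,0,0,0,0],[0,0,0,0,0],[0,0,0,0,0],[0,0,0,0,0]]' && python3 -c "
from h import *
plan(540,160,330)
snap('wrist','w23.png')"
```

```text
time: 46.7
ee_pos: [486.3, 98.6, 312.8]
tcp_rot: [0.675, 0.738, -0.001, 0.009]
ft_force: [1.5, -0.3, 1.2]
gripper_width: 1.001
time: 47.5
ee_pos: [501.2, 149.6, 309.3]
tcp_rot: [0.673, 0.739, -0.006, 0.005]
ft_force: [-1.5, -0.2, -0.1]
gripper_width: 0.999
tool z tilt mrad world x,y: [ -0.6 -16. ] joints [ 0.278  0.194  1.5   -0.015  1.453  0.186]
t 47.50 tcp [501.2 149.6 309.3] jaw 5.36 j6 0.19 width 0.999 F [-1.5 -0.2 -0.1]
before twist: tool delta cm [ 0.64  3.95 -2.09]
[0.64, 3.95, -2.09, 0.0]
```

View pics/w23.png

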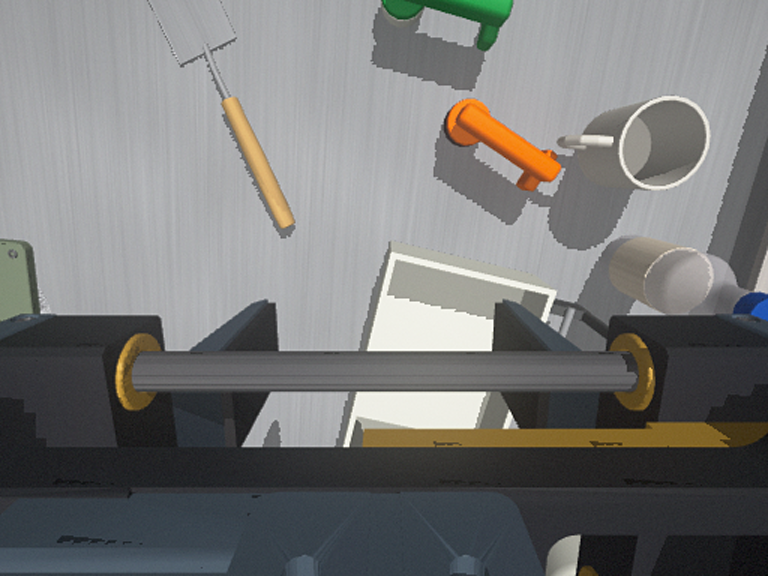

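```bash
python3 - <<'E'
from h import *
s,C=snap('wrist')
cv2.imwrite('pics/w23c.png',cv2.resize(s['color'][0:145,240:400,::-1],None,fx=5,fy=4.1,interpolation=cv2.INTER_CUBIC))
E
```

```text
(no output)
```

View pics/w23c.png

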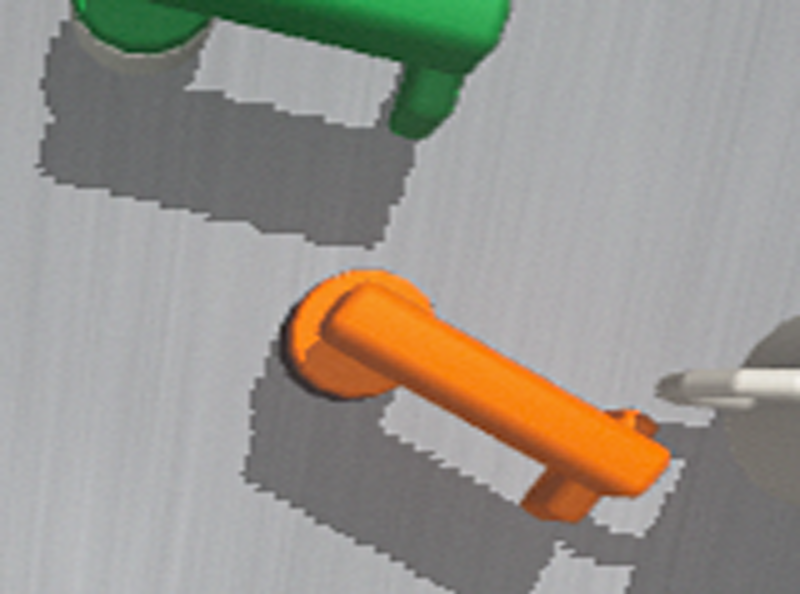

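```bash
python3 - <<'E'
from h import *
s,C=snap('wrist')
k=lambda l:np.array(l,float)/[5,4.1]+[240,0]-0.4
P=onz(s,C,k([[345,308],[650,468]]),60); d=P[1]-P[0]; print(P.round(1).tolist(),np.linalg.norm(d),np.degrees(np.arctan2(d[1],d[0])),'mid',P.mean(0).round(1))
m=P.mean(0); j=np.degrees(np.arctan2(d[1],d[0]))+90; print('jaw',j)
plan(m[0],m[1],150,j)
E
```

```text
[[561.3, 275.2, 60.0], [654.6, 231.8, 60.0]] 102.93181957230821 -24.9058930590351 mid [607.9 253.5  60. ]
jaw 65.0941069409649
tool z tilt mrad world x,y: [ -0.4 -15.8] joints [ 0.278  0.194  1.499 -0.015  1.453  0.186]
t 47.65 tcp [501.3 150.  309.4] jaw 5.39 j6 0.19 width 0.997 F [-0.1 -0.2  0. ]
twist total -1.042 rows 7
before twist: tool delta cm [ 9.55 11.62 15.77]
after twist: tool delta cm [-5.21 14.11 15.77]
[1.19, 1.45, 1.97, np.float64(-0.13)]
[1.0, 1.59, 1.97, np.float64(-0.13)]
[0.78, 1.71, 1.97, np.float64(-0.13)]
[0.55, 1.8, 1.97, np.float64(-0.13)]
[0.31, 1.85, 1.97, np.float64(-0.13)]
[0.07, 1.88, 1.97, np.float64(-0.13)]
[-0.18, 1.87, 1.97, np.float64(-0.13)]
[-0.42, 1.83, 1.97, np.float64(-0.13)]
```

```bash
python3 -m creep '[[0,1.1,1.4,1,-0.13],[0,1,1.6,1.5,-0.13],[0,0.8,1.7,1.5,-0.13],[0,0.5,1.8,1.5,-0.13],[0,0.3,1.8,1.5,-0.13],[0,0,1.8,1.5,-0.13],[0.4,-0.2,1.8,1.5,-0.13],[0.4,-0.4,1,1,-0.1]]' && python3 -c "
from h import *
plan(608,253.5,130,65)"
```

```text
time: 48.45
ee_pos: [606.0, 248.1, 198.2]
tcp_rot: [0.212, 0.977, -0.006, 0.005]
ft_force: [-0.4, 0.0, 0.5]
gripper_width: 0.854
tool z tilt mrad world x,y: [  7.5 -13.5] joints [ 0.379  0.455  1.393 -0.016  1.292 -0.76 ]
t 48.45 tcp [606.  248.1 198.2] jaw 65.49 j6 -0.76 width 0.854 F [-0.4  0.   0.5]
twist total 0.008 rows 1
before twist: tool delta cm [0.13 0.64 6.81]
after twist: tool delta cm [0.14 0.64 6.81]
[0.07, 0.32, 3.4, np.float64(0.004)]
[0.07, 0.32, 3.4, np.float64(0.004)]
```

```bash
python3 -m creep '[[0.45,0,0.2,0.3,0],[0.45,0,0.2,1,0],[0.45,0,0,1,0],[0.45,0,0,1,0],[0.45,0,0,0.5,0],[0.45,0,0,0,0],[0.45,0,0,0,0],[0.45,0,0,0,0]]' && python3 -c "
from h import *
plan(608,253.5,30,65)
snap('wrist','w24.png')"
```

```text
time: 49.25
ee_pos: [607.1, 250.4, 156.9]
tcp_rot: [0.215, 0.976, -0.006, 0.004]
ft_force: [0.8, -0.6, -0.4]
gripper_width: 0.548
tool z tilt mrad world x,y: [  5.8 -14.4] joints [ 0.382  0.485  1.449 -0.017  1.208 -0.749]
t 49.25 tcp [607.1 250.4 156.9] jaw 65.11 j6 -0.75 width 0.548 F [ 0.8 -0.6 -0.4]
twist total 0.002 rows 1
before twist: tool delta cm [ 0.19  0.46 12.68]
after twist: tool delta cm [ 0.19  0.46 12.68]
[0.06, 0.15, 4.23, np.float64(0.001)]
[0.06, 0.15, 4.23, np.float64(0.001)]
[0.06, 0.15, 4.23, np.float64(0.001)]
```

View pics/w24.png

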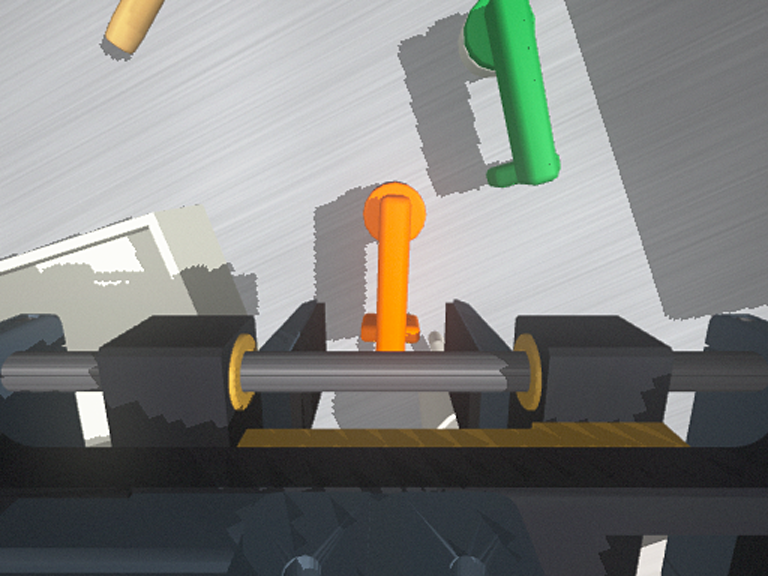

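```bash
python3 -m creep '[[0.45,0.1,0.2,1,0],[0.45,0.1,0.2,2,0],[0.45,0,0.1,2,0],[0.45,0,0.1,2,0],[0.45,0,0,1.5,0],[0.45,0,0,0.5,0],[0.45,0,0,0,0],[0.45,0,0,0,0]]' && python3 -c "
from h import *
plan(608,253.5,33,65)"
```

```text
time: 50.1
ee_pos: [609.7, 257.2, 63.5]
tcp_rot: [0.216, 0.976, -0.005, 0.006]
ft_force: [0.2, -0.1, -0.5]
gripper_width: 0.551
tool z tilt mrad world x,y: [ 10.4 -12.1] joints [ 0.389  0.568  1.555 -0.018  1.014 -0.738]
t 50.10 tcp [609.7 257.2  63.5] jaw 65.10 j6 -0.74 width 0.551 F [ 0.2 -0.1 -0.5]
twist total 0.002 rows 1
before twist: tool delta cm [ 0.05 -0.38  3.06]
after twist: tool delta cm [ 0.05 -0.39  3.06]
[0.05, -0.38, 3.06, np.float64(0.002)]
```

```bash
python3 -m creep '[[0.45,0,-0.2,0.7,0],[0.45,0,-0.1,0.8,0],[0.45,0,0,0.8,0],[0.45,0,0,0.4,0],[0.45,0,0,0,0],[0.95,0,0,0,0],[0.95,0,0,0,0],[0.95,0,0,0,0]]' 15 && python3 -m creep '[[0.95,0,0,0,0],[0.95,0,0,0,0],[0.95,0,0,0,0],[0.95,0,0,-0.5,0],[0.95,0,0,-1.5,0],[0.95,0,0,-2,0],[0.95,0,0,-2,0],[0.95,0,0,-1,0]]' && python3 -c "
from h import *
plan(608,253.5,33,65)"
```

```text
time: 50.9
ee_pos: [610.2, 254.4, 36.7]
tcp_rot: [0.216, 0.976, -0.003, 0.008]
ft_force: [0.0, 0.7, -0.6]
gripper_width: 0.32
time: 51.7
ee_pos: [607.6, 254.6, 107.6]
tcp_rot: [0.216, 0.976, -0.005, 0.006]
ft_force: [0.9, 0.0, -1.2]
gripper_width: 0.218
tool z tilt mrad world x,y: [  9.7 -12.4] joints [ 0.387  0.524  1.512 -0.017  1.101 -0.741]
t 51.70 tcp [607.6 254.6 107.6] jaw 65.09 j6 -0.74 width 0.218 F [ 0.9  0.  -1.2]
twist total 0.002 rows 1
before twist: tool delta cm [ 0.02 -0.02  7.46]
after twist: tool delta cm [ 0.02 -0.02  7.46]
[0.01, -0.01, 3.73, np.float64(0.001)]
[0.01, -0.01, 3.73, np.float64(0.001)]
```

```bash
python3 -m creep '[[0.95,0,0,-1.5,0],[0.95,0,0,-2,0],[0.95,0,0,-2,0],[0.95,0,0,-1,0],[0.95,0,-2,0,-0.04],[0.95,0,-3.5,0,-0.04],[0.95,0,-4,0,-0.04],[0.95,0,-4,0,-0.04]]' && python3 -c "
from h import *
plan(575.7,-26.2,160,81.9)"
```

```text
time: 52.5
ee_pos: [558.5, 130.4, 175.5]
tcp_rot: [0.13, 0.991, -0.004, 0.006]
ft_force: [1.0, -1.0, -1.5]
gripper_width: 0.217
tool z tilt mrad world x,y: [ 11.2 -10.3] joints [ 0.217  0.34   1.636 -0.014  1.158 -1.087]
t 52.50 tcp [558.5 130.4 175.5] jaw 75.02 j6 -1.09 width 0.217 F [ 1.  -1.  -1.5]
twist total -0.120 rows 1
before twist: tool delta cm [ -5.68 -14.67   1.73]
after twist: tool delta cm [ -3.88 -15.25   1.73]
[-1.42, -3.67, 0.43, np.float64(-0.03)]
[-1.31, -3.71, 0.43, np.float64(-0.03)]
[-1.2, -3.75, 0.43, np.float64(-0.03)]
[-1.08, -3.78, 0.43, np.float64(-0.03)]
```

```bash
python3 -m creep '[[0.95,-1.2,-3.5,0.2,-0.03],[0.95,-1.2,-3.2,0.2,-0.03],[0.95,-1,-3,0.2,-0.03],[0.95,-0.7,-2,0.2,-0.03],[0.95,-0.3,-1.2,0,0],[0.95,0,0,0,0],[0.95,0,0,0,0],[0.95,0,0,0,0]]' && python3 -c "
from h import *
plan(575.7,-26.2,100,81.9)
snap('wrist','w25.png')"
```

```text
time: 53.3
ee_pos: [569.5, -13.0, 166.8]
tcp_rot: [0.07, 0.997, -0.005, 0.003]
ft_force: [0.2, -0.1, -0.5]
gripper_width: 0.219
tool z tilt mrad world x,y: [  4.5 -10.3] joints [-0.037  0.342  1.655 -0.011  1.14  -1.462]
t 53.30 tcp [569.5 -13.  166.8] jaw 81.91 j6 -1.46 width 0.219 F [ 0.2 -0.1 -0.5]
twist total 0.000 rows 1
before twist: tool delta cm [-0.76 -1.16  6.7 ]
after twist: tool delta cm [-0.76 -1.16  6.7 ]
[-0.38, -0.58, 3.35, np.float64(0.0)]
[-0.38, -0.58, 3.35, np.float64(0.0)]
```

View pics/w25.png

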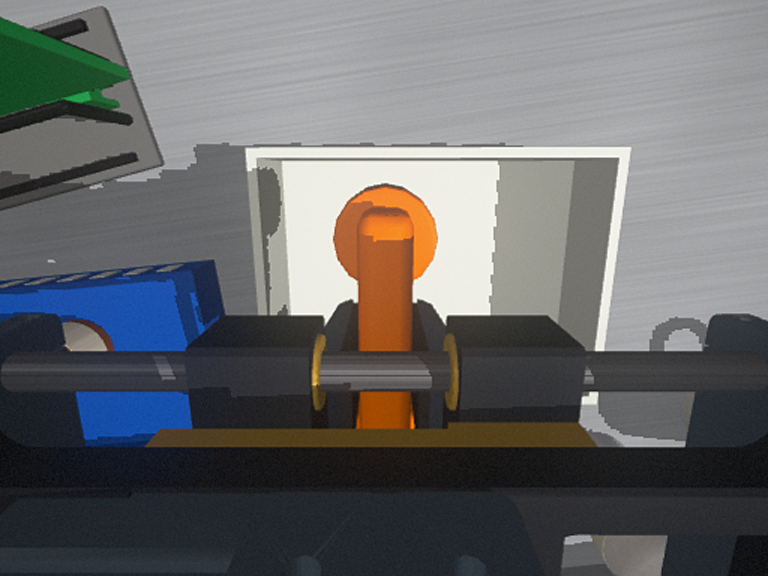

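```bash
python3 - <<'E'
from h import *
s,C=snap('wrist')
k=lambda l:np.array(l,float)/1.5-0.17
fitrect(s,C,k([[246,149],[631,149]]),[[-85,-115],[-85,115]],70)
# head front edge
print(onz(s,C,k([[385,185]]),120).round(1).tolist())
E
```

```text
fit [576.7  16.3] yaw deg -8.13 res [[-0.1, -0.7], [0.1, 0.7]]
[[507.7, -5.0, 120.0]]
```

```bash
python3 -m creep '[[0.95,-0.4,-0.5,0,0],[0.95,-0.4,-0.5,1,0],[0.95,0,-0.1,2,0],[0.95,0,-0.1,2,0],[0.95,0,0,1.5,0],[0.95,0,0,1,0],[0.95,0,0,0,0],[0.95,0,0,0,0]]' && python3 -c "
from h import *
plan(575.7,-26.2,45,81.9)"
```

```text
time: 54.2
ee_pos: [578.3, -26.8, 87.2]
tcp_rot: [0.069, 0.998, -0.005, 0.003]
ft_force: [0.3, -0.2, -1.1]
gripper_width: 0.216
tool z tilt mrad world x,y: [  6.3 -10.7] joints [-0.06   0.429  1.74  -0.013  0.966 -1.487]
t 54.20 tcp [578.3 -26.8  87.2] jaw 82.13 j6 -1.49 width 0.216 F [ 0.3 -0.2 -1.1]
twist total 0.004 rows 1
before twist: tool delta cm [0.3  0.07 4.22]
after twist: tool delta cm [0.3  0.07 4.22]
[0.3, 0.07, 4.22, np.float64(0.004)]
```

```bash
python3 -m creep '[[0.95,0.1,0,0.8,0],[0.95,0.1,0,1,0],[0.95,0,0,0.9,0],[0.95,0,0,0.6,0],[0.95,0,0,0.2,0],[0.95,0,0,0,0],[0.95,0,0,0,0],[0.95,0,0,0,0]]' && python3 -c "
from h import *
plan(575.7,-26.2,45,81.9)"
```

```text
time: 55.0
ee_pos: [578.0, -27.0, 51.0]
tcp_rot: [0.068, 0.998, -0.005, 0.005]
ft_force: [0.0, 0.1, -1.0]
gripper_width: 0.215
tool z tilt mrad world x,y: [ 10.2 -11. ] joints [-0.061  0.467  1.784 -0.013  0.879 -1.486]
t 55.00 tcp [578. -27.  51.] jaw 82.14 j6 -1.49 width 0.215 F [ 0.   0.1 -1. ]
twist total 0.004 rows 1
before twist: tool delta cm [0.25 0.05 0.6 ]
after twist: tool delta cm [0.25 0.05 0.6 ]
[0.25, 0.05, 0.6, np.float64(0.004)]
```

```bash
python3 -m creep '[[0.95,0,0,0.2,0],[0.95,0,0,0.3,0],[0.95,0,0,0.2,0],[0.95,0,0,0.1,0],[0.95,0,0,0,0],[0.95,0,0,0,0],[0.95,0,0,0,0],[0.95,0,0,0,0]]' && python3 -c "
from h import *
plan(575.7,-26.2,45,81.9)"
```

```text
time: 55.8
ee_pos: [578.8, -27.1, 43.3]
tcp_rot: [0.068, 0.998, -0.005, 0.006]
ft_force: [-1.1, 0.1, -1.0]
gripper_width: 0.216
tool z tilt mrad world x,y: [ 12.2 -11.1] joints [-0.061  0.477  1.792 -0.014  0.86  -1.486]
t 55.80 tcp [578.8 -27.1  43.3] jaw 82.14 j6 -1.49 width 0.216 F [-1.1  0.1 -1. ]
twist total 0.004 rows 1
before twist: tool delta cm [ 0.31  0.05 -0.18]
after twist: tool delta cm [ 0.31  0.04 -0.18]
[0.31, 0.05, -0.18, np.float64(0.004)]
```

Nearly touching the floor. I'll go 1–2 mm lower, release and rise.

```bash
python3 -m creep '[[0.95,0,0,0.15,0],[0.95,0,0,0.1,0],[0.95,0,0,0,0],[0.55,0,0,0,0],[0.55,0,0,0,0],[0.55,0,0,0,0],[0.55,0,0,-0.5,0],[0.55,0,0,-2,0]]' && python3 -m creep '[[0.55,0,0,-3,0],[0.5,0,0,-3,0],[0.5,0,0,-3,0],[0.4,0,0,-3,0],[0.3,0,2,-3,0],[0.3,0,3,-1,0],[0.3,0,3,0,0],[0.3,0,2,0,0]]' && python3 -c "
from h import *
plan(575,100,300,81.9)
snap('wrist','w26.png');s,C=snap('scene','s26.png')"
```

```text
time: 56.6
ee_pos: [577.1, -26.8, 66.5]
tcp_rot: [0.069, 0.998, -0.005, 0.004]
ft_force: [-0.2, 0.1, -0.1]
gripper_width: 0.445
time: 57.4
ee_pos: [590.9, 74.4, 238.0]
tcp_rot: [0.071, 0.997, -0.005, 0.008]
ft_force: [0.8, -0.6, -0.5]
gripper_width: 0.699
tool z tilt mrad world x,y: [ 16.1 -10.8] joints [ 0.113  0.331  1.487 -0.013  1.309 -1.312]
t 57.40 tcp [590.9  74.4 238. ] jaw 81.81 j6 -1.31 width 0.699 F [ 0.8 -0.6 -0.5]
twist total -0.001 rows 1
before twist: tool delta cm [ 1.83  2.26 -6.25]
after twist: tool delta cm [ 1.82  2.26 -6.25]
[0.91, 1.13, -3.13, np.float64(-0.001)]
[0.91, 1.13, -3.13, np.float64(-0.001)]
```

View pics/s26.png

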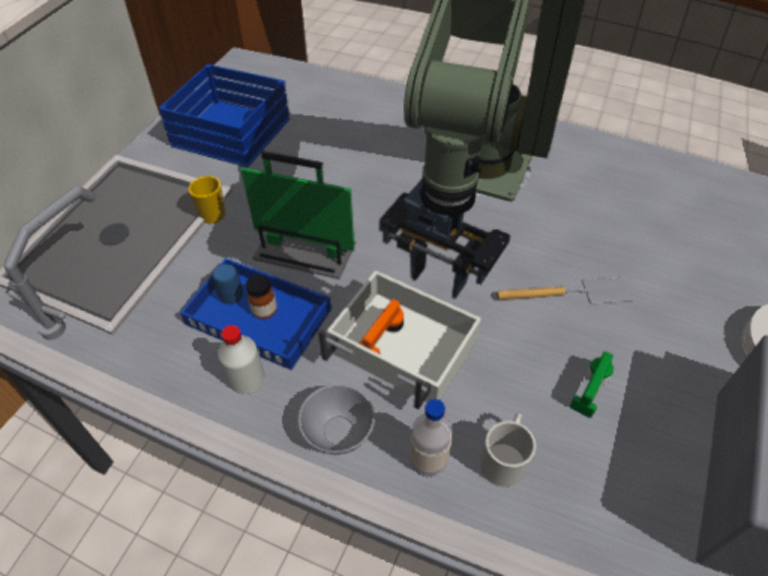

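View pics/w26.png

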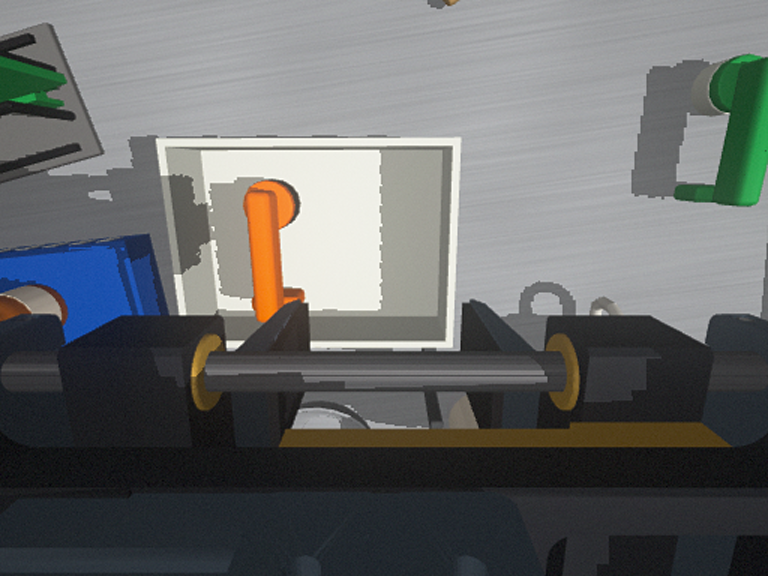

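```bash
python3 -m creep '[[0.3,0,3,0,0],[0.3,0,4.5,0,0],[0.3,0,4.5,0,0],[0.3,0,4,0,0],[0.3,0,2.5,0,0],[0.3,0,1,0,0],[0.3,0,0,0,0],[0.3,0,0,0,0]]' && python3 -c "
from h import *
plan(575,350,300)
s,C=snap('wrist','w27.png')"
```

```text
time: 58.3
ee_pos: [619.1, 265.8, 234.2]
tcp_rot: [0.073, 0.997, -0.009, 0.007]
ft_force: [-0.3, -0.9, -0.5]
gripper_width: 0.696
tool z tilt mrad world x,y: [ 12.5 -18.9] joints [ 0.4    0.467  1.283 -0.023  1.388 -1.022]
t 58.30 tcp [619.1 265.8 234.2] jaw 81.66 j6 -1.02 width 0.696 F [-0.3 -0.9 -0.5]
before twist: tool delta cm [ 5.48  7.58 -6.8 ]
[2.74, 3.79, -3.4, 0.0]
[2.74, 3.79, -3.4, 0.0]
```

View pics/w27.png

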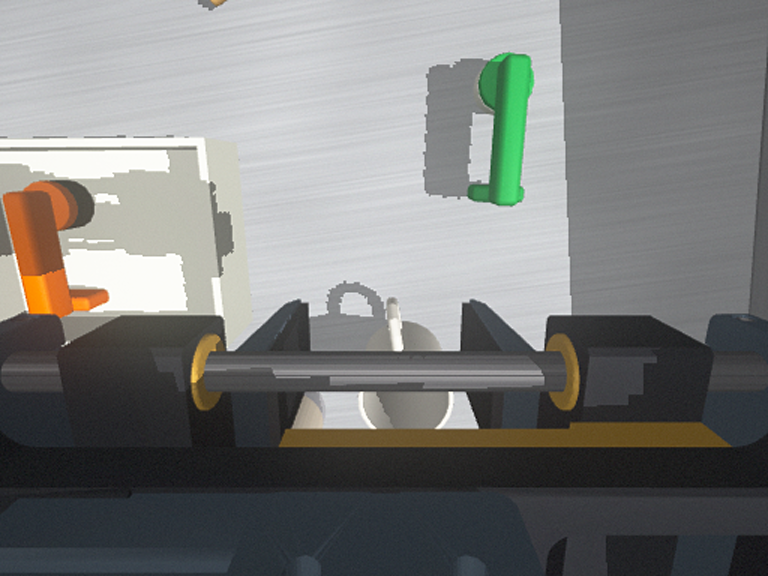

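```bash
python3 - <<'E'
from h import *
s,C=snap('wrist')
cv2.imwrite('pics/w27c.png',cv2.resize(s['color'][25:145,280:380,::-1],None,fx=6,fy=5,interpolation=cv2.INTER_CUBIC))
k=lambda l:np.array(l,float)/1.5-0.17
P=onz(s,C,k([[516,60],[509,200]]),58); d=P[1]-P[0]; a=np.degrees(np.arctan2(d[1],d[0])); print(P.round(1).tolist(),np.linalg.norm(d),a,'mid',P.mean(0).round(1))
m=P.mean(0)
plan(m[0],m[1],150,a+90)
E
```

```text
[[487.6, 378.2, 58.0], [587.5, 365.8, 58.0]] 100.70228658613705 -7.086788614334723 mid [537.5 372.   58. ]
tool z tilt mrad world x,y: [ 12.8 -18.5] joints [ 0.399  0.467  1.283 -0.022  1.388 -1.021]
t 58.40 tcp [619.1 265.5 234.4] jaw 81.61 j6 -1.02 width 0.693 F [ 0.3 -0.3  0.4]
twist total -0.023 rows 1
before twist: tool delta cm [9.76 9.48 8.14]
after twist: tool delta cm [9.54 9.7  8.14]
[3.25, 3.16, 2.71, np.float64(-0.008)]
[3.23, 3.19, 2.71, np.float64(-0.008)]
[3.2, 3.21, 2.71, np.float64(-0.008)]
```

View pics/w27c.png

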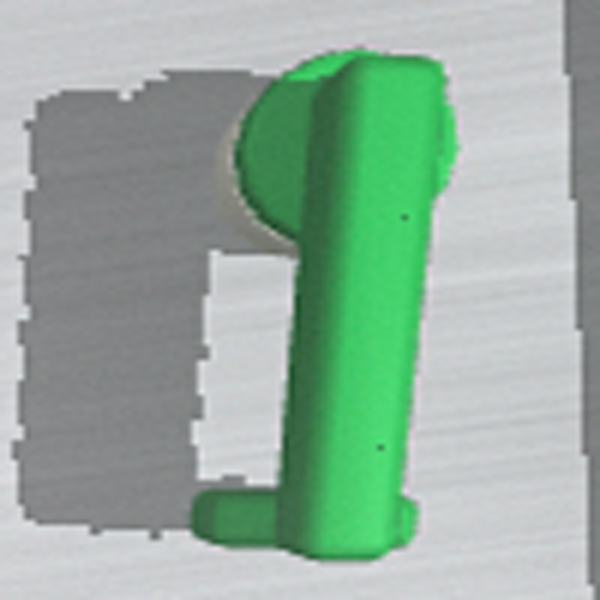

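```bash
python3 - <<'E'
from h import *
s,C=snap('wrist')
P=onz(s,C,[[345.8,37.8],[339.2,132.5]],61); d=P[1]-P[0]; a=np.degrees(np.arctan2(d[1],d[0])); print(P.round(1).tolist(),np.linalg.norm(d),a,'mid',P.mean(0).round(1))
m=P.mean(0)
plan(m[0],m[1],150,a+90)
E
```

```text
[[486.6, 379.7, 61.0], [586.6, 365.2, 61.0]] 101.08642197733639 -8.24778720668734 mid [536.6 372.4  61. ]
tool z tilt mrad world x,y: [ 13.1 -18.2] joints [ 0.399  0.466  1.283 -0.022  1.388 -1.021]
t 58.45 tcp [619.2 265.6 234.6] jaw 81.60 j6 -1.02 width 0.699 F [-0.3 -0.4  0.1]
twist total -0.003 rows 1
before twist: tool delta cm [9.86 9.5  8.15]
after twist: tool delta cm [9.83 9.52 8.15]
[3.29, 3.17, 2.72, np.float64(-0.001)]
[3.28, 3.17, 2.72, np.float64(-0.001)]
[3.28, 3.17, 2.72, np.float64(-0.001)]
```

```bash
python3 -m creep '[[0.45,1.5,1.5,0,0],[0.45,2.2,2.2,0.7,0],[0.45,2.2,2.2,1.2,0],[0.45,2,1.8,1.5,0],[0.45,1,0.8,1.5,0],[0.45,0,0,1,0],[0.45,0,0,0,0],[0.45,0,0,0,0]]' && python3 -c "
from h import *
plan(536.6,372.4,100,81.8)
s,C=snap('wrist','w28.png')"
```

```text
time: 59.25
ee_pos: [546.1, 355.0, 174.5]
tcp_rot: [0.079, 0.997, -0.008, 0.01]
ft_force: [-0.8, -0.8, 0.1]
gripper_width: 0.552
tool z tilt mrad world x,y: [ 18.9 -18.5] joints [ 0.572  0.462  1.442 -0.027  1.232 -0.831]
t 59.25 tcp [546.1 355.  174.5] jaw 80.89 j6 -0.83 width 0.552 F [-0.8 -0.8  0.1]
twist total -0.016 rows 1
before twist: tool delta cm [1.37 1.68 7.39]
after twist: tool delta cm [1.35 1.7  7.39]
[0.69, 0.84, 3.7, np.float64(-0.008)]
[0.68, 0.84, 3.7, np.float64(-0.008)]
```

View pics/w28.png

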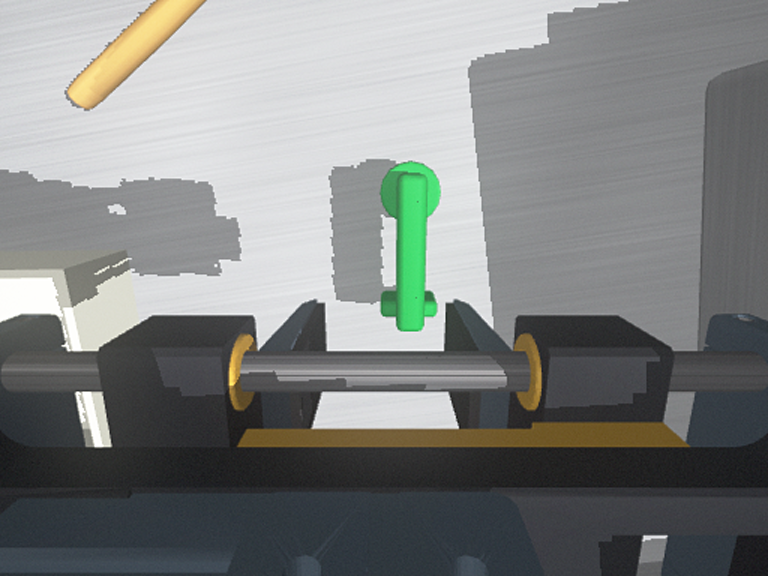

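```bash
python3 - <<'E'
from h import *
s,C=snap('wrist')
k=lambda l:np.array(l,float)/1.5-0.17
P=onz(s,C,k([[413,177],[411.5,326]]),61); d=P[1]-P[0]; a=np.degrees(np.arctan2(d[1],d[0])); print(P.round(1).tolist(),np.linalg.norm(d),a,'mid',P.mean(0).round(1))
m=P.mean(0)
plan(m[0],m[1],60,a+90)
E
```

```text
[[485.7, 380.5, 61.0], [586.0, 365.0, 61.0]] 101.48493108310709 -8.765043480760331 mid [535.9 372.8  61. ]
tool z tilt mrad world x,y: [ 19.3 -18.2] joints [ 0.572  0.462  1.442 -0.027  1.232 -0.831]
t 59.35 tcp [546.3 355.1 174.6] jaw 80.87 j6 -0.83 width 0.549 F [-0.2  0.3  0.2]
twist total -0.006 rows 1
before twist: tool delta cm [ 1.56  1.75 11.41]
after twist: tool delta cm [ 1.55  1.76 11.41]
[0.52, 0.58, 3.8, np.float64(-0.002)]
[0.52, 0.58, 3.8, np.float64(-0.002)]
[0.52, 0.59, 3.8, np.float64(-0.002)]
```

```bash
python3 -m creep '[[0.45,0.6,0.7,0.5,0],[0.45,0.6,0.6,1.5,0],[0.45,0.2,0.2,2,0],[0.45,0,0,2,0],[0.45,0,0,1.5,0],[0.45,0,0,1,0],[0.45,0,0,0,0],[0.45,0,0,0,0]]' && python3 -c "
from h import *
plan(536,372.6,34,81.5)"
```

```text
time: 60.15
ee_pos: [539.6, 373.5, 89.6]
tcp_rot: [0.082, 0.997, -0.005, 0.014]
ft_force: [-0.4, 0.4, 0.5]
gripper_width: 0.551
tool z tilt mrad world x,y: [ 26.9 -11.8] joints [ 0.601  0.531  1.55  -0.029  1.045 -0.792]
t 60.15 tcp [539.6 373.5  89.6] jaw 80.63 j6 -0.79 width 0.551 F [-0.4  0.4  0.5]
twist total -0.015 rows 1
before twist: tool delta cm [ 0.5  -0.11  5.55]
after twist: tool delta cm [ 0.5  -0.1   5.55]
[0.25, -0.06, 2.77, np.float64(-0.008)]
[0.25, -0.05, 2.77, np.float64(-0.008)]
```

```bash
python3 -m creep '[[0.45,0.2,0,1,-0.01],[0.45,0.2,0,1.2,0],[0.45,0.1,0,1.2,0],[0.45,0,0,1.2,0],[0.45,0,0,0.5,0],[0.45,0,0,0,0],[0.45,0,0,0,0],[0.45,0,0,0,0]]' && python3 -c "
from h import *
plan(536,372.6,34,81.5)"
```

```text
time: 60.95
ee_pos: [536.7, 374.4, 35.5]
tcp_rot: [0.076, 0.997, -0.004, 0.015]
ft_force: [0.3, -0.4, 1.0]
gripper_width: 0.548
tool z tilt mrad world x,y: [ 29.2 -10.1] joints [ 0.604  0.581  1.614 -0.031  0.929 -0.795]
t 60.95 tcp [536.7 374.4  35.5] jaw 81.24 j6 -0.80 width 0.548 F [ 0.3 -0.4  1. ]
twist total -0.005 rows 1
before twist: tool delta cm [ 0.05 -0.19  0.15]
after twist: tool delta cm [ 0.05 -0.19  0.15]
[0.05, -0.19, 0.15, np.float64(-0.005)]
```

```bash
python3 -m creep '[[0.95,0,-0.15,0,0],[0.95,0,0,0,0],[0.95,0,0,0,0],[0.95,0,0,0,0],[0.95,0,0,0,0],[0.95,0,0,-0.5,0],[0.95,0,0,-2,0],[0.95,0,0,-3,0]]' 15 && python3 -m creep '[[0.95,0,0,-3,0],[0.95,0,0,-2.5,0],[0.95,0,-1,-1,0],[0.95,-0.5,-3,0,0],[0.95,-1,-4,0,0],[0.95,-1,-4.5,0,0],[0.95,-1,-4.5,0,0],[0.95,-1,-4.5,0,0]]' && python3 -c "
from h import *
plan(587.5,57,160,81.9)"
```

```text
time: 61.75
ee_pos: [532.6, 371.6, 88.6]
tcp_rot: [0.076, 0.997, -0.007, 0.012]
ft_force: [0.6, 1.0, -2.2]
gripper_width: 0.217
time: 62.55
ee_pos: [541.9, 150.0, 161.4]
tcp_rot: [0.071, 0.997, -0.005, 0.013]
ft_force: [1.0, 0.7, -1.4]
gripper_width: 0.219
tool z tilt mrad world x,y: [ 26.2 -11.1] joints [ 0.26   0.327  1.693 -0.02   1.099 -1.159]
t 62.55 tcp [541.9 150.  161.4] jaw 81.81 j6 -1.16 width 0.219 F [ 1.   0.7 -1.4]
twist total -0.002 rows 1
before twist: tool delta cm [-5.83 -8.55  0.36]
after twist: tool delta cm [-5.81 -8.56  0.36]
[-2.91, -4.28, 0.18, np.float64(-0.001)]
[-2.91, -4.28, 0.18, np.float64(-0.001)]
```

```bash
python3 -m creep '[[0.95,-1.2,-2.2,0,0],[0.95,-1.4,-2,0,0],[0.95,-1.2,-1.4,0,0],[0.95,-0.9,-0.8,0,0],[0.95,-0.4,-0.3,0,0],[0.95,0,0,0,0],[0.95,0,0,0,0],[0.95,0,0,0,0]]' && python3 -c "
from h import *
plan(587.5,57,90,81.9)
s,C=snap('wrist','w29.png')"
```

```text
time: 63.35
ee_pos: [577.4, 64.8, 159.8]
tcp_rot: [0.075, 0.997, -0.007, 0.008]
ft_force: [-0.1, -0.3, -1.2]
gripper_width: 0.216
tool z tilt mrad world x,y: [ 15.4 -14.6] joints [ 0.101  0.361  1.645 -0.018  1.122 -1.311]
t 63.35 tcp [577.4  64.8 159.8] jaw 81.38 j6 -1.31 width 0.216 F [-0.1 -0.3 -1.2]
twist total -0.009 rows 1
before twist: tool delta cm [-1.   -0.54  7.01]
after twist: tool delta cm [-0.99 -0.55  7.01]
[-0.5, -0.27, 3.5, np.float64(-0.005)]
[-0.5, -0.27, 3.5, np.float64(-0.005)]
```

View pics/w29.png

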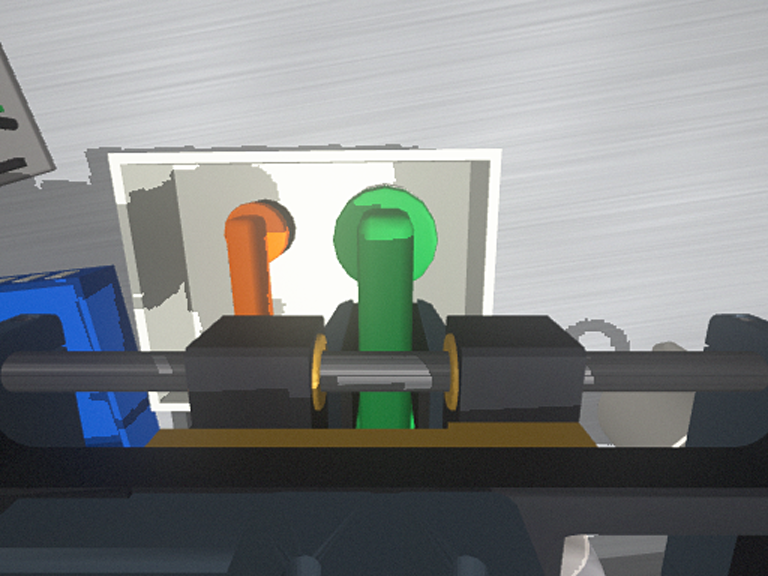

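```bash
python3 -m creep '[[0.95,-0.4,-0.2,0.5,0],[0.95,-0.3,-0.2,1.5,0],[0.95,0,0,2,0],[0.95,0,0,2,0],[0.95,0,0,1.2,0],[0.95,0,0,0.5,0],[0.95,0,0,0,0],[0.95,0,0,0,0]]' && python3 -c "
from h import *
plan(587.5,57,45,81.9)"
```

```text
time: 64.2
ee_pos: [586.8, 61.2, 80.7]
tcp_rot: [0.073, 0.997, -0.006, 0.01]
ft_force: [-0.3, 0.4, -1.0]
gripper_width: 0.219
tool z tilt mrad world x,y: [ 19.3 -14. ] joints [ 0.093  0.446  1.73  -0.019  0.948 -1.321]
t 64.20 tcp [586.8  61.2  80.7] jaw 81.67 j6 -1.32 width 0.219 F [-0.3  0.4 -1. ]
twist total -0.004 rows 1
before twist: tool delta cm [-0.05 -0.37  3.58]
after twist: tool delta cm [-0.05 -0.37  3.58]
[-0.05, -0.37, 3.58, np.float64(-0.004)]
```

```bash
python3 -m creep '[[0.95,0,-0.2,0.8,0],[0.95,0,0,0.9,0],[0.95,0,0,0.9,0],[0.95,0,0,0.5,0],[0.95,0,0,0.2,0],[0.95,0,0,0,0],[0.95,0,0,0,0],[0.95,0,0,0,0]]' && python3 -c "
from h import *
plan(587.5,57,45,81.9)"
```

```text
time: 65.0
ee_pos: [588.6, 58.6, 46.7]
tcp_rot: [0.073, 0.997, -0.006, 0.012]
ft_force: [-0.5, -0.2, -1.7]
gripper_width: 0.218
tool z tilt mrad world x,y: [ 23.1 -13.7] joints [ 0.089  0.485  1.766 -0.021  0.869 -1.324]
t 65.00 tcp [588.6  58.6  46.7] jaw 81.67 j6 -1.32 width 0.218 F [-0.5 -0.2 -1.7]
twist total -0.004 rows 1
before twist: tool delta cm [ 0.09 -0.17  0.17]
after twist: tool delta cm [ 0.09 -0.17  0.17]
[0.09, -0.17, 0.17, np.float64(-0.004)]
```

```bash
python3 -m creep '[[0.95,0,0,0.3,0],[0.95,0,0,0.2,0],[0.95,0,0,0.1,0],[0.95,0,0,0,0],[0.95,0,0,0,0],[0.95,0,0,0,0],[0.95,0,0,0,0],[0.95,0,0,0,0]]' && python3 -c "
from h import *
plan(587.5,57,45,81.9)"
```

```text
time: 65.8
ee_pos: [589.3, 58.6, 43.1]
tcp_rot: [0.073, 0.997, -0.006, 0.013]
ft_force: [-0.3, -0.3, 1.0]
gripper_width: 0.219
tool z tilt mrad world x,y: [ 25.4 -13.5] joints [ 0.089  0.489  1.77  -0.021  0.859 -1.324]
t 65.80 tcp [589.3  58.6  43.1] jaw 81.66 j6 -1.32 width 0.219 F [-0.3 -0.3  1. ]
twist total -0.004 rows 1
before twist: tool delta cm [ 0.15 -0.18 -0.19]
after twist: tool delta cm [ 0.15 -0.18 -0.19]
[0.15, -0.18, -0.19, np.float64(-0.004)]
```

The force turned positive, so the brush is on the floor. I'll release, rise clear and retreat toward the base.

```bash
python3 -m creep '[[0.55,0,0,0,0],[0.55,0,0,0,0],[0.55,0,0,0,0],[0.55,0,0,0,0],[0.55,0,0,-0.5,0],[0.55,0,0,-2,0],[0.55,0,0,-3,0],[0.55,0,0,-3,0]]' && python3 -m creep '[[0.5,0,0,-3,0],[0.5,0,0,-3,0],[0.5,0,0,-3,0],[0.5,2,0,-2,0],[0.5,3,0,-1,0],[0.5,3,0,0,0],[0.5,3,0,0,0],[0.5,1,0,0,0]]' && python3 -m creep '[[0.5,0,0,0,0],[0.5,0,0,0,0],[0.5,0,0,0,0],[0.5,0,0,0,0],[0.5,0,0,0,0],[0.5,0,0,0,0],[0.5,0,0,0,0],[0.5,0,0,0,0]]' && python3 -c "
from h import *
plan()
snap('wrist','w30.png');s,C=snap('scene','s30.png');snap('top','t30.png')"
```

```text
time: 66.6
ee_pos: [584.3, 59.5, 126.8]
tcp_rot: [0.073, 0.997, -0.007, 0.008]
ft_force: [-0.0, 0.5, -0.1]
gripper_width: 0.45
time: 67.4
ee_pos: [463.0, 79.2, 257.4]
tcp_rot: [0.073, 0.997, -0.005, 0.016]
ft_force: [0.4, -0.3, -0.3]
gripper_width: 0.5
time: 68.2
ee_pos: [466.7, 78.8, 257.4]
tcp_rot: [0.074, 0.997, -0.005, 0.017]
ft_force: [0.3, 0.3, 0.9]
gripper_width: 0.501
tool z tilt mrad world x,y: [ 33.6 -12.7] joints [ 0.156  0.114  1.726 -0.019  1.27  -1.263]
t 68.20 tcp [466.7  78.8 257.4] jaw 81.55 j6 -1.26 width 0.501 F [0.3 0.3 0.9]
before twist: tool delta cm [0. 0. 0.]
```

View pics/s30.png

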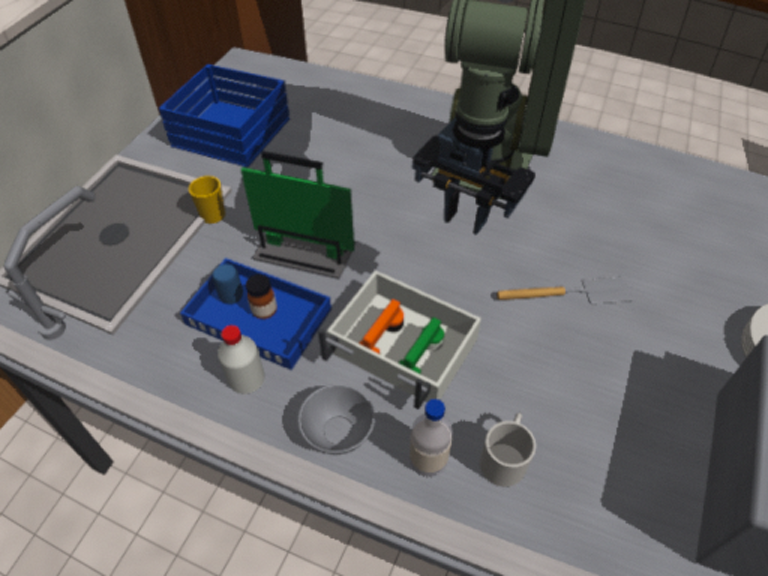

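View pics/t30.png

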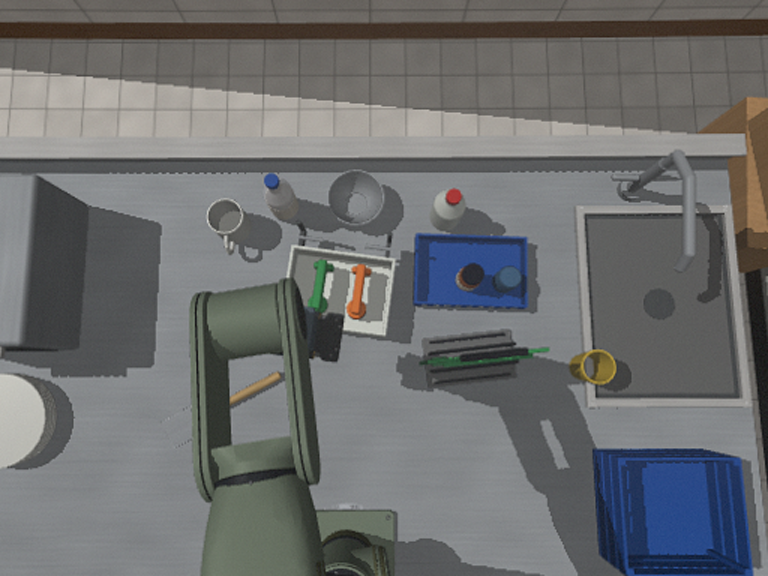

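```bash
python3 - <<'E'
from h import *
s,C=snap('scene'); 
for q in ['brush_wood_grip','brush_white_grip','brush_orange_grip','brush_green_grip','tin_center','jar_center','pot_center']:
    print(q,[(round(x['confidence'],2),np.round(x['extent']).tolist(),onz(s,C,[x['extent'][:2]],50).round()[0].tolist()) for x in eyes.regions_of(s,q)[:2]])
print(manip.finish_job())
E
```

```text
brush_wood_grip []
brush_white_grip [(0.34, [264.0, 224.0, 104.0, 91.0], [589.0, 7.0, 50.0]), (0.22, [176.0, 199.0, 19.0, 29.0], [607.0, -266.0, 50.0])]
brush_orange_grip [(0.78, [255.0, 216.0, 33.0, 33.0], [576.0, -26.0, 50.0])]
brush_green_grip [(0.98, [279.0, 231.0, 33.0, 39.0], [596.0, 53.0, 50.0])]
tin_center [(0.69, [225.0, 278.0, 51.0, 45.0], [782.0, -21.0, 50.0])]
jar_center [(0.69, [174.0, 198.0, 21.0, 26.0], [607.0, -271.0, 50.0])]
pot_center [(0.92, [150.0, 191.0, 19.0, 24.0], [612.0, -353.0, 50.0])]
the job is handed in; nothing more can be done
None
```

The job is finished and handed in at about 68 s. The pot and jar stand upright in the blue basket, the green lid stands in the rack slot, and both brushes present, orange and green, lie in the open box. There was no tin and no wood or white brush.

- **Lid:** I raised it by its handle to about 89° on its pins, then lifted it off and set it in the rack. On the first try I misread the underside lip as the hinge knuckles, and they caught on the rear hoop. I lifted the lid, moved it about 2 cm and lowered it again; it now stands on the base between the two hoops.
- **Last checks:** The final scene and top pictures showed everything in place. They put the orange brush near (576, -26), the green near (596, 53), the jar near (607, -271) and the pot near (612, -353) mm. None of the other kitchen things looked moved, and the gripper was clear of everything.
- **Green brush:** It was knocked aside during the run, so I measured it again before picking it up.
- **Disagreeing reports:** In the last check the network gave a weak "white brush" (0.34 on the box, 0.22 on the jar) and a "tin" on the steel bowl (0.69). I took both as false, since the pictures show neither.

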